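# Press the bearing cartridges home and fit the keeper plate

## Robot

A 7-joint arm with a two-finger parallel gripper is mounted at the origin on a cart in front of the work surface, level with it; the furniture and walls round the work are solid. World frame = base frame: x ahead of the robot, y to its left, z up, the work surface at z = 0. Lengths are in m, angles in rad, forces in N, time in s.
With the tool pointing down it reaches from about 0.35 to 0.9 m from the base axis. Payload 7.2 kg.
Tool frame: the origin (TCP) lies at the centre of the arm's flange, where the gripper is bolted on; the fingertips stand tip_extent ahead of it and the grasp point (between the pads) lies 155 mm ahead of it (tip_extent is the distance from the TCP to the fingertips, in m); z points along the fingers, y is the line along which they close (so a half turn about z gives the same grasp; the last joint's range is limited). The gripper opens to 85 mm and grips with 20 to 120 N. Pads are 22 mm wide; open, the fingers measure 114 mm over their backs; the gripper's body (76 mm by 85 mm) begins 54 mm behind the grasp point. The pads swing forward as they close: fully open they stand 13 mm farther back than shut.
Start: joints at [-1.264, 0.411, -0.013, 1.596, 0.006, 1.134, -0.082], TCP at [0.229, 0.582, 0.405] pointing down, gripper open.
Joint ranges: [-2.95, 2.95], [-0.29, 1.99], [-1.47, 1.44], [0.14, 2.54], [-1.03, 4.17], [0.13, 1.85], [-2.86, 2.86]. Speed limits (rad/s): [2.39, 2.39, 3.01, 3.01, 3.14, 3.14, 3.14].

## Interface

Orientations are given as a unit quaternion [w, x, y, z].
In Python, from cell import get_state, get_image, get_calibration, job_done, tip_extent gives the robot as it stands. The module is installed in compiled form; this text tells all that it offers.
- The arm moves only by the tool send_rows, never from a script. Its argument "plan" is a list of rows, each an object of numbers: "jaw": the gripper command: -1 is fully open, 1 is shut, values between are in proportion; "x", "y", "z": the shift along the tool's x, y, z in m; "wx", "wy", "wz": the turn, a rotation vector about the tool's x, y, z in rad. In form: [{"jaw": .., "x": .., "y": .., "z": .., "wx": .., "wy": .., "wz": ..}, ...]. A call has 1 to 10 rows; each row shifts and turns the commanded pose from where the row before left it, along the tool's axes as they then stand; what a row does not reach is not made up. A row lasts 1/10 s, in which the tool goes at most 50 mm and 8.59 degrees, less where a joint would pass 70% of its speed; a pose out of reach is approached as far as the arm can. A call is refused whole if a number of a shift passes 0.05 or a number of a turn 0.15, either way. A call with a gripper value outside its range is refused whole. The fingers move at their own pace and stop on an object; "force" is the grip in N (left out, the last holds). Time passes only in rows, so rows that do not move let the fingers close. It gives the time, the measured TCP pose, the force, the opening and the grip force at its end, in the units of the state.
- get_state(): the state, without advancing time (a new reading comes with each control period).
- get_image(name): name is "scene" or "top" or "wrist"; returns (picture, depth): 420x560x3 uint8, red, green, blue; 420x560 float32, m along the optical axis (not along the pixel's ray), 0 where there is no reading.
- get_calibration(name): a dict with "vfov" (degrees; the focal length in pixels is half the picture's height over the tangent of half this angle, whatever the lens; pixels are square), "cx", "cy" (the principal point, pixels), "R" (3x3) and "t" (3): a world point X has camera coordinates R X + t. Camera axes: x right, y down, z forward; pixel columns grow to the right and rows downward; lengths in m; the calibration is good to about 2 mm. A picture is of the moment at which its call begins: read the wrist's pose just before it. get_calibration takes no time and is no camera call; for the wrist camera it gives the pose at the moment of the call.
- job_done(): hands the job in; it is judged then, once.
The state is a dict: "time_s": time; "joint_pos": joint angles; "joint_velocities": joint speeds; "effort": joint torques, N m; "tool_pos": TCP position; "eef_rot": TCP orientation; "force": force on the tool from outside, world axes, zero at the start; "torque": the same for the moment, N m; "grip_width": opening from 0.0 (shut) to 1.0 (fully open); "gripper_force": force on a finger pad.
Only numpy, scipy, OpenCV 4.12 (cv2) and the standard library are available. Lean on these libraries where they do the work, as an engineer would, in place of code of your own. Each camera call takes 0.05 s, during which the arm holds its last target. There are 200 camera calls.

## Task

Finish rebuilding the shaker's bearing housing: start each steel bearing cartridge that stands on the bench, shielded face up, in a free bore of its own size, and press it gently down, the seal ring ahead of it, until the rising force shows that it is fully home on the shoulder, without ramming it. Only when all of them are home, turn the keeper plate to match the three studs, lower it over them until it sits flat on the stud collars, and let go. Leave the petri dish, the spatula and the blue-capped bottle where they are.

Things in the scene. Friction and masses are not known exactly. Their poses are not given: they have to be found in the camera images.
- housing: bearing housing: fixed aluminium block 126 x 126 x 75 mm high; origin under its centre, z up. Four vertical bores in its top: wide (50 mm) at x = y = 30 mm and x = y = -30 mm, slim (40 mm) at (30, -30) and (-30, 30) mm, each 59 mm deep to the shoulder, so a cartridge stands 1 mm proud when home. Three studs on its top at (0, 50), (0, -50), (50, 0) mm
- stud (a point): centre of the top of the stud at (50, 0) mm, 102 mm above the bench. The three studs are alike: on the housing's top face a collar 16 mm in diameter, 5 mm high, above it a steel pin 9 mm in diameter, 22 mm high, its last 6 mm tapered
- ring_wide_1: black seal ring, a tight disc in the 50 mm bore at (30, 30) mm of the housing. Origin at the centre of its upper face, at the start 28 to 34 mm below the housing's top, 59 mm when home on the shoulder. Slides only down, with a steady 5 to 9 N (differs by bore), stays where left and carries a cartridge's weight; at the shoulder the force rises steeply
- ring_wide_2: black seal ring, a tight disc in the 50 mm bore at (-30, -30) mm of the housing. Origin at the centre of its upper face, at the start 28 to 34 mm below the housing's top, 59 mm when home on the shoulder. Slides only down, with a steady 5 to 9 N (differs by bore), stays where left and carries a cartridge's weight; at the shoulder the force rises steeply
- ring_slim_1: black seal ring, a tight disc in the 40 mm bore at (30, -30) mm of the housing. Origin at the centre of its upper face, at the start 28 to 34 mm below the housing's top, 59 mm when home on the shoulder. Slides only down, with a steady 5 to 9 N (differs by bore), stays where left and carries a cartridge's weight; at the shoulder the force rises steeply
- ring_slim_2: black seal ring, a tight disc in the 40 mm bore at (-30, 30) mm of the housing. Origin at the centre of its upper face, at the start 28 to 34 mm below the housing's top, 59 mm when home on the shoulder. Slides only down, with a steady 5 to 9 N (differs by bore), stays where left and carries a cartridge's weight; at the shoulder the force rises steeply
- cart_wide_1: bearing cartridge: upright plain steel cylinder 48 mm in diameter and 60 mm high with a bevelled foot and a closed flat top with a dark shield ring, about 0.18 kg, heaviest at its foot; may be absent. Origin at the centre of its underside, z along its axis to the top. Fits the two wide (50 mm) bores with 1 mm to spare all round
- cart_wide_2: bearing cartridge: upright plain steel cylinder 48 mm in diameter and 60 mm high with a bevelled foot and a closed flat top with a dark shield ring, about 0.18 kg, heaviest at its foot; may be absent. Origin at the centre of its underside, z along its axis to the top. Fits the two wide (50 mm) bores with 1 mm to spare all round
- cart_slim_1: bearing cartridge: upright plain steel cylinder 38 mm in diameter and 60 mm high with a bevelled foot and a closed flat top with a dark shield ring, about 0.18 kg, heaviest at its foot; may be absent. Origin at the centre of its underside, z along its axis to the top. Fits the two slim (40 mm) bores with 1 mm to spare all round
- cart_slim_2: bearing cartridge: upright plain steel cylinder 38 mm in diameter and 60 mm high with a bevelled foot and a closed flat top with a dark shield ring, about 0.18 kg, heaviest at its foot; may be absent. Origin at the centre of its underside, z along its axis to the top. Fits the two slim (40 mm) bores with 1 mm to spare all round
- plate: keeper plate, aluminium, 126 x 126 x 8 mm, 0.4 kg, handle up. Origin under its centre, z up. 13 mm holes at (0, 50), (0, -50), (50, 0) mm: fits only with its x along the housing's x. Black bar handle over its middle along y: 70 mm long, 16 mm thick, from 35 to 49 mm above the plate's underside, on 12 mm posts at y = +-26 mm. Seated, its underside is 80 mm above the housing's
- electrode (a point): top of the fixed electrode that hangs in a beaker of water (75 mm across, 106 mm high) to the front left, 200 mm above the bench; to be reached over or round. A thin arm at 130 mm height runs from it to the stand's upright rod, over 310 mm high, 190 mm further from the robot and 113 mm to the right
- heater_cover (a point): top of the near left corner of the fixed block heater's clear cover, 137 mm above the bench; the heater extends 195 mm further from the robot and 176 mm to the right of this point
- petri: petri dish with lid, 61 mm across, 14 mm high, a bystander; origin under its centre
- spatula: small lab spatula with a blue grip, 155 mm long, lying flat, a bystander; origin under its centre
- bottle_blue: blue-capped plastic bottle, 54 mm in diameter, 113 mm high, a bystander; origin under its centre
Things that resemble listed ones, but are neither listed nor needed, are in the scene too. What is shaped like the cart_wide_1 but orange is not meant. Leave any yellow look-alike of the cart_wide_2 alone.

How it is judged:
On the way, in this order (a step that is already met when the one before it is completed fails the run):
1. every cartridge present is pressed home in a bore of its size ((horizontal distance between cart_wide_1 and ring_wide_1 below 0.005 m or horizontal distance between cart_wide_1 and ring_wide_2 below 0.005 m) and z of each of cart_wide_1, cart_wide_2, cart_slim_1, cart_slim_2 in the frame of housing below 0.018 m and angle between each of cart_wide_1, cart_wide_2, cart_slim_1, cart_slim_2's own z axis and vertical below 0.06 rad and (horizontal distance between cart_wide_2 and ring_wide_1 below 0.005 m or horizontal distance between cart_wide_2 and ring_wide_2 below 0.005 m) and (horizontal distance between cart_slim_1 and ring_slim_1 below 0.005 m or horizontal distance between cart_slim_1 and ring_slim_2 below 0.005 m) and (horizontal distance between cart_slim_2 and ring_slim_1 below 0.005 m or horizontal distance between cart_slim_2 and ring_slim_2 below 0.005 m)), for 0.2 s.
2. the keeper plate sits on the stud collars (horizontal distance between plate and housing below 0.005 m and z of plate in the frame of housing between 0.077 and 0.082 m and angle between plate's own z axis and vertical below 0.03 rad and angle between the x axis of plate and the x axis of housing, either way round below 0.08 rad), for 0.2 s.
At the end, for the whole second after the job is handed in: every cartridge present is upright (0.06 rad) in a bore of its size, centred within 5 mm and within 2 mm of the shoulder; the keeper plate lies at rest on the stud collars (within 5 mm of the housing's centre, height within 2 mm, turn within 0.08 rad, tilt under 0.03 rad) (all of step 1 and all of step 2 and linear speed of plate below 0.02 m/s); the robot touches nothing.
It fails at once if a seal ring is rammed: the force on it exceeds 60 N (contact force between any of ring_wide_1, ring_wide_2, ring_slim_1, ring_slim_2 and anything else above 60 N).
It fails at once if the petri dish is moved by more than 60 mm (distance of petri from where it was at the start of the episode above 0.06 m).
It fails at once if the spatula is moved by more than 60 mm (distance of spatula from where it was at the start of the episode above 0.06 m).
It fails at once if the blue-capped bottle is moved by more than 60 mm (distance of bottle_blue from where it was at the start of the episode above 0.06 m).
Of cart_wide_1, cart_wide_2, cart_slim_1, cart_slim_2 only 3 to 4 are there at a start; the rules pass over those that are not, and their reading is None.
At some moment in a run one of cart_wide_1, cart_wide_2, cart_slim_1, cart_slim_2, plate may be knocked a few centimetres aside while the robot is not near it.
Once in a run the grip may slacken for a moment while it holds something.
It also fails if it takes over 210 s, if anything falls off the work surface, if the arm or the gripper's body presses on something with over 40 N, if the wrist force passes 120 N, or if a joint passes its speed limit or range.

## Working session

There is one attempt and no reset: what is moved stays moved. The work goes in short steps, Python scripts to look and compute and a tool call to move; the robot and the scene stay as the last step left them, time stands still between calls to the robot, and variables do not carry over. Pictures are saved under pics/ and viewed, at most 15 in all, crops included, and the job is handed in when it is done.

Besides the shell and the picture viewer there is one more tool, called after "Request:" as a command line: name --argument value ..., lists and objects as JSON in quotes. send_rows: Moves the arm, as the interface text tells. Its arguments: {"type":"object","properties":{"plan":{"type":"array","items":{"type":"object","properties":{"jaw":{"type":"number"},"x":{"type":"number"},"y":{"type":"number"},"z":{"type":"number"},"wx":{"type":"number"},"wy":{"type":"number"},"wz":{"type":"number"}}}},"force":{"type":"number"}},"required":["plan"]}

```bash
mkdir -p pics; cat > h.py <<'E'
import numpy as np, cv2
from cell import *
from scipy.spatial.transform import Rotation as Ro
def shot(n,save=None):
    c=get_calibration(n); im,d=get_image(n)
    if save: cv2.imwrite('pics/'+save,cv2.cvtColor(im,cv2.COLOR_RGB2BGR)); np.savez('pics/'+save+'.npz',im=im,d=d,R=c['R'],t=c['t'],f=210/np.tan(np.radians(c['vfov']/2)),c=[c['cx'],c['cy']])
    return im,d,c
def load(s): return np.load('pics/'+s+'.npz')
def cloud(k):
    d=k['d'];v,u=np.mgrid[0:420,0:560]
    P=np.stack([(u-k['c'][0])/k['f']*d,(v-k['c'][1])/k['f']*d,d],-1)
    return (P-k['t'])@k['R']   # R^T (P-t)
def st():
    s=get_state();return s,np.array(s['tool_pos']),Ro.from_quat(np.array(s['eef_rot'])[[1,2,3,0]])
E
python3 - <<'E'
from h import *
for n in ['scene','top','wrist']:
    shot(n,n+'0.png'); k=load(n+'0.png'); print(n,k['f'],k['c'],-k['R'].T@k['t'])
s,p,r=st(); print(s); print(r.as_matrix().round(3),tip_extent)
E
```

```text
scene 392.8881282193825 [290.11467972 207.21585209] [-0.30145859 -0.62418745  0.60788703]
top 535.4302395139582 [283.06327648 222.64238498] [ 0.03648095 -0.23339664  1.95652237]
wrist 329.66477413913435 [278.52753115 216.92305602] [0.15799389 0.60876815 0.37221732]
{'time_s': 0.15, 'joint_pos': array([-1.26420263,  0.41176361, -0.01272585,  1.59684202,  0.00563172,
        1.13428287, -0.08217511]), 'joint_velocities': array([ 3.81514349e-04, -3.41037705e-03, -4.31777352e-04, -3.41164865e-03,
        7.59666560e-05,  1.34952757e-03, -6.61094635e-04]), 'effort': array([ 1.80494364e-03, -6.01032543e+01,  6.82928134e-01, -2.99647719e+01,
        1.39010136e-02,  7.80799252e-03, -3.29014107e-06]), 'tool_pos': array([0.22875742, 0.58146435, 0.40402047]), 'eef_rot': array([-6.24068045e-05,  1.86265265e-01,  9.82499290e-01, -6.26953715e-04]), 'force': array([-0.42966454, -0.34111812, -1.19163228]), 'torque': array([-0.01661866,  0.0199891 , -0.04706995]), 'gripper_force': 0.0, 'grip_width': 1.0048693225446925}
[[-0.931  0.366 -0.   ]
 [ 0.366  0.931 -0.001]
 [-0.    -0.001 -1.   ]] 0.1734
```

View pics/scene0.png

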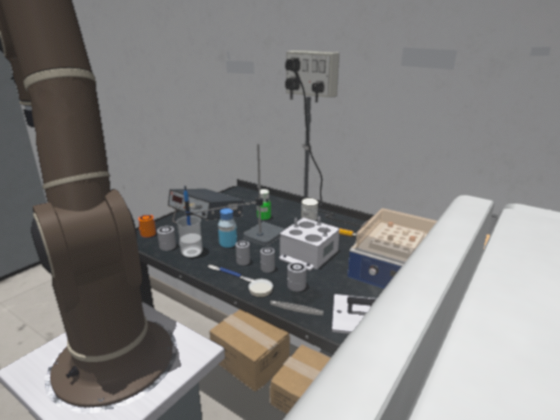

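View pics/top0.png

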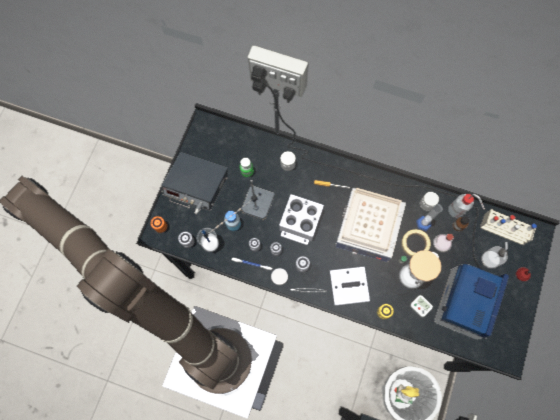

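```bash
python3 - <<'E'
from h import *
k=load('top0.png');im=k['im'];P=cloud(k)
c=cv2.cvtColor(im[170:320,140:400],cv2.COLOR_RGB2BGR)
cv2.imwrite('pics/crop1.png',cv2.resize(c,None,fx=3,fy=3,interpolation=cv2.INTER_CUBIC))
for n,(u,v) in dict(c185=(185,239),c254=(254,243),c275=(275,248),c302=(302,263),house=(302,216),plate=(334,275),hand=(350,285),bottle=(232,216),petri=(280,276),beaker=(207,240),cover=(375,220),orange=(158,224),heatbox=(190,180),spat=(240,262)).items():
    print(n,P[v,u].round(3), np.median(P[v-2:v+3,u-2:u+3,2]).round(3))
# clusters in bench area with heights
E
```

```text
c185 [0.359 0.269 0.05 ] 0.058
c254 [0.427 0.024 0.064] 0.061
c275 [ 0.437 -0.054  0.054] 0.061
c302 [ 0.416 -0.165  0.065] 0.061
house [ 0.581 -0.108  0.069] 0.072
plate [ 0.424 -0.288  0.009] 0.009
hand [ 0.402 -0.353  0.044] 0.046
bottle [0.485 0.127 0.108] 0.115
petri [ 0.354 -0.103  0.011] 0.013
beaker [0.381 0.189 0.063] 0.057
cover [ 0.635 -0.36   0.135] 0.136
orange [0.377 0.381 0.062] 0.06
heatbox [0.567 0.328 0.09 ] 0.094
spat [0.354 0.055 0.004] 0.003
```

View pics/crop1.png

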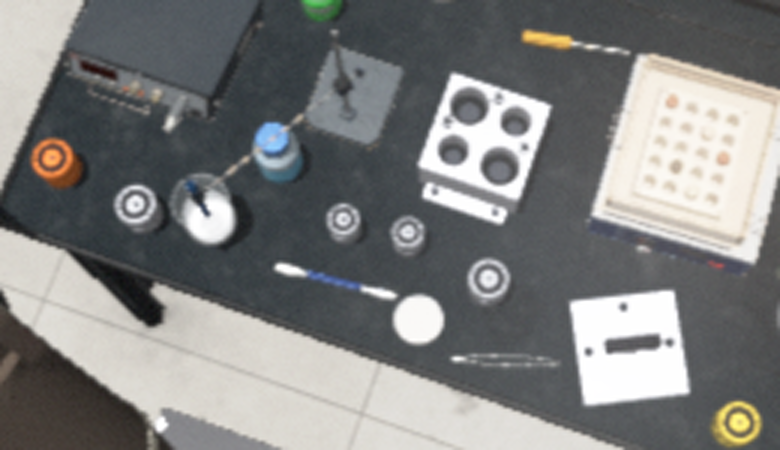

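```bash
cat >> h.py <<'E'
def px2w(k,u,v,z):
    "pixel -> world on plane z"
    R,t=k['R'],k['t'];d=R.T@np.array([(u-k['c'][0])/k['f'],(v-k['c'][1])/k['f'],1]);o=-R.T@t
    return o+d*(z-o[2])/d[2]
def go(target,yaw=None):
    "remaining move in tool axes; yaw= direction of tool y axis (rad), mod pi"
    s,p,r=st(); d=r.inv().apply(np.array(target)-p)
    y=r.as_matrix()[:,1]; cur=np.arctan2(y[1],y[0])
    z=r.as_matrix()[:,2]
    out=dict(d=d.round(4),tilt=np.round(r.inv().apply(np.cross(z,[0,0,-1])),4),cur=round(cur,4),q7=round(s['joint_pos'][6],2))
    if yaw is not None: out['wz']=-round((yaw-cur+np.pi/2)%np.pi-np.pi/2,4)
    print(out,'t',s['time_s'],'p',p.round(4),'F',np.round(s['force'],1),'w',round(s['grip_width'],3),round(s['gripper_force'],1))
E
python3 - <<'E'
from h import *
k=load('top0.png')
c=lambda u,v,z:px2w(k,u/3+140-.33,v/3+170-.33,z).round(3)[:2]
for a in [(469,105),(516,122),(453,150),(500,166)]: print('bore',c(*a,.075))
for a in [(624,307),(588,352),(669,342)]: print('hole',c(*a,.008))
for a in [(138,207),(344,217),(408,231),(488,277)]: print('cart',c(*a,.06))
go([0.45,-0.05,0.45])
E
```

```text
bore [ 0.613 -0.073]
bore [ 0.612 -0.134]
bore [ 0.552 -0.074]
bore [ 0.552 -0.134]
hole [ 0.452 -0.332]
hole [ 0.384 -0.308]
hole [ 0.429 -0.397]
cart [0.36  0.265]
cart [0.432 0.024]
cart [ 0.442 -0.055]
cart [ 0.421 -0.165]
{'d': array([-0.437 , -0.5067, -0.0453]), 'tilt': array([-0.0013,  0.0001, -0.    ]), 'cur': np.float64(1.1961), 'q7': np.float64(-0.08)} t 0.15 p [0.2288 0.5815 0.404 ] F [-0.4 -0.3 -1.2] w 1.005 0.0
```

Request:
send_rows --plan '[{"jaw": -1,"x": -0.01,"y": -0.01,"z": -0.02},{"jaw": -1,"x": -0.02,"y": -0.02,"z": -0.02},{"jaw": -1,"x": -0.03,"y": -0.034,"z": -0.005},{"jaw": -1,"x": -0.03,"y": -0.035},{"jaw": -1,"x": -0.03,"y": -0.035},{"jaw": -1,"x": -0.03,"y": -0.035},{"jaw": -1,"x": -0.03,"y": -0.035},{"jaw": -1,"x": -0.03,"y": -0.035},{"jaw": -1,"x": -0.03,"y": -0.035},{"jaw": -1,"x": -0.03,"y": -0.035}]'

```text
$.plan[0]: bad value
```

Request:
send_rows --plan '[{"jaw": -1,"x": -0.03,"y": -0.035},{"jaw": -1,"x": -0.03,"y": -0.035},{"jaw": -1,"x": -0.03,"y": -0.035},{"jaw": -1,"x": -0.03,"y": -0.035},{"jaw": -1,"x": -0.027,"y": -0.035},{"jaw": -1,"x": -0.02,"y": -0.02},{"jaw": -1,"x": -0.01,"y": -0.01},{"jaw": -1},{"jaw": -1}]'

```text
$.plan[0]: bad value
```

```bash
python3 - <<'E'
from h import *
go([0.45,-0.05,0.45],0.785)
shot('wrist','w1.png')
k=load('w1.png');P=cloud(k)
h=P[...,2];print(-k['R'].T@k['t'])
E
```

```text
{'d': array([-0.437 , -0.5067, -0.0453]), 'tilt': array([-0.0013,  0.0001, -0.    ]), 'cur': np.float64(1.1961), 'q7': np.float64(-0.08), 'wz': np.float64(0.4111)} t 0.15 p [0.2288 0.5815 0.404 ] F [-0.4 -0.3 -1.2] w 1.005 0.0
[0.15800737 0.60880692 0.37232955]
```

View pics/w1.png

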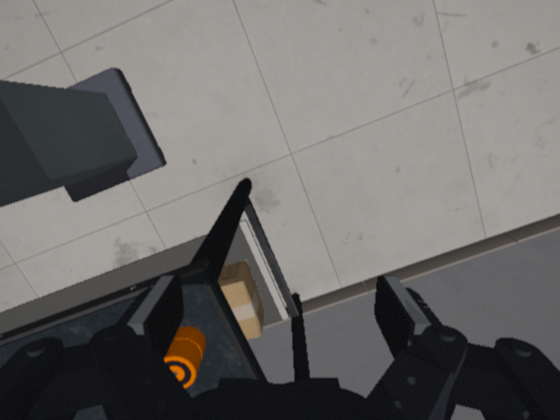

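Request:
send_rows --plan '[{"jaw": -1,"x": -0.01,"y": -0.01,"z": -0.02,"wx": 0,"wy": 0,"wz": 0},{"jaw": -1,"x": -0.02,"y": -0.02,"z": -0.02,"wx": 0,"wy": 0,"wz": 0},{"jaw": -1,"x": -0.03,"y": -0.035,"z": -0.005,"wx": 0,"wy": 0,"wz": 0},{"jaw": -1,"x": -0.03,"y": -0.035,"z": 0,"wx": 0,"wy": 0,"wz": 0},{"jaw": -1,"x": -0.03,"y": -0.035,"z": 0,"wx": 0,"wy": 0,"wz": 0},{"jaw": -1,"x": -0.03,"y": -0.035,"z": 0,"wx": 0,"wy": 0,"wz": 0},{"jaw": -1,"x": -0.03,"y": -0.035,"z": 0,"wx": 0,"wy": 0,"wz": 0},{"jaw": -1,"x": -0.03,"y": -0.035,"z": 0,"wx": 0,"wy": 0,"wz": 0},{"jaw": -1,"x": -0.03,"y": -0.035,"z": 0,"wx": 0,"wy": 0,"wz": 0},{"jaw": -1,"x": -0.03,"y": -0.035,"z": 0,"wx": 0,"wy": 0,"wz": 0}]'

```text
time_s: 1.2
tool_pos: [0.3667, 0.1923, 0.4498]
eef_rot: [0.0, 0.186, 0.982, 0.0]
force: [0.8, 0.0, 0.3]
grip_width: 0.998
gripper_force: 0.0
```

Request:
send_rows --plan '[{"jaw": -1,"x": -0.03,"y": -0.035,"z": 0,"wx": 0,"wy": 0,"wz": 0},{"jaw": -1,"x": -0.03,"y": -0.035,"z": 0,"wx": 0,"wy": 0,"wz": 0},{"jaw": -1,"x": -0.03,"y": -0.035,"z": 0,"wx": 0,"wy": 0,"wz": 0},{"jaw": -1,"x": -0.03,"y": -0.035,"z": 0,"wx": 0,"wy": 0,"wz": 0},{"jaw": -1,"x": -0.027,"y": -0.032,"z": 0,"wx": 0,"wy": 0,"wz": 0},{"jaw": -1,"x": -0.02,"y": -0.02,"z": 0,"wx": 0,"wy": 0,"wz": 0},{"jaw": -1,"x": -0.01,"y": -0.01,"z": 0,"wx": 0,"wy": 0,"wz": 0},{"jaw": -1,"x": 0,"y": 0,"z": 0,"wx": 0,"wy": 0,"wz": 0}]'

```text
time_s: 2.0
tool_pos: [0.4576, -0.0604, 0.4497]
eef_rot: [0.0, 0.188, 0.982, -0.0]
force: [0.3, 0.7, -1.1]
grip_width: 0.999
gripper_force: 0.0
```

```bash
python3 - <<'E'
from h import *
go([0.64,-0.14,0.45],0.785)
k=load('scene0.png');R,t=k['R'],k['t']
d=R.T@np.array([(258-k['c'][0])/k['f'],(145-k['c'][1])/k['f'],1]);o=-R.T@t
s=(0.57-o[0])/d[0];print(o+s*d)
E
```

```text
{'d': array([-0.1989, -0.0066, -0.0003]), 'tilt': array([-0.0007,  0.0004,  0.    ]), 'cur': np.float64(1.1923), 'q7': np.float64(1.28), 'wz': np.float64(0.4073)} t 2.0 p [ 0.4576 -0.0604  0.4497] F [ 0.3  0.7 -1.1] w 0.999 0.0
[0.57       0.07536969 0.30516675]
```

Request:
send_rows --plan '[{"jaw": -1,"x": -0.02,"y": -0.001,"z": 0,"wx": 0,"wy": 0,"wz": 0},{"jaw": -1,"x": -0.04,"y": -0.002,"z": 0,"wx": 0,"wy": 0,"wz": 0},{"jaw": -1,"x": -0.04,"y": -0.002,"z": 0,"wx": 0,"wy": 0,"wz": 0},{"jaw": -1,"x": -0.04,"y": -0.002,"z": 0,"wx": 0,"wy": 0,"wz": 0},{"jaw": -1,"x": -0.04,"y": 0,"z": 0,"wx": 0,"wy": 0,"wz": 0},{"jaw": -1,"x": -0.02,"y": 0,"z": 0,"wx": 0,"wy": 0,"wz": 0},{"jaw": -1,"x": 0,"y": 0,"z": 0,"wx": 0,"wy": 0,"wz": 0},{"jaw": -1,"x": 0,"y": 0,"z": 0,"wx": 0,"wy": 0,"wz": 0}]'

```text
time_s: 2.8
tool_pos: [0.6408, -0.1371, 0.4489]
eef_rot: [-0.001, 0.186, 0.983, 0.0]
force: [-0.2, -0.1, -0.7]
grip_width: 0.999
gripper_force: 0.0
```

```bash
python3 - <<'E'
from h import *
go([0.64,-0.14,0.45],0.785)
shot('wrist','w2.png')
k=load('w2.png');P=cloud(k);h=P[...,2]
# blobs at cartridge tops
m=((h>.050)&(h<.070)).astype(np.uint8)
n,l,s,c=cv2.connectedComponentsWithStats(m)
for i in range(1,n):
    if s[i,4]>150: q=P[l==i]; print(s[i],c[i].round(1),np.median(q,0).round(4),q.min(0).round(3),q.max(0).round(3))
E
```

```text
{'d': array([-0.0003, -0.0029, -0.0011]), 'tilt': array([-0.0001, -0.0019, -0.    ]), 'cur': np.float64(1.1965), 'q7': np.float64(1.56), 'wz': np.float64(0.4115)} t 2.8 p [ 0.6408 -0.1371  0.4489] F [-0.2 -0.1 -0.7] w 0.999 0.0
[149   0  39  11 305] [169.   4.] [ 0.4385 -0.1701  0.0581] [ 0.428 -0.186  0.05 ] [ 0.443 -0.153  0.061]
[289  61  39  41 187] [315.2  72.5] [ 0.5425 -0.0579  0.0607] [ 0.532 -0.086  0.05 ] [ 0.571 -0.053  0.07 ]
[226  80  41  52 212] [237.6 100.7] [ 0.5364 -0.1482  0.0602] [ 0.527 -0.158  0.05 ] [ 0.576 -0.111  0.07 ]
[530 113  30  47 893] [545.1 137.4] [0.6921 0.1418 0.0602] [0.675 0.134 0.05 ] [0.723 0.166 0.07 ]
[308 116  44  49 243] [339.8 146.3] [ 0.628  -0.0559  0.0605] [ 0.591 -0.096  0.05 ] [ 0.637 -0.048  0.07 ]
[ 129  128   97  171 1298] [176.6 208.1] [ 0.6186 -0.2532  0.0607] [ 0.526 -0.258  0.05 ] [ 0.74  -0.247  0.07 ]
[ 63 139  22  16 214] [ 72.6 145.9] [ 0.5194 -0.3239  0.0614] [ 0.513 -0.336  0.05 ] [ 0.525 -0.318  0.066]
[ 420  223   55   49 1985] [447.4 246.9] [0.7745 0.017  0.0681] [ 0.752 -0.008  0.05 ] [0.806 0.047 0.07 ]
[485 290  57  39 769] [515.9 311.1] [0.8993 0.0827 0.0605] [0.876 0.044 0.05 ] [0.902 0.107 0.07 ]
[456 320  30  17 258] [471.3 328.3] [0.8996 0.0232 0.0598] [0.898 0.008 0.05 ] [0.902 0.037 0.07 ]
[290 349 104  32 894] [352.6 365.2] [ 0.8996 -0.1322  0.0589] [ 0.898 -0.222  0.05 ] [ 0.901 -0.082  0.07 ]
```

View pics/w2.png

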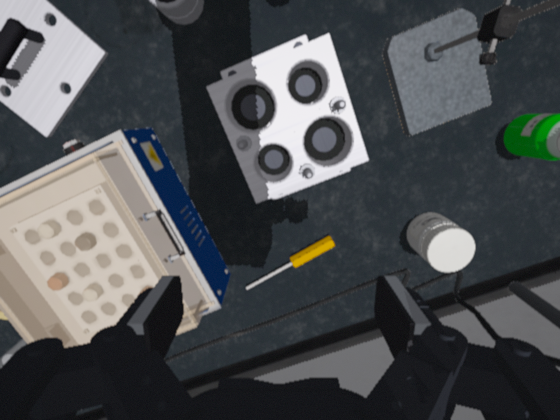

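```bash
python3 - <<'E'
from h import *
k=load('w2.png');P=cloud(k);h=P[...,2]
box=np.zeros(h.shape,bool);box[20:215,195:380]=1
m=box&(h>.070)&(h<.080);
q=P[m];print(np.median(q[:,2]))
r=cv2.minAreaRect((q[:,:2]*1000).astype(np.float32));print('rect',r)
g=cv2.cvtColor(k['im'],cv2.COLOR_RGB2GRAY)
for n,(u,v) in dict(w1=(252,105),w2=(327,139),s1=(307,84),s2=(274,160)).items(): print(n,px2w(k,u,v,.075).round(4))
for u,v in [(338,104),(306,173),(243,143)]:
    print('stud',px2w(k,u,v,.102).round(4),px2w(k,u,v,.08).round(4),h[v-4:v+5,u-4:u+5].max())
m=box&(h>.092)&(h<.106);n,l,s,c=cv2.connectedComponentsWithStats(m.astype(np.uint8))
for i in range(1,n): print(s[i],P[l==i].mean(0).round(4))
E
python3 - <<'E'
import sys;sys.path.insert(0,'.')
import os;os.chdir('.')
from h import *
k=load('w2.png')
c=cv2.cvtColor(k['im'][20:220,190:390],cv2.COLOR_RGB2BGR);cv2.imwrite('pics/crop2.png',cv2.resize(c,None,fx=3,fy=3,interpolation=cv2.INTER_CUBIC))
E
```

```text
0.07394326983884456
rect ((581.8822021484375, -102.62644958496094), (126.42089080810547, 126.37821960449219), 0.046762753278017044)
w1 [ 0.5517 -0.1307  0.075 ]
w2 [ 0.6096 -0.0727  0.075 ]
s1 [ 0.5534 -0.0738  0.075 ]
s2 [ 0.6096 -0.1304  0.075 ]
stud [ 0.5808 -0.0563  0.102 ] [ 0.5816 -0.0525  0.08  ] 0.10236415801770961
stud [ 0.6292 -0.1048  0.102 ] [ 0.6334 -0.1044  0.08  ] 0.10202536841521082
stud [ 0.5811 -0.15    0.102 ] [ 0.5819 -0.1528  0.08  ] 0.10245813957131977
[336  99  10  10  81] [ 0.5815 -0.0534  0.0981]
[237 140  10   9  72] [ 0.5817 -0.1521  0.098 ]
[304 169   9   9  65] [ 0.6308 -0.1027  0.0981]
```

View pics/crop2.png

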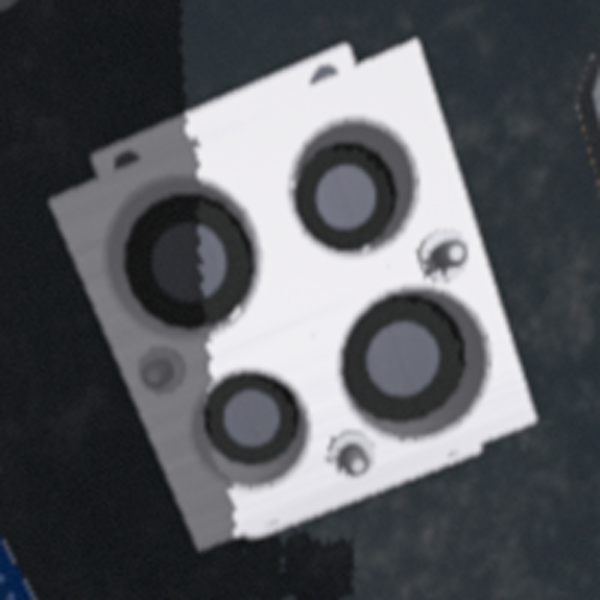

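Request:
send_rows --plan '[{"jaw": -1,"x": 0,"y": 0,"z": 0,"wx": 0,"wy": 0,"wz": 0.137},{"jaw": -1,"x": 0,"y": 0,"z": 0,"wx": 0,"wy": 0,"wz": 0.137},{"jaw": -1,"x": 0,"y": 0,"z": 0,"wx": 0,"wy": 0,"wz": 0.137},{"jaw": -1,"x": 0.02,"y": -0.015,"z": 0.02,"wx": 0,"wy": 0,"wz": 0},{"jaw": -1,"x": 0.03,"y": -0.02,"z": 0.02,"wx": 0,"wy": 0,"wz": 0},{"jaw": -1,"x": 0.03,"y": -0.025,"z": 0,"wx": 0,"wy": 0,"wz": 0},{"jaw": -1,"x": 0.03,"y": -0.02,"z": 0,"wx": 0,"wy": 0,"wz": 0},{"jaw": -1,"x": 0.017,"y": -0.015,"z": 0,"wx": 0,"wy": 0,"wz": 0},{"jaw": -1,"x": 0,"y": 0,"z": 0,"wx": 0,"wy": 0,"wz": 0},{"jaw": -1,"x": 0,"y": 0,"z": 0,"wx": 0,"wy": 0,"wz": 0}]'

```text
time_s: 3.85
tool_pos: [0.4834, -0.1148, 0.4104]
eef_rot: [0.001, 0.382, 0.924, 0.001]
force: [0.1, 0.2, 0.4]
grip_width: 1.0
gripper_force: 0.0
```

```bash
cat >> h.py <<'E'
def carts(k,show=True):
    "circle-fit cartridge tops in wrist view -> list (x,y,diam)"
    P=cloud(k);h=P[...,2];m=((h>.054)&(h<.066)).astype(np.uint8)
    m=cv2.morphologyEx(m,cv2.MORPH_OPEN,np.ones((3,3)))
    n,l,s,c=cv2.connectedComponentsWithStats(m)
    for i in range(1,n):
        if s[i,4]<400 or s[i,4]>9000: continue
        cn=max(cv2.findContours((l==i).astype(np.uint8),cv2.RETR_EXTERNAL,cv2.CHAIN_APPROX_NONE)[0],key=len)[:,0]
        w=np.array([px2w(k,u,v,.06)[:2] for u,v in cn])
        (x,y),r=cv2.minEnclosingCircle((w*1000).astype(np.float32))
        A=np.c_[2*w,np.ones(len(w))];b=(w**2).sum(1);sol=np.linalg.lstsq(A,b,rcond=None)[0]
        print(s[i],'fit',sol[:2].round(4),'d',round(2*np.sqrt(sol[2]+sol[0]**2+sol[1]**2),4),'encl',round(x/1e3,4),round(y/1e3,4),round(r*2e-3,4))
E
python3 - <<'E'
from h import *
go([0.421,-0.165,0.3],0.785); print(tip_extent)
shot('wrist','w3.png');carts(load('w3.png'))
E
```

```text
{'d': array([ 0.0087, -0.0799,  0.1102]), 'tilt': array([ 0.0029, -0.0001,  0.    ]), 'cur': np.float64(0.7863), 'q7': np.float64(1.11), 'wz': np.float64(0.0013)} t 3.85 p [ 0.4834 -0.1148  0.4104] F [0.1 0.2 0.4] w 1.0 0.0
0.1734
[ 326   15   44   49 1645] fit [0.4286 0.0251] d 0.0369 encl 0.4286 0.0251 0.0383
[ 272   95   40   42 1319] fit [ 0.4396 -0.0536] d 0.0362 encl 0.4396 -0.0536 0.0374
[ 172  159   49   48 1833] fit [ 0.4186 -0.1633] d 0.0467 encl 0.4182 -0.1632 0.0484
[527 271  33  40 426] fit [0.7676 0.0157] d 0.0389 encl 0.766 0.0148 0.0508
[212 309  94  70 668] fit [ 0.5945 -0.2693] d 0.0885 encl 0.5947 -0.2547 0.1399
```

View pics/w3.png

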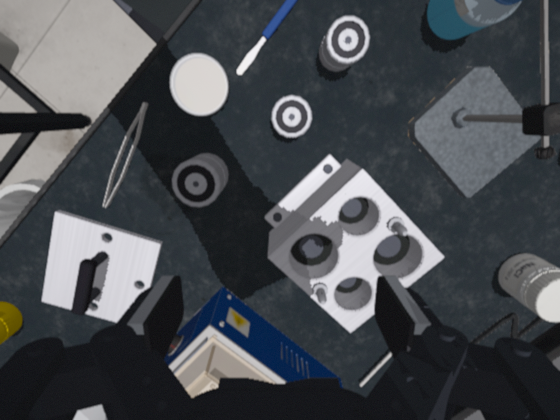

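Request:
send_rows --plan '[{"jaw": -1,"x": 0.002,"y": -0.015,"z": 0.02,"wx": 0,"wy": 0,"wz": 0},{"jaw": -1,"x": 0.003,"y": -0.025,"z": 0.03,"wx": 0,"wy": 0,"wz": 0},{"jaw": -1,"x": 0.003,"y": -0.025,"z": 0.03,"wx": 0,"wy": 0,"wz": 0},{"jaw": -1,"x": 0.003,"y": -0.015,"z": 0.03,"wx": 0,"wy": 0,"wz": 0},{"jaw": -1,"x": 0,"y": 0,"z": 0,"wx": 0,"wy": 0,"wz": 0},{"jaw": -1,"x": 0,"y": 0,"z": 0,"wx": 0,"wy": 0,"wz": 0}]'

```text
time_s: 4.5
tool_pos: [0.4204, -0.1644, 0.2998]
eef_rot: [-0.0, 0.383, 0.924, -0.0]
force: [0.6, 0.3, 1.2]
grip_width: 1.001
gripper_force: 0.0
```

```bash
python3 - <<'E'
from h import *
go([0.4184,-0.1633,0.213],0.785)
E
```

```text
{'d': array([ 0.0022, -0.0006,  0.0868]), 'tilt': array([-0.0009, -0.    ,  0.    ]), 'cur': np.float64(0.7843), 'q7': np.float64(1.35), 'wz': np.float64(-0.0007)} t 4.5 p [ 0.4204 -0.1644  0.2998] F [0.6 0.3 1.2] w 1.001 0.0
```

Request:
send_rows --plan '[{"jaw": -1,"x": 0.002,"y": -0.001,"z": 0.027,"wx": 0,"wy": 0,"wz": 0},{"jaw": -1,"x": 0,"y": 0,"z": 0.03,"wx": 0,"wy": 0,"wz": 0},{"jaw": -1,"x": 0,"y": 0,"z": 0.02,"wx": 0,"wy": 0,"wz": 0},{"jaw": -1,"x": 0,"y": 0,"z": 0.01,"wx": 0,"wy": 0,"wz": 0},{"jaw": 1,"x": 0,"y": 0,"z": 0,"wx": 0,"wy": 0,"wz": 0},{"jaw": 1,"x": 0,"y": 0,"z": 0,"wx": 0,"wy": 0,"wz": 0},{"jaw": 1,"x": 0,"y": 0,"z": 0,"wx": 0,"wy": 0,"wz": 0},{"jaw": 1,"x": 0,"y": 0,"z": 0,"wx": 0,"wy": 0,"wz": 0},{"jaw": 1,"x": 0,"y": 0,"z": 0,"wx": 0,"wy": 0,"wz": 0},{"jaw": 1,"x": 0,"y": 0,"z": 0,"wx": 0,"wy": 0,"wz": 0}]' --force 25

```text
time_s: 5.5
tool_pos: [0.4182, -0.1638, 0.214]
eef_rot: [0.001, 0.383, 0.924, 0.0]
force: [-1.1, -0.5, 6.1]
grip_width: 0.549
gripper_force: 25.3
```

```bash
python3 - <<'E'
from h import *
go([0.4184,-0.1633,0.213],-0.785)
print(tip_extent)
E
```

```text
{'d': array([0.0002, 0.0005, 0.001 ]), 'tilt': array([ 0.0019,  0.002 , -0.    ]), 'cur': np.float64(0.7851), 'q7': np.float64(1.51), 'wz': np.float64(1.5701)} t 5.5 p [ 0.4182 -0.1638  0.214 ] F [-1.1 -0.5  6.1] w 0.549 25.3
0.1734
```

Request:
send_rows --plan '[{"jaw": -1,"x": 0,"y": 0,"z": 0,"wx": 0,"wy": 0,"wz": 0},{"jaw": -1,"x": 0,"y": 0,"z": 0,"wx": 0,"wy": 0,"wz": 0},{"jaw": -1,"x": 0,"y": 0,"z": 0,"wx": 0,"wy": 0,"wz": 0},{"jaw": -1,"x": 0,"y": 0,"z": 0,"wx": 0,"wy": 0,"wz": 0.12},{"jaw": -1,"x": 0,"y": 0,"z": 0,"wx": 0,"wy": 0,"wz": 0.145},{"jaw": -1,"x": 0,"y": 0,"z": 0,"wx": 0,"wy": 0,"wz": 0.145},{"jaw": -1,"x": 0,"y": 0,"z": 0,"wx": 0,"wy": 0,"wz": 0.145},{"jaw": -1,"x": 0,"y": 0,"z": 0,"wx": 0,"wy": 0,"wz": 0.145},{"jaw": -1,"x": 0,"y": 0,"z": 0,"wx": 0,"wy": 0,"wz": 0.145},{"jaw": -1,"x": 0,"y": 0,"z": 0,"wx": 0,"wy": 0,"wz": 0.145}]'

```text
time_s: 6.5
tool_pos: [0.4175, -0.1635, 0.2127]
eef_rot: [-0.0, 0.778, 0.629, 0.0]
force: [0.3, 0.1, -0.0]
grip_width: 1.0
gripper_force: 0.0
```

Request:
send_rows --plan '[{"jaw": -1,"x": 0,"y": 0,"z": 0,"wx": 0,"wy": 0,"wz": 0.145},{"jaw": -1,"x": 0,"y": 0,"z": 0,"wx": 0,"wy": 0,"wz": 0.145},{"jaw": -1,"x": 0,"y": 0,"z": 0,"wx": 0,"wy": 0,"wz": 0.145},{"jaw": -1,"x": 0,"y": 0,"z": 0,"wx": 0,"wy": 0,"wz": 0.145},{"jaw": 1,"x": 0,"y": 0,"z": 0,"wx": 0,"wy": 0,"wz": 0},{"jaw": 1,"x": 0,"y": 0,"z": 0,"wx": 0,"wy": 0,"wz": 0},{"jaw": 1,"x": 0,"y": 0,"z": 0,"wx": 0,"wy": 0,"wz": 0},{"jaw": 1,"x": 0,"y": 0,"z": 0,"wx": 0,"wy": 0,"wz": 0},{"jaw": 1,"x": 0,"y": 0,"z": 0,"wx": 0,"wy": 0,"wz": 0},{"jaw": 1,"x": 0,"y": 0,"z": 0,"wx": 0,"wy": 0,"wz": 0}]'

```text
time_s: 7.5
tool_pos: [0.4175, -0.1637, 0.2129]
eef_rot: [-0.0, 0.924, 0.383, 0.0]
force: [-0.5, 0.2, 4.9]
grip_width: 0.547
gripper_force: 25.4
```

```bash
python3 - <<'E'
from h import *
go([0.4184,-0.1633,0.213],-0.785)
E
```

```text
{'d': array([ 0.0009,  0.0003, -0.0001]), 'tilt': array([ 0.0002, -0.0005,  0.    ]), 'cur': np.float64(-0.7846), 'q7': np.float64(0.32), 'wz': np.float64(0.0004)} t 7.5 p [ 0.4175 -0.1637  0.2129] F [-0.5  0.2  4.9] w 0.547 25.4
```

Request:
send_rows --plan '[{"jaw": -1,"x": 0,"y": 0,"z": 0,"wx": 0,"wy": 0,"wz": 0},{"jaw": -1,"x": 0,"y": 0,"z": 0,"wx": 0,"wy": 0,"wz": 0},{"jaw": -1,"x": 0,"y": 0,"z": 0,"wx": 0,"wy": 0,"wz": 0},{"jaw": -1,"x": 0,"y": 0,"z": -0.03,"wx": 0,"wy": 0,"wz": 0},{"jaw": -1,"x": 0,"y": 0,"z": -0.04,"wx": 0,"wy": 0,"wz": 0},{"jaw": -1,"x": -0.03,"y": 0,"z": -0.04,"wx": 0,"wy": 0,"wz": 0},{"jaw": -1,"x": -0.04,"y": 0,"z": -0.04,"wx": 0,"wy": 0,"wz": 0},{"jaw": -1,"x": -0.03,"y": 0,"z": -0.03,"wx": 0,"wy": 0,"wz": 0},{"jaw": -1,"x": 0,"y": 0,"z": 0,"wx": 0,"wy": 0,"wz": 0},{"jaw": -1,"x": 0,"y": 0,"z": 0,"wx": 0,"wy": 0,"wz": 0}]'

```text
time_s: 8.5
tool_pos: [0.3516, -0.229, 0.3863]
eef_rot: [-0.002, 0.924, 0.383, 0.003]
force: [-0.2, 0.3, 0.5]
grip_width: 1.002
gripper_force: 0.0
```

```bash
python3 - <<'E'
from h import *
go([0.4184,-0.1633,0.213],-0.785)
shot('wrist','w4.png');carts(load('w4.png'))
E
```

```text
{'d': array([0.0925, 0.001 , 0.174 ]), 'tilt': array([-0.0008, -0.0074,  0.    ]), 'cur': np.float64(-0.7847), 'q7': np.float64(-0.01), 'wz': np.float64(0.0003)} t 8.5 p [ 0.3516 -0.229   0.3863] F [-0.2  0.3  0.5] w 1.002 0.0
[ 449    0  111  210 1871] fit [ 0.5886 -0.3297] d 0.1558 encl 0.5687 -0.3348 0.1809
[ 253   65   56   60 2615] fit [ 0.4186 -0.1644] d 0.0463 encl 0.4185 -0.1643 0.0475
```

Request:
send_rows --plan '[{"jaw": -1,"x": 0.02,"y": 0.01,"z": -0.01,"wx": 0,"wy": 0,"wz": 0},{"jaw": -1,"x": 0.04,"y": 0.015,"z": -0.01,"wx": 0,"wy": 0,"wz": 0},{"jaw": -1,"x": 0.04,"y": 0.02,"z": -0.01,"wx": 0,"wy": 0,"wz": 0},{"jaw": -1,"x": 0.03,"y": 0.01,"z": 0,"wx": 0,"wy": 0,"wz": 0},{"jaw": -1,"x": 0.018,"y": 0.009,"z": 0,"wx": 0,"wy": 0,"wz": 0},{"jaw": -1,"x": 0,"y": 0,"z": 0,"wx": 0,"wy": 0,"wz": 0},{"jaw": -1,"x": 0,"y": 0,"z": 0,"wx": 0,"wy": 0,"wz": 0},{"jaw": -1,"x": 0,"y": 0,"z": 0,"wx": 0,"wy": 0,"wz": 0}]'

```text
time_s: 9.35
tool_pos: [0.5011, -0.1695, 0.4145]
eef_rot: [-0.001, 0.924, 0.382, -0.002]
force: [-0.3, -0.5, 0.9]
grip_width: 1.002
gripper_force: 0.0
```

```bash
cat >> h.py <<'E'
def house(k):
    P=cloud(k);h=P[...,2];near=np.hypot(P[...,0]-.582,P[...,1]+.103)<.1
    m=near&(h>.070)&(h<.080)
    m=cv2.morphologyEx(m.astype(np.uint8),cv2.MORPH_OPEN,np.ones((3,3)))
    v,u=np.nonzero(m);w=np.array([px2w(k,a,b,.075)[:2] for a,b in zip(u,v)])
    r=cv2.minAreaRect((w*1000).astype(np.float32));print('rect',np.round(r[0],2),np.round(r[1],1),round(r[2],2))
    m=near&(h>.092)&(h<.108);n,l,s,c=cv2.connectedComponentsWithStats(m.astype(np.uint8))
    for i in range(1,n):
        if s[i,4]>20: print('stud',s[i],px2w(k,*c[i],.099).round(4),P[l==i].mean(0).round(4))
E
python3 - <<'E'
from h import *
go([0.4178,-0.1634,0.213],-0.785)
shot('wrist','w5.png');k=load('w5.png');carts(k);house(k);house(load('w2.png'));house(load('w3.png'))
E
```

```text
{'d': array([-0.0542, -0.0627,  0.2018]), 'tilt': array([-0.0023,  0.0025, -0.    ]), 'cur': np.float64(-0.7859), 'q7': np.float64(-0.08), 'wz': np.float64(-0.0009)} t 9.35 p [ 0.5011 -0.1695  0.4145] F [-0.3 -0.5  0.9] w 1.002 0.0
[ 356   70  174  164 1167] fit [ 0.6353 -0.2504] d 0.1225 encl 0.6335 -0.2527 0.2127
[  56   79   43   43 1427] fit [0.4306 0.0243] d 0.0375 encl 0.4306 0.0239 0.0395
[ 132  133   40   39 1212] fit [ 0.4416 -0.0542] d 0.037 encl 0.4416 -0.0542 0.0383
[ 198  220   46   43 1512] fit [ 0.4203 -0.1635] d 0.0468 encl 0.4205 -0.1637 0.0484
rect [ 582.31 -102.56] [125.6 125.5] 0.07
stud [241  20  12  14 130] [ 0.5818 -0.0537  0.099 ] [ 0.5819 -0.0534  0.0977]
stud [332  20  12  14 128] [ 0.6309 -0.1028  0.099 ] [ 0.6312 -0.1027  0.0978]
stud [328 116  11  11  97] [ 0.5819 -0.1519  0.099 ] [ 0.582 -0.152  0.098]
rect [ 581.78 -102.66] [125.6 125.6] 0.07
stud [336  99  10  10  81] [ 0.5814 -0.0536  0.099 ] [ 0.5815 -0.0534  0.0981]
stud [237 140  10   9  72] [ 0.5816 -0.152   0.099 ] [ 0.5817 -0.1521  0.098 ]
stud [304 169   9   9  65] [ 0.6307 -0.1027  0.099 ] [ 0.6308 -0.1027  0.0981]
rect [ 580.63 -102.39] [127.1 125.6] 0.08
stud [397 225  11  10  85] [ 0.5791 -0.0527  0.099 ] [ 0.5798 -0.0526  0.0976]
stud [317 294  10  10  74] [ 0.5794 -0.151   0.099 ] [ 0.5802 -0.1515  0.0975]
```

Request:
send_rows --plan '[{"jaw": -1,"x": -0.015,"y": -0.015,"z": 0.03,"wx": 0,"wy": 0,"wz": 0},{"jaw": -1,"x": -0.02,"y": -0.02,"z": 0.03,"wx": 0,"wy": 0,"wz": 0},{"jaw": -1,"x": -0.015,"y": -0.02,"z": 0.03,"wx": 0,"wy": 0,"wz": 0},{"jaw": -1,"x": -0.004,"y": -0.008,"z": 0.03,"wx": 0,"wy": 0,"wz": 0},{"jaw": -1,"x": 0,"y": 0,"z": 0.02,"wx": 0,"wy": 0,"wz": 0},{"jaw": -1,"x": 0,"y": 0,"z": 0,"wx": 0,"wy": 0,"wz": 0},{"jaw": -1,"x": 0,"y": 0,"z": 0,"wx": 0,"wy": 0,"wz": 0}]'

```text
time_s: 10.1
tool_pos: [0.4188, -0.1634, 0.2764]
eef_rot: [-0.0, 0.924, 0.383, -0.0]
force: [-0.1, -0.8, -0.2]
grip_width: 0.999
gripper_force: 0.0
```

```bash
python3 - <<'E'
from h import *
go([0.4178,-0.1634,0.213],-0.785)
E
```

```text
{'d': array([-0.0008, -0.0007,  0.0634]), 'tilt': array([-0.0007, -0.0002,  0.    ]), 'cur': np.float64(-0.7858), 'q7': np.float64(0.1), 'wz': np.float64(-0.0008)} t 10.1 p [ 0.4188 -0.1634  0.2764] F [-0.1 -0.8 -0.2] w 0.999 0.0
```

Request:
send_rows --plan '[{"jaw": -1,"x": -0.001,"y": -0.001,"z": 0.028,"wx": 0,"wy": 0,"wz": 0},{"jaw": -1,"x": 0,"y": 0,"z": 0.025,"wx": 0,"wy": 0,"wz": 0},{"jaw": -1,"x": 0,"y": 0,"z": 0.01,"wx": 0,"wy": 0,"wz": 0},{"jaw": -1,"x": 0,"y": 0,"z": 0,"wx": 0,"wy": 0,"wz": 0},{"jaw": 1,"x": 0,"y": 0,"z": 0,"wx": 0,"wy": 0,"wz": 0},{"jaw": 1,"x": 0,"y": 0,"z": 0,"wx": 0,"wy": 0,"wz": 0},{"jaw": 1,"x": 0,"y": 0,"z": 0,"wx": 0,"wy": 0,"wz": 0},{"jaw": 1,"x": 0,"y": 0,"z": 0,"wx": 0,"wy": 0,"wz": 0},{"jaw": 1,"x": 0,"y": 0,"z": 0,"wx": 0,"wy": 0,"wz": 0},{"jaw": 1,"x": 0,"y": 0,"z": 0,"wx": 0,"wy": 0,"wz": 0}]' --force 70

```text
time_s: 11.1
tool_pos: [0.4181, -0.1631, 0.2141]
eef_rot: [-0.0, 0.924, 0.383, 0.001]
force: [-2.3, 0.7, 13.8]
grip_width: 0.533
gripper_force: 69.4
```

Request:
send_rows --plan '[{"jaw": 1,"x": 0,"y": 0,"z": -0.02,"wx": 0,"wy": 0,"wz": 0},{"jaw": 1,"x": 0,"y": 0,"z": -0.025,"wx": 0,"wy": 0,"wz": 0},{"jaw": 1,"x": 0,"y": 0,"z": -0.025,"wx": 0,"wy": 0,"wz": 0},{"jaw": 1,"x": 0,"y": 0,"z": -0.025,"wx": 0,"wy": 0,"wz": 0},{"jaw": 1,"x": 0,"y": 0,"z": -0.025,"wx": 0,"wy": 0,"wz": 0},{"jaw": 1,"x": 0,"y": 0,"z": -0.01,"wx": 0,"wy": 0,"wz": 0},{"jaw": 1,"x": 0,"y": 0,"z": 0,"wx": 0,"wy": 0,"wz": -0.11},{"jaw": 1,"x": 0,"y": 0,"z": 0,"wx": 0,"wy": 0,"wz": -0.145},{"jaw": 1,"x": 0,"y": 0,"z": 0,"wx": 0,"wy": 0,"wz": -0.145},{"jaw": 1,"x": 0,"y": 0,"z": 0,"wx": 0,"wy": 0,"wz": -0.145}]'

```text
time_s: 12.1
tool_pos: [0.4174, -0.1625, 0.3425]
eef_rot: [-0.001, 0.785, 0.62, 0.0]
force: [-0.9, -0.7, -1.4]
grip_width: 0.534
gripper_force: 73.3
```

Request:
send_rows --plan '[{"jaw": 1,"x": 0,"y": 0,"z": 0,"wx": 0,"wy": 0,"wz": -0.145},{"jaw": 1,"x": 0,"y": 0,"z": 0,"wx": 0,"wy": 0,"wz": -0.145},{"jaw": 1,"x": 0,"y": 0,"z": 0,"wx": 0,"wy": 0,"wz": -0.145},{"jaw": 1,"x": 0,"y": 0,"z": 0,"wx": 0,"wy": 0,"wz": -0.145},{"jaw": 1,"x": 0,"y": 0,"z": 0,"wx": 0,"wy": 0,"wz": -0.145},{"jaw": 1,"x": 0,"y": 0,"z": 0,"wx": 0,"wy": 0,"wz": -0.145},{"jaw": 1,"x": 0,"y": 0,"z": 0,"wx": 0,"wy": 0,"wz": -0.145},{"jaw": 1,"x": 0,"y": 0,"z": 0,"wx": 0,"wy": 0,"wz": -0.01},{"jaw": 1,"x": 0,"y": 0,"z": 0,"wx": 0,"wy": 0,"wz": 0}]'

```text
time_s: 13.0
tool_pos: [0.4174, -0.1629, 0.3426]
eef_rot: [-0.001, 0.384, 0.923, 0.0]
force: [-0.1, -0.2, -2.7]
grip_width: 0.532
gripper_force: 73.3
```

```bash
python3 - <<'E'
from h import *
print('wide far A');go([0.61,-0.0725,0.34],0.785)
print('wide near B');go([0.55,-0.1325,0.34],0.785)
E
```

```text
wide far A
{'d': array([-0.0715,  0.2004,  0.0025]), 'tilt': array([ 0.0003, -0.0013, -0.    ]), 'cur': np.float64(0.7815), 'q7': np.float64(1.28), 'wz': np.float64(-0.0035)} t 13.0 p [ 0.4174 -0.1629  0.3426] F [-0.1 -0.2 -2.7] w 0.532 73.3
wide near B
{'d': array([-0.0718,  0.1156,  0.0025]), 'tilt': array([ 0.0003, -0.0013, -0.    ]), 'cur': np.float64(0.7815), 'q7': np.float64(1.28), 'wz': np.float64(-0.0035)} t 13.0 p [ 0.4174 -0.1629  0.3426] F [-0.1 -0.2 -2.7] w 0.532 73.3
```

Request:
send_rows --plan '[{"jaw": 1,"x": -0.005,"y": 0.015,"z": 0,"wx": 0,"wy": 0,"wz": 0},{"jaw": 1,"x": -0.01,"y": 0.03,"z": 0,"wx": 0,"wy": 0,"wz": 0},{"jaw": 1,"x": -0.014,"y": 0.04,"z": 0,"wx": 0,"wy": 0,"wz": 0},{"jaw": 1,"x": -0.014,"y": 0.04,"z": 0,"wx": 0,"wy": 0,"wz": 0},{"jaw": 1,"x": -0.014,"y": 0.04,"z": 0,"wx": 0,"wy": 0,"wz": 0},{"jaw": 1,"x": -0.01,"y": 0.025,"z": 0,"wx": 0,"wy": 0,"wz": 0},{"jaw": 1,"x": -0.004,"y": 0.01,"z": 0,"wx": 0,"wy": 0,"wz": 0},{"jaw": 1,"x": 0,"y": 0,"z": 0,"wx": 0,"wy": 0,"wz": 0},{"jaw": 1,"x": 0,"y": 0,"z": 0,"wx": 0,"wy": 0,"wz": 0}]'

```text
time_s: 13.9
tool_pos: [0.6084, -0.0723, 0.3423]
eef_rot: [-0.001, 0.383, 0.924, -0.0]
force: [-0.1, -0.8, -1.4]
grip_width: 0.532
gripper_force: 74.1
```

```bash
python3 - <<'E'
from h import *
print('wide far A');go([0.61,-0.0725,0.294],0.785)
E
```

```text
wide far A
{'d': array([-0.0013,  0.001 ,  0.0483]), 'tilt': array([-0.0012, -0.0015, -0.    ]), 'cur': np.float64(0.7837), 'q7': np.float64(1.17), 'wz': np.float64(-0.0013)} t 13.9 p [ 0.6084 -0.0723  0.3423] F [-0.1 -0.8 -1.4] w 0.532 74.1
```

Request:
send_rows --plan '[{"jaw": 1,"x": -0.001,"y": 0.001,"z": 0.015,"wx": 0,"wy": 0,"wz": 0},{"jaw": 1,"x": 0,"y": 0,"z": 0.02,"wx": 0,"wy": 0,"wz": 0},{"jaw": 1,"x": 0,"y": 0,"z": 0.012,"wx": 0,"wy": 0,"wz": 0},{"jaw": 1,"x": 0,"y": 0,"z": 0,"wx": 0,"wy": 0,"wz": 0},{"jaw": 1,"x": 0,"y": 0,"z": 0,"wx": 0,"wy": 0,"wz": 0}]'

```text
time_s: 14.4
tool_pos: [0.6104, -0.0721, 0.2958]
eef_rot: [-0.0, 0.383, 0.924, 0.0]
force: [0.5, -0.0, -1.6]
grip_width: 0.53
gripper_force: 74.2
```

```bash
python3 - <<'E'
from h import *
go([0.61,-0.0725,0.294],0.785)
shot('wrist','w6.png')
E
```

```text
{'d': array([ 0.    , -0.0006,  0.0018]), 'tilt': array([-0.0001, -0.001 ,  0.    ]), 'cur': np.float64(0.7845), 'q7': np.float64(1.2), 'wz': np.float64(-0.0005)} t 14.4 p [ 0.6104 -0.0721  0.2958] F [ 0.5 -0.  -1.6] w 0.53 74.2
```

View pics/w6.png

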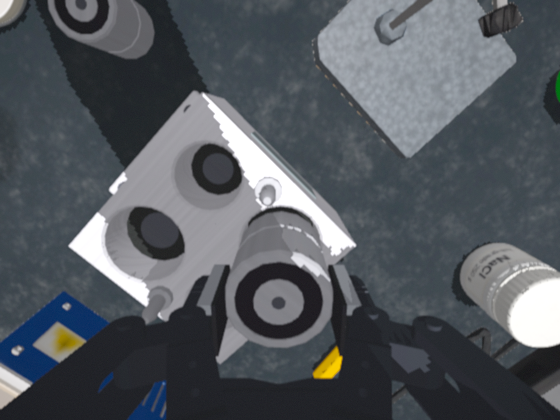

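```bash
python3 - <<'E'
from h import *
k=load('w6.png');house(k)
P=cloud(k);h=P[...,2];m=(np.abs(h-.142)<.008).astype(np.uint8);m[:,:235]=0;m[:,330:]=0;m[:255]=0
cn=max(cv2.findContours(m,cv2.RETR_EXTERNAL,cv2.CHAIN_APPROX_NONE)[0],key=len)[:,0]
w=np.array([px2w(k,u,v,np.median(h[m>0]))[:2] for u,v in cn]);print(np.median(h[m>0]),cv2.minEnclosingCircle((w*1000).astype(np.float32)),cv2.boundingRect(cn))
print(px2w(k,279,302,.142))
E
```

```text
rect [ 581.72 -101.88] [125.3 125.9] 0.1
stud [259 188  17  18 233] [ 0.581  -0.0515  0.099 ] [ 0.5811 -0.0517  0.0981]
stud [238 215  84  35 768] [ 0.5972 -0.0584  0.099 ] [ 0.5967 -0.0579  0.1011]
stud [142 305  17  18 218] [ 0.5813 -0.1486  0.099 ] [ 0.5816 -0.1502  0.097 ]
0.14041336222504266 ((609.4208374023438, -71.928466796875), 24.679906845092773) (235, 255, 95, 92)
[ 0.61009851 -0.07211272  0.142     ]
```

Request:
send_rows --plan '[{"jaw": 1,"x": 0,"y": 0,"z": 0.003,"wx": 0,"wy": 0,"wz": 0},{"jaw": 1,"x": 0,"y": 0,"z": 0.003,"wx": 0,"wy": 0,"wz": 0},{"jaw": 1,"x": 0,"y": 0,"z": 0.003,"wx": 0,"wy": 0,"wz": 0},{"jaw": 1,"x": 0,"y": 0,"z": 0.002,"wx": 0,"wy": 0,"wz": 0},{"jaw": 1,"x": 0,"y": 0,"z": 0.001,"wx": 0,"wy": 0,"wz": 0}]'

```text
time_s: 14.95
tool_pos: [0.6106, -0.0717, 0.2836]
eef_rot: [-0.0, 0.383, 0.924, 0.0]
force: [-0.1, -0.2, -1.5]
grip_width: 0.53
gripper_force: 74.2
```

Request:
send_rows --plan '[{"jaw": 1,"x": 0,"y": 0,"z": 0.002,"wx": 0,"wy": 0,"wz": 0},{"jaw": 1,"x": 0,"y": 0,"z": 0.002,"wx": 0,"wy": 0,"wz": 0},{"jaw": 1,"x": 0,"y": 0,"z": 0,"wx": 0,"wy": 0,"wz": 0}]'

```text
time_s: 15.25
tool_pos: [0.6106, -0.0716, 0.2795]
eef_rot: [-0.0, 0.383, 0.924, 0.0]
force: [0.1, -1.3, -2.0]
grip_width: 0.534
gripper_force: 74.2
```

Request:
send_rows --plan '[{"jaw": 1,"x": 0,"y": 0,"z": 0.003,"wx": 0,"wy": 0,"wz": 0},{"jaw": 1,"x": 0,"y": 0,"z": 0.004,"wx": 0,"wy": 0,"wz": 0},{"jaw": 1,"x": 0,"y": 0,"z": 0.004,"wx": 0,"wy": 0,"wz": 0},{"jaw": 1,"x": 0,"y": 0,"z": 0.004,"wx": 0,"wy": 0,"wz": 0},{"jaw": 1,"x": 0,"y": 0,"z": 0,"wx": 0,"wy": 0,"wz": 0}]'

```text
time_s: 15.75
tool_pos: [0.6106, -0.0717, 0.2642]
eef_rot: [-0.0, 0.383, 0.924, 0.0]
force: [0.3, -0.6, -2.3]
grip_width: 0.53
gripper_force: 74.2
```

Request:
send_rows --plan '[{"jaw": 1,"x": 0,"y": 0,"z": 0.002,"wx": 0,"wy": 0,"wz": 0},{"jaw": 1,"x": 0,"y": 0,"z": 0,"wx": 0,"wy": 0,"wz": 0}]'

```text
time_s: 15.95
tool_pos: [0.6106, -0.0717, 0.2626]
eef_rot: [-0.0, 0.383, 0.924, 0.0]
force: [0.2, -0.6, -1.4]
grip_width: 0.534
gripper_force: 74.2
```

Request:
send_rows --plan '[{"jaw": 1,"x": 0,"y": 0,"z": 0.002,"wx": 0,"wy": 0,"wz": 0},{"jaw": 1,"x": 0,"y": 0,"z": 0,"wx": 0,"wy": 0,"wz": 0}]'

```text
time_s: 16.15
tool_pos: [0.6107, -0.0716, 0.2607]
eef_rot: [-0.0, 0.383, 0.924, 0.0]
force: [0.2, -1.0, -1.4]
grip_width: 0.531
gripper_force: 74.2
```

Request:
send_rows --plan '[{"jaw": 1,"x": 0,"y": 0,"z": 0.002,"wx": 0,"wy": 0,"wz": 0},{"jaw": 1,"x": 0,"y": 0,"z": 0,"wx": 0,"wy": 0,"wz": 0}]'

```text
time_s: 16.35
tool_pos: [0.6107, -0.0716, 0.2588]
eef_rot: [-0.0, 0.383, 0.924, 0.0]
force: [1.1, 0.2, -2.2]
grip_width: 0.533
gripper_force: 74.3
```

Request:
send_rows --plan '[{"jaw": 1,"x": 0,"y": 0,"z": 0.001,"wx": 0,"wy": 0,"wz": 0},{"jaw": 1,"x": 0,"y": 0,"z": 0,"wx": 0,"wy": 0,"wz": 0}]'

```text
time_s: 16.55
tool_pos: [0.6107, -0.0717, 0.258]
eef_rot: [-0.0, 0.383, 0.924, 0.0]
force: [-0.2, -0.1, 0.6]
grip_width: 0.536
gripper_force: 74.7
```

Request:
send_rows --plan '[{"jaw": 1,"x": 0,"y": 0,"z": 0.001,"wx": 0,"wy": 0,"wz": 0},{"jaw": 1,"x": 0,"y": 0,"z": 0,"wx": 0,"wy": 0,"wz": 0}]'

```text
time_s: 16.75
tool_pos: [0.6107, -0.0716, 0.2569]
eef_rot: [-0.0, 0.383, 0.924, 0.0]
force: [0.3, 0.9, 2.1]
grip_width: 0.532
gripper_force: 74.8
```

Request:
send_rows --plan '[{"jaw": 1,"x": 0,"y": 0,"z": 0.001,"wx": 0,"wy": 0,"wz": 0},{"jaw": 1,"x": 0,"y": 0,"z": 0,"wx": 0,"wy": 0,"wz": 0}]'

```text
time_s: 16.95
tool_pos: [0.6107, -0.0716, 0.2558]
eef_rot: [-0.0, 0.383, 0.924, 0.0]
force: [1.0, -1.0, 3.0]
grip_width: 0.532
gripper_force: 74.8
```

Request:
send_rows --plan '[{"jaw": -1,"x": 0,"y": 0,"z": 0,"wx": 0,"wy": 0,"wz": 0},{"jaw": -1,"x": 0,"y": 0,"z": 0,"wx": 0,"wy": 0,"wz": 0},{"jaw": -1,"x": 0,"y": 0,"z": 0,"wx": 0,"wy": 0,"wz": 0},{"jaw": -1,"x": 0,"y": 0,"z": -0.02,"wx": 0,"wy": 0,"wz": 0},{"jaw": -1,"x": 0,"y": 0,"z": -0.03,"wx": 0,"wy": 0,"wz": 0},{"jaw": -1,"x": 0,"y": 0,"z": -0.02,"wx": 0,"wy": 0,"wz": 0},{"jaw": 1,"x": 0,"y": 0,"z": 0,"wx": 0,"wy": 0,"wz": 0},{"jaw": 1,"x": 0,"y": 0,"z": 0,"wx": 0,"wy": 0,"wz": 0},{"jaw": 1,"x": 0,"y": 0,"z": 0,"wx": 0,"wy": 0,"wz": 0},{"jaw": 1,"x": 0,"y": 0,"z": 0,"wx": 0,"wy": 0,"wz": 0}]' --force 30

```text
time_s: 17.95
tool_pos: [0.6103, -0.0715, 0.3247]
eef_rot: [-0.001, 0.383, 0.924, -0.0]
force: [-0.2, -0.4, -0.7]
grip_width: 0.331
gripper_force: 0.0
```

Request:
send_rows --plan '[{"jaw": 1,"x": 0,"y": 0,"z": 0,"wx": 0,"wy": 0,"wz": 0},{"jaw": 1,"x": 0,"y": 0,"z": 0,"wx": 0,"wy": 0,"wz": 0},{"jaw": 1,"x": 0,"y": 0,"z": 0,"wx": 0,"wy": 0,"wz": 0},{"jaw": 1,"x": 0,"y": 0,"z": 0.02,"wx": 0,"wy": 0,"wz": 0},{"jaw": 1,"x": 0,"y": 0,"z": 0.005,"wx": 0,"wy": 0,"wz": 0},{"jaw": 1,"x": 0,"y": 0,"z": 0,"wx": 0,"wy": 0,"wz": 0}]'

```text
time_s: 18.55
tool_pos: [0.6103, -0.0715, 0.3]
eef_rot: [-0.001, 0.383, 0.924, -0.0]
force: [-0.8, 0.3, 0.4]
grip_width: 0.0
gripper_force: 0.0
```

```bash
python3 - <<'E'
from h import *
go([0.6107,-0.0716,0.27],0.785);print(tip_extent)
E
```

```text
{'d': array([-0.0004,  0.0003,  0.03  ]), 'tilt': array([-0.0012, -0.0022, -0.    ]), 'cur': np.float64(0.7853), 'q7': np.float64(1.2), 'wz': np.float64(0.0003)} t 18.55 p [ 0.6103 -0.0715  0.3   ] F [-0.8  0.3  0.4] w 0.0 0.0
0.1734
```

Approach the cartridge's top, watching the force.

Request:
send_rows --plan '[{"jaw": 1,"x": 0,"y": 0,"z": 0.005,"wx": 0,"wy": 0,"wz": 0},{"jaw": 1,"x": 0,"y": 0,"z": 0.005,"wx": 0,"wy": 0,"wz": 0},{"jaw": 1,"x": 0,"y": 0,"z": 0.004,"wx": 0,"wy": 0,"wz": 0},{"jaw": 1,"x": 0,"y": 0,"z": 0.004,"wx": 0,"wy": 0,"wz": 0},{"jaw": 1,"x": 0,"y": 0,"z": 0.004,"wx": 0,"wy": 0,"wz": 0},{"jaw": 1,"x": 0,"y": 0,"z": 0.002,"wx": 0,"wy": 0,"wz": 0}]'

```text
time_s: 19.15
tool_pos: [0.6105, -0.0716, 0.2763]
eef_rot: [-0.001, 0.383, 0.924, 0.0]
force: [0.4, 0.4, 1.2]
grip_width: -0.0
gripper_force: 0.0
```

Request:
send_rows --plan '[{"jaw": 1,"x": 0,"y": 0,"z": 0.003,"wx": 0,"wy": 0,"wz": 0},{"jaw": 1,"x": 0,"y": 0,"z": 0.003,"wx": 0,"wy": 0,"wz": 0}]'

```text
time_s: 19.35
tool_pos: [0.6108, -0.0718, 0.271]
eef_rot: [-0.0, 0.383, 0.924, 0.0]
force: [-0.7, -0.6, 3.0]
grip_width: 0.001
gripper_force: 1.5
```

Request:
send_rows --plan '[{"jaw": 1,"x": 0,"y": 0,"z": 0.003,"wx": 0,"wy": 0,"wz": 0},{"jaw": 1,"x": 0,"y": 0,"z": 0.003,"wx": 0,"wy": 0,"wz": 0}]'

```text
time_s: 19.55
tool_pos: [0.6107, -0.0717, 0.2648]
eef_rot: [-0.0, 0.383, 0.924, 0.0]
force: [0.6, -0.4, 3.6]
grip_width: -0.002
gripper_force: 1.5
```

Request:
send_rows --plan '[{"jaw": 1,"x": 0,"y": 0,"z": 0.003,"wx": 0,"wy": 0,"wz": 0},{"jaw": 1,"x": 0,"y": 0,"z": 0.003,"wx": 0,"wy": 0,"wz": 0},{"jaw": 1,"x": 0,"y": 0,"z": 0.003,"wx": 0,"wy": 0,"wz": 0},{"jaw": 1,"x": 0,"y": 0,"z": 0.002,"wx": 0,"wy": 0,"wz": 0}]'

```text
time_s: 19.95
tool_pos: [0.6107, -0.0717, 0.2536]
eef_rot: [-0.0, 0.383, 0.924, 0.0]
force: [1.5, -0.1, 2.4]
grip_width: 0.001
gripper_force: 1.4
```

Request:
send_rows --plan '[{"jaw": 1,"x": 0,"y": 0,"z": 0.0015,"wx": 0,"wy": 0,"wz": 0},{"jaw": 1,"x": 0,"y": 0,"z": 0,"wx": 0,"wy": 0,"wz": 0}]'

```text
time_s: 20.15
tool_pos: [0.6105, -0.0716, 0.2519]
eef_rot: [-0.001, 0.383, 0.924, 0.0]
force: [-0.1, -0.8, 0.4]
grip_width: 0.006
gripper_force: 0.0
```

Request:
send_rows --plan '[{"jaw": 1,"x": 0,"y": 0,"z": 0.001,"wx": 0,"wy": 0,"wz": 0},{"jaw": 1,"x": 0,"y": 0,"z": 0,"wx": 0,"wy": 0,"wz": 0}]'

```text
time_s: 20.35
tool_pos: [0.6105, -0.0716, 0.2511]
eef_rot: [-0.001, 0.383, 0.924, 0.0]
force: [0.6, -0.0, 0.5]
grip_width: -0.003
gripper_force: 0.3
```

Request:
send_rows --plan '[{"jaw": 1,"x": 0,"y": 0,"z": 0.0005,"wx": 0,"wy": 0,"wz": 0},{"jaw": 1,"x": 0,"y": 0,"z": 0,"wx": 0,"wy": 0,"wz": 0}]'

```text
time_s: 20.55
tool_pos: [0.6105, -0.0716, 0.2507]
eef_rot: [-0.001, 0.383, 0.924, 0.0]
force: [0.5, 0.1, 1.7]
grip_width: 0.001
gripper_force: 0.9
```

Request:
send_rows --plan '[{"jaw": 1,"x": 0,"y": 0,"z": 0.001,"wx": 0,"wy": 0,"wz": 0},{"jaw": 1,"x": 0,"y": 0,"z": 0,"wx": 0,"wy": 0,"wz": 0}]'

```text
time_s: 20.75
tool_pos: [0.6105, -0.0716, 0.2497]
eef_rot: [-0.0, 0.383, 0.924, 0.0]
force: [-0.2, 0.0, 1.4]
grip_width: 0.004
gripper_force: 0.8
```

Request:
send_rows --plan '[{"jaw": 1,"x": 0,"y": 0,"z": 0.0007,"wx": 0,"wy": 0,"wz": 0},{"jaw": 1,"x": 0,"y": 0,"z": 0,"wx": 0,"wy": 0,"wz": 0}]'

```text
time_s: 20.95
tool_pos: [0.6106, -0.0717, 0.2496]
eef_rot: [-0.0, 0.383, 0.924, 0.0]
force: [-1.4, -0.6, 7.7]
grip_width: -0.003
gripper_force: 3.6
```

Request:
send_rows --plan '[{"jaw": 1,"x": 0,"y": 0,"z": 0.0005,"wx": 0,"wy": 0,"wz": 0},{"jaw": 1,"x": 0,"y": 0,"z": 0,"wx": 0,"wy": 0,"wz": 0}]'

```text
time_s: 21.15
tool_pos: [0.6107, -0.0717, 0.2496]
eef_rot: [-0.0, 0.383, 0.924, 0.001]
force: [-3.4, -0.1, 12.1]
grip_width: 0.001
gripper_force: 5.6
```

Request:
send_rows --plan '[{"jaw": 1,"x": 0,"y": 0,"z": 0.0006,"wx": 0,"wy": 0,"wz": 0},{"jaw": 1,"x": 0,"y": 0,"z": 0,"wx": 0,"wy": 0,"wz": 0},{"jaw": 1,"x": 0,"y": 0,"z": -0.02,"wx": 0,"wy": 0,"wz": 0},{"jaw": -1,"x": 0,"y": 0,"z": -0.03,"wx": 0,"wy": 0,"wz": 0},{"jaw": -1,"x": 0,"y": 0,"z": -0.04,"wx": 0,"wy": 0,"wz": 0},{"jaw": -1,"x": 0.01,"y": -0.015,"z": -0.03,"wx": 0,"wy": 0,"wz": 0},{"jaw": -1,"x": 0.03,"y": -0.035,"z": 0,"wx": 0,"wy": 0,"wz": 0},{"jaw": -1,"x": 0.03,"y": -0.035,"z": 0,"wx": 0,"wy": 0,"wz": 0},{"jaw": -1,"x": 0.03,"y": -0.035,"z": 0,"wx": 0,"wy": 0,"wz": 0},{"jaw": -1,"x": 0.01,"y": -0.015,"z": 0,"wx": 0,"wy": 0,"wz": 0}]'

```text
time_s: 22.15
tool_pos: [0.4335, -0.0899, 0.3673]
eef_rot: [-0.002, 0.383, 0.924, 0.001]
force: [0.8, -0.2, 1.0]
grip_width: 0.993
gripper_force: 0.0
```

Request:
send_rows --plan '[{"jaw": -1,"x": 0,"y": 0,"z": 0,"wx": 0,"wy": 0,"wz": 0.12},{"jaw": -1,"x": 0,"y": 0,"z": 0,"wx": 0,"wy": 0,"wz": 0.145},{"jaw": -1,"x": 0,"y": 0,"z": 0,"wx": 0,"wy": 0,"wz": 0.145},{"jaw": -1,"x": 0,"y": 0,"z": 0,"wx": 0,"wy": 0,"wz": 0.145},{"jaw": -1,"x": 0,"y": 0,"z": 0,"wx": 0,"wy": 0,"wz": 0.145},{"jaw": -1,"x": 0,"y": 0,"z": 0,"wx": 0,"wy": 0,"wz": 0.145},{"jaw": -1,"x": 0,"y": 0,"z": 0,"wx": 0,"wy": 0,"wz": 0.145},{"jaw": -1,"x": 0,"y": 0,"z": 0,"wx": 0,"wy": 0,"wz": 0.145},{"jaw": -1,"x": 0,"y": 0,"z": 0,"wx": 0,"wy": 0,"wz": 0.145},{"jaw": -1,"x": 0,"y": 0,"z": 0,"wx": 0,"wy": 0,"wz": 0.145}]'

```text
time_s: 23.15
tool_pos: [0.4373, -0.0894, 0.368]
eef_rot: [-0.0, 0.895, 0.446, 0.0]
force: [0.2, -1.0, 0.0]
grip_width: 1.0
gripper_force: 0.0
```

Request:
send_rows --plan '[{"jaw": -1,"x": 0,"y": 0,"z": 0,"wx": 0,"wy": 0,"wz": 0.145},{"jaw": -1,"x": 0,"y": 0,"z": 0,"wx": 0,"wy": 0,"wz": 0},{"jaw": -1,"x": 0,"y": 0,"z": 0,"wx": 0,"wy": 0,"wz": 0}]'

```text
time_s: 23.45
tool_pos: [0.4374, -0.0892, 0.3679]
eef_rot: [-0.0, 0.923, 0.385, -0.0]
force: [-0.6, -0.3, 0.8]
grip_width: 1.002
gripper_force: 0.0
```

```bash
python3 - <<'E'
from h import *
go([0.439,-0.054,0.213],-0.785)
shot('wrist','w7.png');carts(load('w7.png'));house(load('w7.png'))
E
```

```text
{'d': array([ 0.0262, -0.0235,  0.155 ]), 'tilt': array([-0.0008,  0.0001, -0.    ]), 'cur': np.float64(-0.7803), 'q7': np.float64(-0.35), 'wz': np.float64(0.0047)} t 23.45 p [ 0.4374 -0.0892  0.3679] F [-0.6 -0.3  0.8] w 1.002 0.0
[478  64  29  55 531] fit [ 0.6157 -0.1355] d 0.0346 encl 0.6165 -0.1362 0.0399
[ 148   89   47   49 1817] fit [0.4298 0.0253] d 0.0369 encl 0.4298 0.0252 0.0383
[413 118  36  60 442] fit [ 0.5539 -0.1348] d 0.0463 encl 0.5565 -0.1384 0.0491
[ 230  151   44   45 1534] fit [ 0.4408 -0.0533] d 0.0366 encl 0.4407 -0.0533 0.0379
[474 194  86  73 998] fit [ 0.5711 -0.2578] d 0.055 encl 0.5711 -0.2536 0.0895
rect [ 581.78 -102.27] [126.1 125.6] 0.04
stud [389  23  15  16 189] [ 0.5802 -0.0521  0.099 ] [ 0.5806 -0.0522  0.0978]
stud [495  23  20  17 226] [ 0.6295 -0.1011  0.099 ] [ 0.6304 -0.1015  0.0974]
stud [476 135  17  13 161] [ 0.5806 -0.1503  0.099 ] [ 0.5812 -0.151   0.0975]
```

Request:
send_rows --plan '[{"jaw": -1,"x": 0.015,"y": -0.012,"z": 0.025,"wx": 0,"wy": 0,"wz": 0.005},{"jaw": -1,"x": 0.012,"y": -0.012,"z": 0.04,"wx": 0,"wy": 0,"wz": 0},{"jaw": -1,"x": 0,"y": 0,"z": 0.03,"wx": 0,"wy": 0,"wz": 0},{"jaw": -1,"x": 0,"y": 0,"z": 0,"wx": 0,"wy": 0,"wz": 0},{"jaw": -1,"x": 0,"y": 0,"z": 0,"wx": 0,"wy": 0,"wz": 0}]'

```text
time_s: 24.0
tool_pos: [0.4396, -0.054, 0.2736]
eef_rot: [-0.0, 0.925, 0.381, -0.0]
force: [0.7, 0.6, -0.5]
grip_width: 0.998
gripper_force: 0.0
```

```bash
python3 - <<'E'
from h import *
go([0.4392,-0.0533,0.213],-0.785)
E
```

```text
{'d': array([ 0.0003, -0.0008,  0.0606]), 'tilt': array([-0.0008,  0.0007, -0.    ]), 'cur': np.float64(-0.7896), 'q7': np.float64(-0.24), 'wz': np.float64(-0.0046)} t 24.0 p [ 0.4396 -0.054   0.2736] F [ 0.7  0.6 -0.5] w 0.998 0.0
```

Request:
send_rows --plan '[{"jaw": -1,"x": 0,"y": -0.001,"z": 0.028,"wx": 0,"wy": 0,"wz": -0.004},{"jaw": -1,"x": 0,"y": 0,"z": 0.023,"wx": 0,"wy": 0,"wz": 0},{"jaw": -1,"x": 0,"y": 0,"z": 0.01,"wx": 0,"wy": 0,"wz": 0},{"jaw": -1,"x": 0,"y": 0,"z": 0,"wx": 0,"wy": 0,"wz": 0},{"jaw": 1,"x": 0,"y": 0,"z": 0,"wx": 0,"wy": 0,"wz": 0},{"jaw": 1,"x": 0,"y": 0,"z": 0,"wx": 0,"wy": 0,"wz": 0},{"jaw": 1,"x": 0,"y": 0,"z": 0,"wx": 0,"wy": 0,"wz": 0},{"jaw": 1,"x": 0,"y": 0,"z": 0,"wx": 0,"wy": 0,"wz": 0},{"jaw": 1,"x": 0,"y": 0,"z": 0,"wx": 0,"wy": 0,"wz": 0},{"jaw": 1,"x": 0,"y": 0,"z": 0,"wx": 0,"wy": 0,"wz": 0}]' --force 70

```text
time_s: 25.0
tool_pos: [0.4394, -0.0526, 0.2131]
eef_rot: [-0.0, 0.924, 0.383, 0.001]
force: [-2.0, 0.5, 13.2]
grip_width: 0.42
gripper_force: 68.4
```

Request:
send_rows --plan '[{"jaw": 1,"x": 0,"y": 0,"z": 0,"wx": 0,"wy": 0,"wz": 0},{"jaw": 1,"x": 0,"y": 0,"z": 0,"wx": 0,"wy": 0,"wz": 0}]'

```text
time_s: 25.2
tool_pos: [0.4394, -0.0526, 0.2131]
eef_rot: [-0.0, 0.924, 0.383, 0.001]
force: [-0.7, 0.8, 12.2]
grip_width: 0.421
gripper_force: 68.4
```

Request:
send_rows --plan '[{"jaw": 1,"x": 0,"y": 0,"z": -0.02,"wx": 0,"wy": 0,"wz": 0},{"jaw": 1,"x": 0,"y": 0,"z": -0.025,"wx": 0,"wy": 0,"wz": 0},{"jaw": 1,"x": 0,"y": 0,"z": -0.025,"wx": 0,"wy": 0,"wz": 0},{"jaw": 1,"x": 0,"y": 0,"z": -0.025,"wx": 0,"wy": 0,"wz": 0},{"jaw": 1,"x": 0,"y": 0,"z": -0.025,"wx": 0,"wy": 0,"wz": 0},{"jaw": 1,"x": 0,"y": 0,"z": -0.01,"wx": 0,"wy": 0,"wz": 0},{"jaw": 1,"x": 0,"y": 0,"z": 0,"wx": 0,"wy": 0,"wz": 0}]'

```text
time_s: 25.9
tool_pos: [0.4391, -0.0524, 0.3428]
eef_rot: [-0.001, 0.924, 0.383, 0.001]
force: [-0.6, 0.7, -2.8]
grip_width: 0.416
gripper_force: 71.2
```

```bash
python3 - <<'E'
from h import *
go([0.6106,-0.1317,0.345],-0.785)
E
```

```text
{'d': array([ 0.065 ,  0.1774, -0.002 ]), 'tilt': array([-0.0003, -0.0027,  0.    ]), 'cur': np.float64(-0.7846), 'q7': np.float64(-0.38), 'wz': np.float64(0.0004)} t 25.9 p [ 0.4391 -0.0524  0.3428] F [-0.6  0.7 -2.8] w 0.416 71.2
```

Request:
send_rows --plan '[{"jaw": 1,"x": 0.005,"y": 0.012,"z": 0,"wx": 0,"wy": 0,"wz": 0},{"jaw": 1,"x": 0.01,"y": 0.025,"z": 0,"wx": 0,"wy": 0,"wz": 0},{"jaw": 1,"x": 0.013,"y": 0.038,"z": 0,"wx": 0,"wy": 0,"wz": 0},{"jaw": 1,"x": 0.013,"y": 0.038,"z": 0,"wx": 0,"wy": 0,"wz": 0},{"jaw": 1,"x": 0.012,"y": 0.035,"z": 0,"wx": 0,"wy": 0,"wz": 0},{"jaw": 1,"x": 0.008,"y": 0.02,"z": 0,"wx": 0,"wy": 0,"wz": 0},{"jaw": 1,"x": 0.004,"y": 0.009,"z": 0,"wx": 0,"wy": 0,"wz": 0},{"jaw": 1,"x": 0,"y": 0,"z": 0.02,"wx": 0,"wy": 0,"wz": 0},{"jaw": 1,"x": 0,"y": 0,"z": 0.02,"wx": 0,"wy": 0,"wz": 0},{"jaw": 1,"x": 0,"y": 0,"z": 0,"wx": 0,"wy": 0,"wz": 0}]'

```text
time_s: 26.9
tool_pos: [0.6084, -0.1308, 0.2982]
eef_rot: [-0.002, 0.924, 0.383, -0.003]
force: [0.8, 0.0, -1.8]
grip_width: 0.415
gripper_force: 71.1
```

```bash
cat >> h.py <<'E'
def held(k,z,r):
    "fit of held cartridge's top rim (lowest rows hidden): centre in tool frame"
    s,p,R=st();P=cloud(k);T=R.inv().apply((P-p).reshape(-1,3)).reshape(P.shape);h=P[...,2]
    m=((np.abs(h-z)<.006)&(np.hypot(T[...,0],T[...,1])<r+.006)).astype(np.uint8)
    cn=max(cv2.findContours(m,cv2.RETR_EXTERNAL,cv2.CHAIN_APPROX_NONE)[0],key=len)[:,0]
    w=np.array([px2w(k,u,v,z) for u,v in cn]);t=R.inv().apply(w-p)
    print('held tool: x',t[:,0].min().round(4),t[:,0].max().round(4),'y',t[:,1].min().round(4),t[:,1].max().round(4))
    (x,y),q=cv2.minEnclosingCircle((t[:,:2]*1000).astype(np.float32));print('encl',round(x,2),round(y,2),round(q,2))
E
python3 - <<'E'
from h import *
go([0.6106,-0.1317,0.295],-0.785)
shot('wrist','w8.png');k=load('w8.png');s,p,_=st();held(k,p[2]-.153,.019)
house(k)
E
```

```text
{'d': array([0.0009, 0.0022, 0.0032]), 'tilt': array([-0.0065,  0.0031, -0.    ]), 'cur': np.float64(-0.7856), 'q7': np.float64(-0.13), 'wz': np.float64(-0.0006)} t 26.9 p [ 0.6084 -0.1308  0.2982] F [ 0.8  0.  -1.8] w 0.415 71.1
held tool: x -0.0164 0.021 y -0.0239 0.0234
encl 0.47 -0.01 25.1
rect [ 582.88 -102.41] [125.6 125.3] 0.09
stud [134 181  19  17 248] [ 0.5844 -0.0533  0.099 ] [ 0.5838 -0.0531  0.0976]
stud [267 181  16  17 226] [ 0.633  -0.1017  0.099 ] [ 0.6329 -0.1019  0.0981]
stud [247 221  68  35 577] [ 0.6185 -0.121   0.099 ] [ 0.6189 -0.1207  0.1003]
```

Request:
send_rows --plan '[{"jaw": 1,"x": 0.001,"y": 0.002,"z": 0.002,"wx": 0,"wy": 0,"wz": 0},{"jaw": 1,"x": 0,"y": 0,"z": 0,"wx": 0,"wy": 0,"wz": 0},{"jaw": 1,"x": 0,"y": 0,"z": 0,"wx": 0,"wy": 0,"wz": 0}]'

```text
time_s: 27.25
tool_pos: [0.6123, -0.1325, 0.3007]
eef_rot: [-0.0, 0.924, 0.383, 0.001]
force: [0.9, -0.9, -1.6]
grip_width: 0.414
gripper_force: 71.1
```

```bash
python3 - <<'E'
from h import *
go([0.6106,-0.1317,0.294],-0.785)
shot('wrist','w9.png');k=load('w9.png');s,p,_=st();held(k,p[2]-.153,.019)
house(k)
c=cv2.cvtColor(k['im'][170:370,180:380],cv2.COLOR_RGB2BGR);cv2.imwrite('pics/crop9.png',cv2.resize(c,None,fx=3,fy=3,interpolation=cv2.INTER_CUBIC))
E
```

```text
{'d': array([-0.0006, -0.0018,  0.0067]), 'tilt': array([-0.    , -0.0011,  0.    ]), 'cur': np.float64(-0.7854), 'q7': np.float64(-0.13), 'wz': np.float64(-0.0004)} t 27.25 p [ 0.6123 -0.1325  0.3007] F [ 0.9 -0.9 -1.6] w 0.414 71.1
held tool: x -0.0174 0.0213 y -0.0235 0.0235
encl 1.99 -0.03 24.42
rect [ 582.89 -102.41] [125.6 125.3] 0.08
stud [126 184  19  17 251] [ 0.5846 -0.0533  0.099 ] [ 0.5839 -0.053   0.0975]
stud [257 184  17  17 225] [ 0.6332 -0.1017  0.099 ] [ 0.633  -0.1019  0.0979]
stud [248 221  66  32 553] [ 0.624 -0.123  0.099] [ 0.6243 -0.1227  0.1003]
```

View pics/crop9.png

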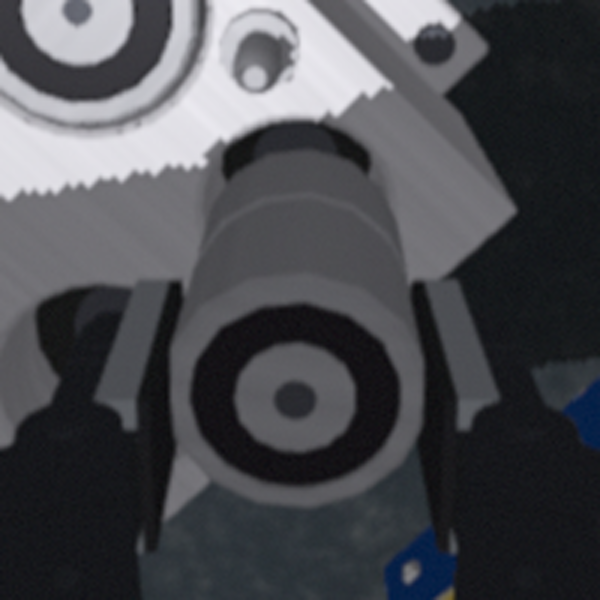

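Request:
send_rows --plan '[{"jaw": 1,"x": -0.0006,"y": -0.0018,"z": 0.003,"wx": 0,"wy": 0,"wz": 0},{"jaw": 1,"x": 0,"y": 0,"z": 0.002,"wx": 0,"wy": 0,"wz": 0},{"jaw": 1,"x": 0,"y": 0,"z": 0,"wx": 0,"wy": 0,"wz": 0},{"jaw": 1,"x": 0,"y": 0,"z": 0,"wx": 0,"wy": 0,"wz": 0}]'

```text
time_s: 27.7
tool_pos: [0.6104, -0.1316, 0.2949]
eef_rot: [-0.0, 0.924, 0.383, -0.0]
force: [0.1, -0.3, -2.6]
grip_width: 0.418
gripper_force: 71.1
```

```bash
python3 - <<'E'
from h import *
go([0.6106,-0.1317,0.28],-0.785)
E
```

```text
{'d': array([0.0001, 0.0002, 0.0149]), 'tilt': array([-0.001 , -0.0001,  0.    ]), 'cur': np.float64(-0.7856), 'q7': np.float64(-0.13), 'wz': np.float64(-0.0006)} t 27.7 p [ 0.6104 -0.1316  0.2949] F [ 0.1 -0.3 -2.6] w 0.418 71.1
```

Request:
send_rows --plan '[{"jaw": 1,"x": 0,"y": 0,"z": 0.003,"wx": 0,"wy": 0,"wz": 0},{"jaw": 1,"x": 0,"y": 0,"z": 0.003,"wx": 0,"wy": 0,"wz": 0},{"jaw": 1,"x": 0,"y": 0,"z": 0.002,"wx": 0,"wy": 0,"wz": 0},{"jaw": 1,"x": 0,"y": 0,"z": 0.001,"wx": 0,"wy": 0,"wz": 0},{"jaw": 1,"x": 0,"y": 0,"z": 0.001,"wx": 0,"wy": 0,"wz": 0}]'

```text
time_s: 28.2
tool_pos: [0.6105, -0.1317, 0.2849]
eef_rot: [-0.0, 0.924, 0.383, 0.0]
force: [0.8, 0.6, -1.8]
grip_width: 0.415
gripper_force: 71.2
```

Request:
send_rows --plan '[{"jaw": 1,"x": 0,"y": 0,"z": 0.002,"wx": 0,"wy": 0,"wz": 0},{"jaw": 1,"x": 0,"y": 0,"z": 0.002,"wx": 0,"wy": 0,"wz": 0},{"jaw": 1,"x": 0,"y": 0,"z": 0,"wx": 0,"wy": 0,"wz": 0}]'

```text
time_s: 28.5
tool_pos: [0.6106, -0.1317, 0.2808]
eef_rot: [-0.0, 0.924, 0.383, 0.0]
force: [1.6, 0.1, -3.2]
grip_width: 0.418
gripper_force: 71.1
```

Request:
send_rows --plan '[{"jaw": 1,"x": 0,"y": 0,"z": 0.004,"wx": 0,"wy": 0,"wz": 0},{"jaw": 1,"x": 0,"y": 0,"z": 0.005,"wx": 0,"wy": 0,"wz": 0},{"jaw": 1,"x": 0,"y": 0,"z": 0.005,"wx": 0,"wy": 0,"wz": 0},{"jaw": 1,"x": 0,"y": 0,"z": 0.004,"wx": 0,"wy": 0,"wz": 0},{"jaw": 1,"x": 0,"y": 0,"z": 0.002,"wx": 0,"wy": 0,"wz": 0},{"jaw": 1,"x": 0,"y": 0,"z": 0,"wx": 0,"wy": 0,"wz": 0}]'

```text
time_s: 29.1
tool_pos: [0.6107, -0.1317, 0.2608]
eef_rot: [-0.0, 0.924, 0.383, 0.0]
force: [5.6, -0.9, -4.5]
grip_width: 0.414
gripper_force: 71.0
```

Request:
send_rows --plan '[{"jaw": 1,"x": 0,"y": 0,"z": 0.002,"wx": 0,"wy": 0,"wz": 0},{"jaw": 1,"x": 0,"y": 0,"z": 0.001,"wx": 0,"wy": 0,"wz": 0}]'

```text
time_s: 29.3
tool_pos: [0.6107, -0.1316, 0.2583]
eef_rot: [-0.0, 0.924, 0.383, 0.0]
force: [4.4, -1.0, 1.3]
grip_width: 0.417
gripper_force: 71.5
```

Request:
send_rows --plan '[{"jaw": 1,"x": 0,"y": 0,"z": 0.001,"wx": 0,"wy": 0,"wz": 0},{"jaw": 1,"x": 0,"y": 0,"z": 0.001,"wx": 0,"wy": 0,"wz": 0}]'

```text
time_s: 29.5
tool_pos: [0.6108, -0.1317, 0.2563]
eef_rot: [-0.0, 0.924, 0.383, 0.001]
force: [5.3, -0.1, 2.2]
grip_width: 0.416
gripper_force: 71.5
```

Request:
send_rows --plan '[{"jaw": -1,"x": 0,"y": 0,"z": 0,"wx": 0,"wy": 0,"wz": 0},{"jaw": -1,"x": 0,"y": 0,"z": 0,"wx": 0,"wy": 0,"wz": 0},{"jaw": -1,"x": 0,"y": 0,"z": 0,"wx": 0,"wy": 0,"wz": 0},{"jaw": -1,"x": 0,"y": 0,"z": -0.02,"wx": 0,"wy": 0,"wz": 0},{"jaw": -1,"x": 0,"y": 0,"z": -0.03,"wx": 0,"wy": 0,"wz": 0},{"jaw": 1,"x": 0,"y": 0,"z": 0,"wx": 0,"wy": 0,"wz": 0},{"jaw": 1,"x": 0,"y": 0,"z": 0,"wx": 0,"wy": 0,"wz": 0},{"jaw": 1,"x": 0,"y": 0,"z": 0,"wx": 0,"wy": 0,"wz": 0},{"jaw": 1,"x": 0,"y": 0,"z": 0,"wx": 0,"wy": 0,"wz": 0},{"jaw": 1,"x": 0,"y": 0,"z": 0,"wx": 0,"wy": 0,"wz": 0}]' --force 30

```text
time_s: 30.5
tool_pos: [0.6102, -0.1316, 0.3052]
eef_rot: [-0.001, 0.924, 0.383, -0.001]
force: [-0.7, -0.6, 0.1]
grip_width: 0.141
gripper_force: 0.0
```

Request:
send_rows --plan '[{"jaw": 1,"x": 0,"y": 0,"z": 0,"wx": 0,"wy": 0,"wz": 0},{"jaw": 1,"x": 0,"y": 0,"z": 0,"wx": 0,"wy": 0,"wz": 0},{"jaw": 1,"x": 0,"y": 0,"z": 0.015,"wx": 0,"wy": 0,"wz": 0},{"jaw": 1,"x": 0,"y": 0,"z": 0.008,"wx": 0,"wy": 0,"wz": 0},{"jaw": 1,"x": 0,"y": 0,"z": 0.003,"wx": 0,"wy": 0,"wz": 0},{"jaw": 1,"x": 0,"y": 0,"z": 0.003,"wx": 0,"wy": 0,"wz": 0},{"jaw": 1,"x": 0,"y": 0,"z": 0.003,"wx": 0,"wy": 0,"wz": 0}]'

```text
time_s: 31.2
tool_pos: [0.6105, -0.1318, 0.2738]
eef_rot: [-0.0, 0.924, 0.383, -0.0]
force: [0.1, -0.1, 1.0]
grip_width: 0.002
gripper_force: 0.9
```

Request:
send_rows --plan '[{"jaw": 1,"x": 0,"y": 0,"z": 0.003,"wx": 0,"wy": 0,"wz": 0},{"jaw": 1,"x": 0,"y": 0,"z": 0.003,"wx": 0,"wy": 0,"wz": 0},{"jaw": 1,"x": 0,"y": 0,"z": 0.003,"wx": 0,"wy": 0,"wz": 0}]'

```text
time_s: 31.5
tool_pos: [0.6105, -0.1318, 0.2651]
eef_rot: [-0.0, 0.924, 0.383, 0.0]
force: [-1.0, 0.1, 3.9]
grip_width: -0.002
gripper_force: 1.9
```

Pressing steadily; go to just above home, then in small steps.

Request:
send_rows --plan '[{"jaw": 1,"x": 0,"y": 0,"z": 0.003,"wx": 0,"wy": 0,"wz": 0},{"jaw": 1,"x": 0,"y": 0,"z": 0.003,"wx": 0,"wy": 0,"wz": 0},{"jaw": 1,"x": 0,"y": 0,"z": 0.003,"wx": 0,"wy": 0,"wz": 0},{"jaw": 1,"x": 0,"y": 0,"z": 0.003,"wx": 0,"wy": 0,"wz": 0},{"jaw": 1,"x": 0,"y": 0,"z": 0.001,"wx": 0,"wy": 0,"wz": 0}]'

```text
time_s: 32.0
tool_pos: [0.6104, -0.1317, 0.2516]
eef_rot: [-0.0, 0.924, 0.383, -0.0]
force: [-0.7, -0.5, 2.9]
grip_width: -0.002
gripper_force: 1.7
```

Request:
send_rows --plan '[{"jaw": 1,"x": 0,"y": 0,"z": 0.001,"wx": 0,"wy": 0,"wz": 0},{"jaw": 1,"x": 0,"y": 0,"z": 0.001,"wx": 0,"wy": 0,"wz": 0}]'

```text
time_s: 32.2
tool_pos: [0.6104, -0.1317, 0.25]
eef_rot: [-0.0, 0.924, 0.383, 0.0]
force: [0.2, -0.3, 3.8]
grip_width: -0.0
gripper_force: 1.7
```

Request:
send_rows --plan '[{"jaw": 1,"x": 0,"y": 0,"z": 0.001,"wx": 0,"wy": 0,"wz": 0},{"jaw": 1,"x": 0,"y": 0,"z": 0,"wx": 0,"wy": 0,"wz": 0}]'

```text
time_s: 32.4
tool_pos: [0.6105, -0.1318, 0.2496]
eef_rot: [-0.0, 0.924, 0.383, 0.0]
force: [-2.2, 0.0, 8.3]
grip_width: 0.003
gripper_force: 4.0
```

Request:
send_rows --plan '[{"jaw": 1,"x": 0,"y": 0,"z": 0.0007,"wx": 0,"wy": 0,"wz": 0},{"jaw": 1,"x": 0,"y": 0,"z": 0,"wx": 0,"wy": 0,"wz": 0}]'

```text
time_s: 32.6
tool_pos: [0.6106, -0.132, 0.2495]
eef_rot: [-0.0, 0.924, 0.382, 0.001]
force: [-2.4, 0.6, 13.1]
grip_width: -0.001
gripper_force: 6.9
```

Request:
send_rows --plan '[{"jaw": 1,"x": 0,"y": 0,"z": -0.02,"wx": 0,"wy": 0,"wz": 0},{"jaw": -1,"x": 0,"y": 0,"z": -0.04,"wx": 0,"wy": 0,"wz": 0},{"jaw": -1,"x": 0,"y": 0,"z": -0.04,"wx": 0,"wy": 0,"wz": 0},{"jaw": -1,"x": -0.003,"y": -0.02,"z": -0.04,"wx": 0,"wy": 0,"wz": 0},{"jaw": -1,"x": -0.003,"y": -0.04,"z": 0,"wx": 0,"wy": 0,"wz": 0},{"jaw": -1,"x": -0.003,"y": -0.04,"z": 0,"wx": 0,"wy": 0,"wz": 0},{"jaw": -1,"x": -0.003,"y": -0.04,"z": 0,"wx": 0,"wy": 0,"wz": 0},{"jaw": -1,"x": -0.003,"y": -0.04,"z": 0.01,"wx": 0,"wy": 0,"wz": 0},{"jaw": -1,"x": -0.03,"y": -0.03,"z": 0.01,"wx": 0,"wy": 0,"wz": 0},{"jaw": -1,"x": 0,"y": 0,"z": 0,"wx": 0,"wy": 0,"wz": 0}]'

```text
time_s: 33.6
tool_pos: [0.4246, -0.0136, 0.3656]
eef_rot: [-0.004, 0.923, 0.384, -0.003]
force: [0.3, -0.1, 0.4]
grip_width: 0.997
gripper_force: 0.0
```

Request:
send_rows --plan '[{"jaw": -1,"x": 0,"y": 0,"z": 0,"wx": 0,"wy": 0,"wz": 0},{"jaw": -1,"x": 0,"y": 0,"z": 0,"wx": 0,"wy": 0,"wz": 0}]'

```text
time_s: 33.8
tool_pos: [0.431, -0.0149, 0.3689]
eef_rot: [-0.0, 0.924, 0.383, 0.001]
force: [0.5, -0.9, -0.1]
grip_width: 1.0
gripper_force: 0.0
```

```bash
python3 - <<'E'
from h import *
go([0.4282,0.025,0.213],-0.785)
shot('wrist','w10.png');carts(load('w10.png'));house(load('w10.png'))
E
```

```text
{'d': array([ 0.026 , -0.0302,  0.156 ]), 'tilt': array([ 0.0002, -0.0014, -0.    ]), 'cur': np.float64(-0.7854), 'q7': np.float64(-0.56), 'wz': np.float64(-0.0004)} t 33.8 p [ 0.431  -0.0149  0.3689] F [ 0.5 -0.9 -0.1] w 1.0 0.0
[ 68  34  26  77 548] fit [0.3856 0.1842] d 0.0557 encl 0.3918 0.1748 0.0557
[374  34 130 121 717] fit [ 0.583  -0.0638] d 0.0883 encl 0.5819 -0.0399 0.1263
[ 221  152   44   44 1521] fit [0.4297 0.0262] d 0.0366 encl 0.4297 0.026 0.0379
[466 179  41  53 546] fit [ 0.5548 -0.1378] d 0.0428 encl 0.5555 -0.1394 0.0498
[523 277  37  36 485] fit [ 0.5462 -0.2541] d 0.0282 encl 0.547 -0.2551 0.0428
rect [ 581.67 -101.34] [126.2 127. ] 0.05
stud [461 102  17  13 167] [ 0.5802 -0.0507  0.099 ] [ 0.5807 -0.0512  0.0976]
stud [538 199  18  12 163] [ 0.5807 -0.1491  0.099 ] [ 0.5814 -0.1504  0.0972]
```

Request:
send_rows --plan '[{"jaw": -1,"x": 0.015,"y": -0.015,"z": 0.025,"wx": 0,"wy": 0,"wz": 0},{"jaw": -1,"x": 0.012,"y": -0.016,"z": 0.04,"wx": 0,"wy": 0,"wz": 0},{"jaw": -1,"x": 0,"y": 0,"z": 0.03,"wx": 0,"wy": 0,"wz": 0},{"jaw": -1,"x": 0,"y": 0,"z": 0,"wx": 0,"wy": 0,"wz": 0},{"jaw": -1,"x": 0,"y": 0,"z": 0,"wx": 0,"wy": 0,"wz": 0}]'

```text
time_s: 34.35
tool_pos: [0.4281, 0.0247, 0.2738]
eef_rot: [0.0, 0.924, 0.381, -0.001]
force: [-1.1, -0.7, 0.6]
grip_width: 0.999
gripper_force: 0.0
```

```bash
python3 - <<'E'
from h import *
go([0.4283,0.0262,0.213],-0.785)
E
```

```text
{'d': array([ 0.0012, -0.0009,  0.0608]), 'tilt': array([ 0.0004,  0.0016, -0.    ]), 'cur': np.float64(-0.7885), 'q7': np.float64(-0.43), 'wz': np.float64(-0.0035)} t 34.35 p [0.4281 0.0247 0.2738] F [-1.1 -0.7  0.6] w 0.999 0.0
```

Request:
send_rows --plan '[{"jaw": -1,"x": 0.001,"y": -0.001,"z": 0.028,"wx": 0,"wy": 0,"wz": -0.003},{"jaw": -1,"x": 0,"y": 0,"z": 0.023,"wx": 0,"wy": 0,"wz": 0},{"jaw": -1,"x": 0,"y": 0,"z": 0.01,"wx": 0,"wy": 0,"wz": 0},{"jaw": -1,"x": 0,"y": 0,"z": 0,"wx": 0,"wy": 0,"wz": 0},{"jaw": 1,"x": 0,"y": 0,"z": 0,"wx": 0,"wy": 0,"wz": 0},{"jaw": 1,"x": 0,"y": 0,"z": 0,"wx": 0,"wy": 0,"wz": 0},{"jaw": 1,"x": 0,"y": 0,"z": 0,"wx": 0,"wy": 0,"wz": 0},{"jaw": 1,"x": 0,"y": 0,"z": 0,"wx": 0,"wy": 0,"wz": 0},{"jaw": 1,"x": 0,"y": 0,"z": 0,"wx": 0,"wy": 0,"wz": 0},{"jaw": 1,"x": 0,"y": 0,"z": 0,"wx": 0,"wy": 0,"wz": 0}]' --force 70

```text
time_s: 35.35
tool_pos: [0.4279, 0.0275, 0.2134]
eef_rot: [-0.001, 0.923, 0.384, 0.001]
force: [-1.8, 0.3, 12.0]
grip_width: 0.417
gripper_force: 68.4
```

Request:
send_rows --plan '[{"jaw": 1,"x": 0,"y": 0,"z": 0,"wx": 0,"wy": 0,"wz": 0},{"jaw": 1,"x": 0,"y": 0,"z": 0,"wx": 0,"wy": 0,"wz": 0}]'

```text
time_s: 35.55
tool_pos: [0.4279, 0.0275, 0.2134]
eef_rot: [-0.001, 0.923, 0.384, 0.001]
force: [-0.7, -0.1, 11.9]
grip_width: 0.413
gripper_force: 68.4
```

Request:
send_rows --plan '[{"jaw": 1,"x": 0,"y": 0,"z": -0.02,"wx": 0,"wy": 0,"wz": 0},{"jaw": 1,"x": 0,"y": 0,"z": -0.025,"wx": 0,"wy": 0,"wz": 0},{"jaw": 1,"x": 0,"y": 0,"z": -0.025,"wx": 0,"wy": 0,"wz": 0},{"jaw": 1,"x": 0,"y": 0,"z": -0.025,"wx": 0,"wy": 0,"wz": 0},{"jaw": 1,"x": 0,"y": 0,"z": -0.025,"wx": 0,"wy": 0,"wz": 0},{"jaw": 1,"x": 0,"y": 0,"z": -0.01,"wx": 0,"wy": 0,"wz": 0},{"jaw": 1,"x": 0,"y": 0,"z": 0,"wx": 0,"wy": 0,"wz": 0},{"jaw": 1,"x": 0,"y": 0,"z": 0,"wx": 0,"wy": 0,"wz": 0}]'

```text
time_s: 36.35
tool_pos: [0.4269, 0.0279, 0.3418]
eef_rot: [-0.001, 0.923, 0.384, -0.0]
force: [-0.7, 0.2, -1.4]
grip_width: 0.415
gripper_force: 71.0
```

```bash
cat >> h.py <<'E'
def ringc(k):
    "centroid pixel of dark shield ring of held cartridge (expect ~278.5,302 when centred)"
    g=cv2.cvtColor(k['im'],cv2.COLOR_RGB2GRAY)[240:350,220:340];s,p,R=st();h=cloud(k)[240:350,220:340,2]
    m=((g<60)&(np.abs(h-(p[2]-.153))<.012)).astype(np.uint8);v,u=np.nonzero(m)
    n,l,q,c=cv2.connectedComponentsWithStats(m);i=1+np.argmax(q[1:,4]);print('ring px',q[i],c[i]+[220,240])
E
python3 - <<'E'
from h import *
ringc(load('w6.png')) if 0 else None
go([0.551,-0.0716,0.345],-0.785)
shot('wrist','w11.png');ringc(load('w11.png'))
E
```

```text
{'d': array([ 0.0168,  0.1582, -0.0035]), 'tilt': array([-0.0017, -0.0002, -0.    ]), 'cur': np.float64(-0.7816), 'q7': np.float64(-0.59), 'wz': np.float64(0.0034)} t 36.35 p [0.4269 0.0279 0.3418] F [-0.7  0.2 -1.4] w 0.415 71.0
ring px [  23   32   70   60 2146] [277.89095993 301.01910531]
```

Request:
send_rows --plan '[{"jaw": 1,"x": 0.001,"y": 0.012,"z": 0,"wx": 0,"wy": 0,"wz": 0.003},{"jaw": 1,"x": 0.003,"y": 0.025,"z": 0,"wx": 0,"wy": 0,"wz": 0},{"jaw": 1,"x": 0.004,"y": 0.038,"z": 0,"wx": 0,"wy": 0,"wz": 0},{"jaw": 1,"x": 0.004,"y": 0.038,"z": 0,"wx": 0,"wy": 0,"wz": 0},{"jaw": 1,"x": 0.003,"y": 0.026,"z": 0,"wx": 0,"wy": 0,"wz": 0},{"jaw": 1,"x": 0.002,"y": 0.014,"z": 0,"wx": 0,"wy": 0,"wz": 0},{"jaw": 1,"x": 0,"y": 0.006,"z": 0,"wx": 0,"wy": 0,"wz": 0},{"jaw": 1,"x": 0,"y": 0,"z": 0.02,"wx": 0,"wy": 0,"wz": 0},{"jaw": 1,"x": 0,"y": 0,"z": 0.02,"wx": 0,"wy": 0,"wz": 0},{"jaw": 1,"x": 0,"y": 0,"z": 0,"wx": 0,"wy": 0,"wz": 0}]'

```text
time_s: 37.4
tool_pos: [0.5502, -0.0722, 0.2993]
eef_rot: [-0.002, 0.924, 0.383, -0.003]
force: [-0.1, -0.6, -1.7]
grip_width: 0.415
gripper_force: 71.0
```

Request:
send_rows --plan '[{"jaw": 1,"x": 0,"y": 0,"z": 0,"wx": 0,"wy": 0,"wz": 0},{"jaw": 1,"x": 0,"y": 0,"z": 0,"wx": 0,"wy": 0,"wz": 0}]'

```text
time_s: 37.6
tool_pos: [0.5519, -0.0729, 0.303]
eef_rot: [-0.0, 0.924, 0.383, 0.0]
force: [0.2, 0.2, -0.7]
grip_width: 0.418
gripper_force: 71.0
```

```bash
python3 - <<'E'
from h import *
go([0.5514,-0.0718,0.292],-0.785)
shot('wrist','w12.png');k=load('w12.png');ringc(k);house(k)
E
```

```text
{'d': array([ 0.0005, -0.0011,  0.011 ]), 'tilt': array([-0.0004, -0.0007, -0.    ]), 'cur': np.float64(-0.7855), 'q7': np.float64(-0.21), 'wz': np.float64(-0.0005)} t 37.6 p [ 0.5519 -0.0729  0.303 ] F [ 0.2  0.2 -0.7] w 0.418 71.0
ring px [  24   32   69   60 2059] [277.96406022 301.05002428]
rect [ 582.35 -101.9 ] [125.3 125.9] 0.08
stud [284 182  16  17 213] [ 0.5829 -0.0516  0.099 ] [ 0.5827 -0.0518  0.098 ]
stud [411 182  18  17 242] [ 0.6314 -0.1001  0.099 ] [ 0.6316 -0.1007  0.0977]
stud [247 220  66  33 522] [ 0.5636 -0.0638  0.099 ] [ 0.5639 -0.0634  0.1004]
stud [397 295  17  18 219] [ 0.5829 -0.1491  0.099 ] [ 0.5827 -0.1504  0.0972]
```

Request:
send_rows --plan '[{"jaw": 1,"x": 0.0005,"y": -0.001,"z": 0.005,"wx": 0,"wy": 0,"wz": 0},{"jaw": 1,"x": 0,"y": 0,"z": 0.004,"wx": 0,"wy": 0,"wz": 0},{"jaw": 1,"x": 0,"y": 0,"z": 0.002,"wx": 0,"wy": 0,"wz": 0},{"jaw": 1,"x": 0,"y": 0,"z": 0.002,"wx": 0,"wy": 0,"wz": 0},{"jaw": 1,"x": 0,"y": 0,"z": 0.002,"wx": 0,"wy": 0,"wz": 0},{"jaw": 1,"x": 0,"y": 0,"z": 0.002,"wx": 0,"wy": 0,"wz": 0},{"jaw": 1,"x": 0,"y": 0,"z": 0.001,"wx": 0,"wy": 0,"wz": 0}]'

```text
time_s: 38.35
tool_pos: [0.5513, -0.0719, 0.2841]
eef_rot: [-0.0, 0.924, 0.383, -0.0]
force: [0.2, 0.6, -0.7]
grip_width: 0.413
gripper_force: 71.0
```

Request:
send_rows --plan '[{"jaw": 1,"x": 0,"y": 0,"z": 0.002,"wx": 0,"wy": 0,"wz": 0},{"jaw": 1,"x": 0,"y": 0,"z": 0.002,"wx": 0,"wy": 0,"wz": 0},{"jaw": 1,"x": 0,"y": 0,"z": 0,"wx": 0,"wy": 0,"wz": 0}]'

```text
time_s: 38.65
tool_pos: [0.5513, -0.0718, 0.28]
eef_rot: [-0.001, 0.924, 0.383, -0.0]
force: [-0.8, -0.1, -2.1]
grip_width: 0.416
gripper_force: 71.0
```

Request:
send_rows --plan '[{"jaw": 1,"x": 0,"y": 0,"z": 0.004,"wx": 0,"wy": 0,"wz": 0},{"jaw": 1,"x": 0,"y": 0,"z": 0.005,"wx": 0,"wy": 0,"wz": 0},{"jaw": 1,"x": 0,"y": 0,"z": 0.005,"wx": 0,"wy": 0,"wz": 0},{"jaw": 1,"x": 0,"y": 0,"z": 0.004,"wx": 0,"wy": 0,"wz": 0},{"jaw": 1,"x": 0,"y": 0,"z": 0.001,"wx": 0,"wy": 0,"wz": 0},{"jaw": 1,"x": 0,"y": 0,"z": 0,"wx": 0,"wy": 0,"wz": 0}]'

```text
time_s: 39.25
tool_pos: [0.5513, -0.0719, 0.2611]
eef_rot: [-0.0, 0.924, 0.383, -0.0]
force: [-0.7, -0.2, -1.7]
grip_width: 0.416
gripper_force: 71.0
```

Request:
send_rows --plan '[{"jaw": 1,"x": 0,"y": 0,"z": 0.002,"wx": 0,"wy": 0,"wz": 0},{"jaw": 1,"x": 0,"y": 0,"z": 0.001,"wx": 0,"wy": 0,"wz": 0}]'

```text
time_s: 39.45
tool_pos: [0.5514, -0.0718, 0.2583]
eef_rot: [-0.0, 0.924, 0.383, 0.0]
force: [0.6, 0.6, -1.2]
grip_width: 0.416
gripper_force: 71.0
```

Request:
send_rows --plan '[{"jaw": 1,"x": 0,"y": 0,"z": 0.001,"wx": 0,"wy": 0,"wz": 0},{"jaw": 1,"x": 0,"y": 0,"z": 0.001,"wx": 0,"wy": 0,"wz": 0}]'

```text
time_s: 39.65
tool_pos: [0.5514, -0.0718, 0.2563]
eef_rot: [-0.0, 0.924, 0.383, 0.0]
force: [0.5, -0.9, -1.4]
grip_width: 0.418
gripper_force: 71.0
```

Request:
send_rows --plan '[{"jaw": 1,"x": 0,"y": 0,"z": 0.001,"wx": 0,"wy": 0,"wz": 0},{"jaw": 1,"x": 0,"y": 0,"z": 0,"wx": 0,"wy": 0,"wz": 0}]'

```text
time_s: 39.85
tool_pos: [0.5513, -0.0718, 0.2552]
eef_rot: [-0.0, 0.924, 0.383, -0.0]
force: [0.3, -0.1, -1.8]
grip_width: 0.415
gripper_force: 71.0
```

Request:
send_rows --plan '[{"jaw": 1,"x": 0,"y": 0,"z": 0.001,"wx": 0,"wy": 0,"wz": 0},{"jaw": 1,"x": 0,"y": 0,"z": 0,"wx": 0,"wy": 0,"wz": 0}]'

```text
time_s: 40.05
tool_pos: [0.5515, -0.0719, 0.2546]
eef_rot: [-0.0, 0.924, 0.383, 0.0]
force: [-1.0, -0.3, 2.6]
grip_width: 0.419
gripper_force: 71.4
```

Request:
send_rows --plan '[{"jaw": 1,"x": 0,"y": 0,"z": 0.001,"wx": 0,"wy": 0,"wz": 0},{"jaw": 1,"x": 0,"y": 0,"z": 0,"wx": 0,"wy": 0,"wz": 0}]'

```text
time_s: 40.25
tool_pos: [0.5515, -0.0719, 0.2537]
eef_rot: [-0.001, 0.924, 0.383, 0.0]
force: [-1.8, 1.4, 5.3]
grip_width: 0.416
gripper_force: 71.6
```

Request:
send_rows --plan '[{"jaw": -1,"x": 0,"y": 0,"z": 0,"wx": 0,"wy": 0,"wz": 0},{"jaw": -1,"x": 0,"y": 0,"z": 0,"wx": 0,"wy": 0,"wz": 0},{"jaw": -1,"x": 0,"y": 0,"z": 0,"wx": 0,"wy": 0,"wz": 0},{"jaw": -1,"x": 0,"y": 0,"z": -0.02,"wx": 0,"wy": 0,"wz": 0},{"jaw": -1,"x": 0,"y": 0,"z": -0.03,"wx": 0,"wy": 0,"wz": 0},{"jaw": 1,"x": 0,"y": 0,"z": 0,"wx": 0,"wy": 0,"wz": 0},{"jaw": 1,"x": 0,"y": 0,"z": 0,"wx": 0,"wy": 0,"wz": 0},{"jaw": 1,"x": 0,"y": 0,"z": 0,"wx": 0,"wy": 0,"wz": 0},{"jaw": 1,"x": 0,"y": 0,"z": 0,"wx": 0,"wy": 0,"wz": 0},{"jaw": 1,"x": 0,"y": 0,"z": 0,"wx": 0,"wy": 0,"wz": 0}]' --force 30

```text
time_s: 41.25
tool_pos: [0.5512, -0.0718, 0.3026]
eef_rot: [-0.001, 0.924, 0.383, -0.001]
force: [1.5, -0.8, -0.3]
grip_width: 0.144
gripper_force: 0.0
```

Request:
send_rows --plan '[{"jaw": 1,"x": 0,"y": 0,"z": 0,"wx": 0,"wy": 0,"wz": 0},{"jaw": 1,"x": 0,"y": 0,"z": 0,"wx": 0,"wy": 0,"wz": 0},{"jaw": 1,"x": 0,"y": 0,"z": 0.015,"wx": 0,"wy": 0,"wz": 0},{"jaw": 1,"x": 0,"y": 0,"z": 0.008,"wx": 0,"wy": 0,"wz": 0},{"jaw": 1,"x": 0,"y": 0,"z": 0.003,"wx": 0,"wy": 0,"wz": 0},{"jaw": 1,"x": 0,"y": 0,"z": 0.003,"wx": 0,"wy": 0,"wz": 0},{"jaw": 1,"x": 0,"y": 0,"z": 0.003,"wx": 0,"wy": 0,"wz": 0}]'

```text
time_s: 41.95
tool_pos: [0.5515, -0.0721, 0.2715]
eef_rot: [-0.0, 0.924, 0.382, 0.0]
force: [-2.6, 1.2, 7.5]
grip_width: -0.002
gripper_force: 3.4
```

Request:
send_rows --plan '[{"jaw": 1,"x": 0,"y": 0,"z": 0.003,"wx": 0,"wy": 0,"wz": 0},{"jaw": 1,"x": 0,"y": 0,"z": 0.003,"wx": 0,"wy": 0,"wz": 0},{"jaw": 1,"x": 0,"y": 0,"z": 0.003,"wx": 0,"wy": 0,"wz": 0}]'

```text
time_s: 42.25
tool_pos: [0.5514, -0.0721, 0.2628]
eef_rot: [-0.001, 0.924, 0.382, 0.0]
force: [-2.7, 1.1, 6.6]
grip_width: -0.002
gripper_force: 3.4
```

Request:
send_rows --plan '[{"jaw": 1,"x": 0,"y": 0,"z": 0.003,"wx": 0,"wy": 0,"wz": 0},{"jaw": 1,"x": 0,"y": 0,"z": 0.003,"wx": 0,"wy": 0,"wz": 0},{"jaw": 1,"x": 0,"y": 0,"z": 0.003,"wx": 0,"wy": 0,"wz": 0},{"jaw": 1,"x": 0,"y": 0,"z": 0.002,"wx": 0,"wy": 0,"wz": 0}]'

```text
time_s: 42.65
tool_pos: [0.5514, -0.0721, 0.2517]
eef_rot: [-0.001, 0.924, 0.382, 0.0]
force: [-3.3, 0.4, 6.6]
grip_width: 0.001
gripper_force: 3.4
```

Request:
send_rows --plan '[{"jaw": 1,"x": 0,"y": 0,"z": 0.001,"wx": 0,"wy": 0,"wz": 0},{"jaw": 1,"x": 0,"y": 0,"z": 0.001,"wx": 0,"wy": 0,"wz": 0}]'

```text
time_s: 42.85
tool_pos: [0.5514, -0.0721, 0.2499]
eef_rot: [-0.001, 0.924, 0.382, 0.0]
force: [-2.2, 1.1, 6.4]
grip_width: -0.0
gripper_force: 3.3
```

Request:
send_rows --plan '[{"jaw": 1,"x": 0,"y": 0,"z": 0.0007,"wx": 0,"wy": 0,"wz": 0},{"jaw": 1,"x": 0,"y": 0,"z": 0,"wx": 0,"wy": 0,"wz": 0}]'

```text
time_s: 43.05
tool_pos: [0.5514, -0.0722, 0.2496]
eef_rot: [-0.001, 0.924, 0.382, 0.0]
force: [-4.3, 1.1, 11.0]
grip_width: 0.003
gripper_force: 5.4
```

Request:
send_rows --plan '[{"jaw": 1,"x": 0,"y": 0,"z": 0.0005,"wx": 0,"wy": 0,"wz": 0},{"jaw": 1,"x": 0,"y": 0,"z": 0,"wx": 0,"wy": 0,"wz": 0}]'

```text
time_s: 43.25
tool_pos: [0.5514, -0.0723, 0.2495]
eef_rot: [-0.001, 0.924, 0.382, 0.001]
force: [-5.1, 1.3, 16.0]
grip_width: -0.002
gripper_force: 8.2
```

Request:
send_rows --plan '[{"jaw": 1,"x": 0,"y": 0,"z": -0.02,"wx": 0,"wy": 0,"wz": 0},{"jaw": -1,"x": 0,"y": 0,"z": -0.04,"wx": 0,"wy": 0,"wz": 0},{"jaw": -1,"x": 0,"y": 0,"z": -0.045,"wx": 0,"wy": 0,"wz": 0},{"jaw": -1,"x": -0.02,"y": -0.02,"z": -0.045,"wx": 0,"wy": 0,"wz": 0},{"jaw": -1,"x": -0.03,"y": -0.03,"z": -0.035,"wx": 0,"wy": 0,"wz": 0},{"jaw": -1,"x": -0.028,"y": -0.028,"z": -0.015,"wx": 0,"wy": 0,"wz": 0},{"jaw": -1,"x": 0.023,"y": -0.031,"z": 0,"wx": 0,"wy": 0,"wz": 0},{"jaw": -1,"x": 0.023,"y": -0.04,"z": 0,"wx": 0,"wy": 0,"wz": 0},{"jaw": -1,"x": 0.023,"y": -0.04,"z": 0,"wx": 0,"wy": 0,"wz": 0},{"jaw": -1,"x": 0.023,"y": -0.04,"z": 0,"wx": 0,"wy": 0,"wz": 0}]'

```text
time_s: 44.25
tool_pos: [0.4083, 0.1017, 0.4423]
eef_rot: [-0.002, 0.924, 0.383, 0.001]
force: [0.5, 1.0, -0.8]
grip_width: 1.001
gripper_force: 0.0
```

Request:
send_rows --plan '[{"jaw": -1,"x": 0.023,"y": -0.04,"z": 0,"wx": 0,"wy": 0,"wz": 0},{"jaw": -1,"x": 0.023,"y": -0.04,"z": 0,"wx": 0,"wy": 0,"wz": 0},{"jaw": -1,"x": 0.02,"y": -0.03,"z": 0,"wx": 0,"wy": 0,"wz": 0},{"jaw": -1,"x": 0.005,"y": -0.01,"z": 0,"wx": 0,"wy": 0,"wz": 0},{"jaw": -1,"x": 0,"y": 0,"z": 0,"wx": 0,"wy": 0,"wz": -0.12},{"jaw": -1,"x": 0,"y": 0,"z": 0,"wx": 0,"wy": 0,"wz": -0.145},{"jaw": -1,"x": 0,"y": 0,"z": 0,"wx": 0,"wy": 0,"wz": -0.145},{"jaw": -1,"x": 0,"y": 0,"z": 0,"wx": 0,"wy": 0,"wz": -0.145},{"jaw": -1,"x": 0,"y": 0,"z": 0,"wx": 0,"wy": 0,"wz": -0.145},{"jaw": -1,"x": 0,"y": 0,"z": 0,"wx": 0,"wy": 0,"wz": -0.145}]'

```text
time_s: 45.25
tool_pos: [0.3749, 0.2345, 0.4418]
eef_rot: [0.0, 0.684, 0.729, 0.0]
force: [-0.2, 0.3, -0.5]
grip_width: 1.002
gripper_force: 0.0
```

Request:
send_rows --plan '[{"jaw": -1,"x": 0,"y": 0,"z": 0,"wx": 0,"wy": 0,"wz": -0.145},{"jaw": -1,"x": 0,"y": 0,"z": 0,"wx": 0,"wy": 0,"wz": -0.045},{"jaw": -1,"x": 0,"y": 0,"z": 0,"wx": 0,"wy": 0,"wz": 0},{"jaw": -1,"x": 0,"y": 0,"z": 0,"wx": 0,"wy": 0,"wz": 0}]'

```text
time_s: 45.65
tool_pos: [0.3748, 0.2349, 0.4418]
eef_rot: [0.0, 0.615, 0.789, 0.0]
force: [-0.4, -0.7, -0.6]
grip_width: 1.0
gripper_force: 0.0
```

```bash
python3 - <<'E'
from h import *
go([0.357,0.267,0.30],0.25)
shot('wrist','w13.png');carts(load('w13.png'))
E
```

```text
{'d': array([ 0.0355, -0.0095,  0.1418]), 'tilt': array([ 0.0006, -0.    ,  0.    ]), 'cur': np.float64(0.2465), 'q7': np.float64(-0.36), 'wz': np.float64(-0.0035)} t 45.65 p [0.3748 0.2349 0.4418] F [-0.4 -0.7 -0.6] w 1.0 0.0
[ 301    6   50   56 2192] fit [0.3819 0.3896] d 0.0466 encl 0.3818 0.3896 0.0479
[ 386   35   61  155 1306] fit [0.5105 0.3402] d 0.0985 encl 0.4906 0.3397 0.1542
[ 253  128   45   46 1611] fit [0.3619 0.2719] d 0.0463 encl 0.362 0.2718 0.0475
[517 177  43  81 655] fit [0.6538 0.2707] d 0.0635 encl 0.6633 0.2709 0.0967
[499 290  39  34 465] fit [0.6929 0.1631] d 0.0385 encl 0.6945 0.1623 0.0483
```

View pics/w13.png

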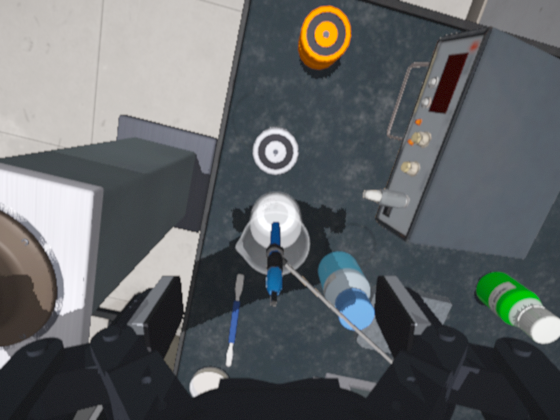

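```bash
python3 - <<'E'
from h import *
k=load('w13.png')
print('rim',px2w(k,275,240,.106),'elec top',px2w(k,273,300,.2), 'base',px2w(k,276,215,.0), 'bottle cap',px2w(k,356,308,.113))
P=cloud(k);print(P[290:306:3,273,:].round(3)); print(P[205:225:5,276].round(3))
go([0.3604,0.2709,0.30],0.25)
E
```

```text
rim [0.38197908 0.1923804  0.106     ] elec top [0.38376226 0.18261544 0.2       ] base [0.38389455 0.18618004 0.        ] bottle cap [0.48063476 0.14241525 0.113     ]
[[0.382 0.19  0.2  ]
 [0.382 0.19  0.203]
 [0.382 0.19  0.208]
 [0.382 0.19  0.21 ]
 [0.383 0.188 0.211]
 [0.383 0.186 0.212]]
[[0.376 0.219 0.073]
 [0.376 0.219 0.093]
 [0.381 0.199 0.044]
 [0.382 0.193 0.044]]
{'d': array([ 0.0383, -0.0052,  0.1418]), 'tilt': array([ 0.0006,  0.    , -0.    ]), 'cur': np.float64(0.2469), 'q7': np.float64(-0.36), 'wz': np.float64(-0.0031)} t 45.7 p [0.3747 0.235  0.4418] F [ 0.1 -0.5 -0.7] w 1.0 0.0
```

Request:
send_rows --plan '[{"jaw": -1,"x": 0.02,"y": -0.003,"z": 0,"wx": 0,"wy": 0,"wz": 0},{"jaw": -1,"x": 0.018,"y": -0.002,"z": 0.02,"wx": 0,"wy": 0,"wz": 0},{"jaw": -1,"x": 0,"y": 0,"z": 0.04,"wx": 0,"wy": 0,"wz": 0},{"jaw": -1,"x": 0,"y": 0,"z": 0.04,"wx": 0,"wy": 0,"wz": 0},{"jaw": -1,"x": 0,"y": 0,"z": 0.03,"wx": 0,"wy": 0,"wz": 0},{"jaw": -1,"x": 0,"y": 0,"z": 0.02,"wx": 0,"wy": 0,"wz": 0},{"jaw": -1,"x": 0,"y": 0,"z": 0.01,"wx": 0,"wy": 0,"wz": 0},{"jaw": -1,"x": 0,"y": 0,"z": 0,"wx": 0,"wy": 0,"wz": 0},{"jaw": -1,"x": 0,"y": 0,"z": 0,"wx": 0,"wy": 0,"wz": 0}]'

```text
time_s: 46.6
tool_pos: [0.3609, 0.2711, 0.2825]
eef_rot: [0.0, 0.614, 0.789, 0.001]
force: [0.1, -0.1, 0.3]
grip_width: 0.998
gripper_force: 0.0
```

```bash
python3 - <<'E'
from h import *
go([0.3604,0.2709,0.213],0.25)
E
```

```text
{'d': array([-0.0001, -0.0007,  0.0695]), 'tilt': array([ 0.0014, -0.0002,  0.    ]), 'cur': np.float64(0.2484), 'q7': np.float64(-0.11), 'wz': np.float64(-0.0016)} t 46.6 p [0.3609 0.2711 0.2825] F [ 0.1 -0.1  0.3] w 0.998 0.0
```

Request:
send_rows --plan '[{"jaw": -1,"x": 0,"y": -0.001,"z": 0.03,"wx": 0,"wy": 0,"wz": 0},{"jaw": -1,"x": 0,"y": 0,"z": 0.028,"wx": 0,"wy": 0,"wz": 0},{"jaw": -1,"x": 0,"y": 0,"z": 0.011,"wx": 0,"wy": 0,"wz": 0},{"jaw": -1,"x": 0,"y": 0,"z": 0,"wx": 0,"wy": 0,"wz": 0},{"jaw": 1,"x": 0,"y": 0,"z": 0,"wx": 0,"wy": 0,"wz": 0},{"jaw": 1,"x": 0,"y": 0,"z": 0,"wx": 0,"wy": 0,"wz": 0},{"jaw": 1,"x": 0,"y": 0,"z": 0,"wx": 0,"wy": 0,"wz": 0},{"jaw": 1,"x": 0,"y": 0,"z": 0,"wx": 0,"wy": 0,"wz": 0},{"jaw": 1,"x": 0,"y": 0,"z": 0,"wx": 0,"wy": 0,"wz": 0},{"jaw": 1,"x": 0,"y": 0,"z": 0,"wx": 0,"wy": 0,"wz": 0}]' --force 70

```text
time_s: 47.6
tool_pos: [0.3601, 0.2712, 0.2142]
eef_rot: [-0.0, 0.614, 0.789, 0.001]
force: [-0.9, -2.3, 13.9]
grip_width: 0.538
gripper_force: 69.4
```

Request:
send_rows --plan '[{"jaw": 1,"x": 0,"y": 0,"z": 0,"wx": 0,"wy": 0,"wz": 0},{"jaw": 1,"x": 0,"y": 0,"z": 0,"wx": 0,"wy": 0,"wz": 0}]'

```text
time_s: 47.8
tool_pos: [0.3601, 0.2712, 0.2142]
eef_rot: [-0.0, 0.614, 0.789, 0.001]
force: [-1.1, -1.2, 14.1]
grip_width: 0.537
gripper_force: 69.4
```

Request:
send_rows --plan '[{"jaw": 1,"x": 0,"y": 0,"z": -0.02,"wx": 0,"wy": 0,"wz": 0},{"jaw": 1,"x": 0,"y": 0,"z": -0.03,"wx": 0,"wy": 0,"wz": 0},{"jaw": 1,"x": 0,"y": 0,"z": -0.035,"wx": 0,"wy": 0,"wz": 0},{"jaw": 1,"x": 0,"y": 0,"z": -0.04,"wx": 0,"wy": 0,"wz": 0},{"jaw": 1,"x": 0,"y": 0,"z": -0.04,"wx": 0,"wy": 0,"wz": 0},{"jaw": 1,"x": 0,"y": 0,"z": -0.035,"wx": 0,"wy": 0,"wz": 0},{"jaw": 1,"x": 0,"y": 0,"z": -0.03,"wx": 0,"wy": 0,"wz": 0},{"jaw": 1,"x": 0,"y": 0,"z": -0.02,"wx": 0,"wy": 0,"wz": 0},{"jaw": 1,"x": 0,"y": 0,"z": 0,"wx": 0,"wy": 0,"wz": 0},{"jaw": 1,"x": 0,"y": 0,"z": 0,"wx": 0,"wy": 0,"wz": 0}]'

```text
time_s: 48.8
tool_pos: [0.3591, 0.2705, 0.4625]
eef_rot: [-0.0, 0.614, 0.79, 0.0]
force: [-0.1, -0.1, -2.5]
grip_width: 0.536
gripper_force: 73.0
```

```bash
python3 - <<'E'
from h import *
go([0.45,-0.1325,0.46],0.785)
shot('wrist','w14.png');ringc(load('w14.png'))
E
```

```text
{'d': array([-0.413 , -0.0115,  0.0021]), 'tilt': array([ 0.0003, -0.0011,  0.    ]), 'cur': np.float64(0.2495), 'q7': np.float64(-0.45), 'wz': np.float64(-0.5355)} t 48.8 p [0.3591 0.2705 0.4625] F [-0.1 -0.1 -2.5] w 0.536 73.0
ring px [  15   23   87   75 3299] [278.24522583 299.23613216]
```

Request:
send_rows --plan '[{"jaw": 1,"x": -0.015,"y": 0,"z": 0,"wx": 0,"wy": 0,"wz": 0},{"jaw": 1,"x": -0.03,"y": 0,"z": 0,"wx": 0,"wy": 0,"wz": 0},{"jaw": 1,"x": -0.04,"y": -0.001,"z": 0,"wx": 0,"wy": 0,"wz": 0},{"jaw": 1,"x": -0.04,"y": -0.002,"z": 0,"wx": 0,"wy": 0,"wz": 0},{"jaw": 1,"x": -0.04,"y": -0.002,"z": 0,"wx": 0,"wy": 0,"wz": 0},{"jaw": 1,"x": -0.04,"y": -0.002,"z": 0,"wx": 0,"wy": 0,"wz": 0},{"jaw": 1,"x": -0.04,"y": -0.002,"z": 0,"wx": 0,"wy": 0,"wz": 0},{"jaw": 1,"x": -0.04,"y": -0.002,"z": 0,"wx": 0,"wy": 0,"wz": 0},{"jaw": 1,"x": -0.04,"y": 0,"z": 0,"wx": 0,"wy": 0,"wz": 0},{"jaw": 1,"x": -0.04,"y": 0,"z": 0,"wx": 0,"wy": 0,"wz": 0}]'

```text
time_s: 49.85
tool_pos: [0.438, -0.0886, 0.4618]
eef_rot: [-0.0, 0.614, 0.789, -0.001]
force: [-0.0, -0.6, -0.9]
grip_width: 0.535
gripper_force: 73.0
```

Request:
send_rows --plan '[{"jaw": 1,"x": -0.03,"y": 0,"z": 0,"wx": 0,"wy": 0,"wz": 0},{"jaw": 1,"x": -0.018,"y": 0,"z": 0,"wx": 0,"wy": 0,"wz": 0},{"jaw": 1,"x": 0,"y": 0,"z": 0.02,"wx": 0,"wy": 0,"wz": -0.12},{"jaw": 1,"x": 0,"y": 0,"z": 0.03,"wx": 0,"wy": 0,"wz": -0.14},{"jaw": 1,"x": 0,"y": 0,"z": 0.03,"wx": 0,"wy": 0,"wz": -0.14},{"jaw": 1,"x": 0,"y": 0,"z": 0.03,"wx": 0,"wy": 0,"wz": -0.136},{"jaw": 1,"x": 0,"y": 0,"z": 0.005,"wx": 0,"wy": 0,"wz": 0},{"jaw": 1,"x": 0,"y": 0,"z": 0,"wx": 0,"wy": 0,"wz": 0},{"jaw": 1,"x": 0,"y": 0,"z": 0,"wx": 0,"wy": 0,"wz": 0}]'

```text
time_s: 50.75
tool_pos: [0.3955, -0.1166, 0.3794]
eef_rot: [0.025, 0.385, 0.923, 0.003]
force: [0.3, -0.0, -1.4]
grip_width: 0.535
gripper_force: 72.9
```

```bash
python3 - <<'E'
from h import *
go([0.5513,-0.1319,0.345],0.785)
shot('wrist','w15.png');ringc(load('w15.png'))
E
```

```text
{'d': array([-0.1189,  0.0989,  0.0421]), 'tilt': array([ 0.0243,  0.0435, -0.    ]), 'cur': np.float64(0.7817), 'q7': np.float64(0.61), 'wz': np.float64(-0.0033)} t 50.75 p [ 0.3955 -0.1166  0.3794] F [ 0.3 -0.  -1.4] w 0.535 72.9
ring px [  14   22   89   77 3481] [278.06147659 299.10542947]
```

Request:
send_rows --plan '[{"jaw": 1,"x": 0,"y": 0,"z": 0,"wx": 0,"wy": 0,"wz": 0},{"jaw": 1,"x": 0,"y": 0,"z": 0,"wx": 0,"wy": 0,"wz": 0},{"jaw": 1,"x": 0,"y": 0,"z": 0,"wx": 0,"wy": 0,"wz": 0}]'

```text
time_s: 51.1
tool_pos: [0.3951, -0.116, 0.3789]
eef_rot: [0.024, 0.383, 0.923, 0.003]
force: [-0.4, -0.2, -2.9]
grip_width: 0.534
gripper_force: 72.9
```

```bash
python3 - <<'E'
from h import *
go([0.5513,-0.1319,0.345],0.785)
print(st()[0]['joint_pos'].round(2),st()[0]['joint_velocities'].round(2))
E
```

```text
{'d': array([-0.12  ,  0.0984,  0.0415]), 'tilt': array([ 0.0239,  0.043 , -0.    ]), 'cur': np.float64(0.7852), 'q7': np.float64(0.61), 'wz': np.float64(0.0002)} t 51.1 p [ 0.3951 -0.116   0.3789] F [-0.4 -0.2 -2.9] w 0.534 72.9
[-1.41 -0.29  1.44  2.18  0.37  0.98  0.61] [-0.   -0.    0.    0.01 -0.   -0.    0.  ]
```

Request:
send_rows --plan '[{"jaw": 1,"x": -0.01,"y": 0.01,"z": 0,"wx": 0,"wy": 0,"wz": 0},{"jaw": 1,"x": -0.02,"y": 0.017,"z": 0,"wx": 0,"wy": 0,"wz": 0},{"jaw": 1,"x": -0.02,"y": 0.017,"z": 0,"wx": 0.012,"wy": 0.02,"wz": 0},{"jaw": 1,"x": -0.02,"y": 0.017,"z": 0,"wx": 0.012,"wy": 0.023,"wz": 0},{"jaw": 1,"x": -0.02,"y": 0.017,"z": 0,"wx": 0,"wy": 0,"wz": 0},{"jaw": 1,"x": 0,"y": 0,"z": 0,"wx": 0,"wy": 0,"wz": 0},{"jaw": 1,"x": 0,"y": 0,"z": 0,"wx": 0,"wy": 0,"wz": 0}]'

```text
time_s: 51.8
tool_pos: [0.434, -0.1038, 0.4292]
eef_rot: [0.032, 0.382, 0.923, 0.004]
force: [0.2, 0.4, -1.4]
grip_width: 0.529
gripper_force: 73.0
```

```bash
python3 - <<'E'
from h import *
go([0.5513,-0.1319,0.345],0.785)
print(st()[0]['joint_pos'].round(2),st()[0]['joint_velocities'].round(2))
E
```

```text
{'d': array([-0.098 ,  0.0602,  0.0917]), 'tilt': array([0.0325, 0.0553, 0.    ]), 'cur': np.float64(0.7864), 'q7': np.float64(0.59), 'wz': np.float64(0.0014)} t 51.8 p [ 0.434  -0.1038  0.4292] F [ 0.2  0.4 -1.4] w 0.529 73.0
[-1.48 -0.29  1.44  2.05  0.35  1.09  0.59] [ 0.01 -0.    0.01  0.02 -0.    0.    0.  ]
```

Request:
send_rows --plan '[{"jaw": 1,"x": 0.015,"y": 0.01,"z": -0.005,"wx": 0,"wy": 0,"wz": 0},{"jaw": 1,"x": 0.025,"y": 0.02,"z": -0.01,"wx": 0,"wy": 0,"wz": 0},{"jaw": 1,"x": 0.03,"y": 0.022,"z": -0.01,"wx": 0,"wy": 0,"wz": 0},{"jaw": 1,"x": 0.03,"y": 0.022,"z": -0.01,"wx": 0.01,"wy": 0.015,"wz": 0},{"jaw": 1,"x": 0.03,"y": 0.022,"z": -0.01,"wx": 0.01,"wy": 0.015,"wz": 0},{"jaw": 1,"x": 0.03,"y": 0.022,"z": -0.01,"wx": 0.01,"wy": 0.015,"wz": 0},{"jaw": 1,"x": 0.02,"y": 0.015,"z": -0.01,"wx": 0.002,"wy": 0.01,"wz": 0},{"jaw": 1,"x": 0,"y": 0,"z": 0,"wx": 0,"wy": 0,"wz": 0},{"jaw": 1,"x": 0,"y": 0,"z": 0,"wx": 0,"wy": 0,"wz": 0}]'

```text
time_s: 52.7
tool_pos: [0.3977, 0.1179, 0.489]
eef_rot: [0.0, 0.383, 0.924, -0.001]
force: [0.3, -1.2, -2.5]
grip_width: 0.533
gripper_force: 73.0
```

```bash
python3 - <<'E'
from h import *
go([0.65,0.15,0.55],0.785)
print(st()[0]['joint_pos'].round(3),st()[0]['joint_velocities'].round(2))
E
```

```text
{'d': array([-0.1558,  0.201 , -0.0611]), 'tilt': array([-0.0011,  0.0008,  0.    ]), 'cur': np.float64(0.7855), 'q7': np.float64(0.25), 'wz': np.float64(0.0005)} t 52.7 p [0.3977 0.1179 0.489 ] F [ 0.3 -1.2 -2.5] w 0.533 73.0
[-1.447 -0.151  0.96   1.982  0.132  1.25   0.252] [ 0.01 -0.02  0.02  0.01  0.    0.    0.  ]
```

Request:
send_rows --plan '[{"jaw": 1,"x": -0.005,"y": 0.005,"z": -0.03,"wx": 0,"wy": 0,"wz": 0},{"jaw": 1,"x": -0.015,"y": 0.018,"z": -0.031,"wx": 0,"wy": 0,"wz": 0},{"jaw": 1,"x": -0.025,"y": 0.034,"z": 0,"wx": 0,"wy": 0,"wz": 0},{"jaw": 1,"x": -0.03,"y": 0.04,"z": 0,"wx": 0,"wy": 0,"wz": 0},{"jaw": 1,"x": -0.03,"y": 0.04,"z": 0,"wx": 0,"wy": 0,"wz": 0},{"jaw": 1,"x": -0.03,"y": 0.04,"z": 0,"wx": 0,"wy": 0,"wz": 0},{"jaw": 1,"x": -0.021,"y": 0.024,"z": 0,"wx": 0,"wy": 0,"wz": 0},{"jaw": 1,"x": 0,"y": 0,"z": 0,"wx": 0,"wy": 0,"wz": 0},{"jaw": 1,"x": 0,"y": 0,"z": 0,"wx": 0,"wy": 0,"wz": 0}]'

```text
time_s: 53.6
tool_pos: [0.6322, 0.1451, 0.5497]
eef_rot: [-0.003, 0.386, 0.922, -0.002]
force: [-0.2, -0.7, -1.7]
grip_width: 0.533
gripper_force: 73.0
```

```bash
python3 - <<'E'
from h import *
go([0.65,-0.13,0.5],0.785)
print(st()[0]['joint_pos'].round(3),st()[0]['joint_velocities'].round(2))
E
```

```text
{'d': array([-0.2087, -0.18  ,  0.05  ]), 'tilt': array([-0.0061, -0.0037, -0.    ]), 'cur': np.float64(0.7774), 'q7': np.float64(0.87), 'wz': np.float64(-0.0076)} t 53.6 p [0.6322 0.1451 0.5497] F [-0.2 -0.7 -1.7] w 0.533 73.0
[-0.941  0.538  1.073  1.352 -0.466  1.525  0.869] [-0.04 -0.05  0.01  0.02  0.    0.   -0.  ]
```

Request:
send_rows --plan '[{"jaw": 1,"x": -0.01,"y": -0.01,"z": 0,"wx": 0,"wy": 0,"wz": 0},{"jaw": 1,"x": -0.025,"y": -0.02,"z": 0,"wx": 0,"wy": 0,"wz": 0},{"jaw": 1,"x": -0.035,"y": -0.03,"z": 0,"wx": 0,"wy": 0,"wz": 0},{"jaw": 1,"x": -0.035,"y": -0.03,"z": 0,"wx": 0,"wy": 0,"wz": 0},{"jaw": 1,"x": -0.035,"y": -0.03,"z": 0,"wx": 0,"wy": 0,"wz": 0},{"jaw": 1,"x": -0.035,"y": -0.03,"z": 0,"wx": 0,"wy": 0,"wz": 0},{"jaw": 1,"x": -0.025,"y": -0.02,"z": 0,"wx": 0,"wy": 0,"wz": 0},{"jaw": 1,"x": -0.01,"y": -0.01,"z": 0,"wx": 0,"wy": 0,"wz": 0},{"jaw": 1,"x": 0,"y": 0,"z": 0,"wx": 0,"wy": 0,"wz": 0},{"jaw": 1,"x": 0,"y": 0,"z": 0,"wx": 0,"wy": 0,"wz": 0}]'

```text
time_s: 54.6
tool_pos: [0.6514, -0.1276, 0.5508]
eef_rot: [-0.003, 0.384, 0.923, 0.0]
force: [-0.4, 0.2, -1.0]
grip_width: 0.536
gripper_force: 73.0
```

```bash
python3 - <<'E'
from h import *
go([0.5513,-0.1319,0.345],0.785)
print(st()[0]['joint_pos'].round(3),st()[0]['joint_velocities'].round(2))
E
```

```text
{'d': array([ 0.0665, -0.0737,  0.2063]), 'tilt': array([-0.0015, -0.0051,  0.    ]), 'cur': np.float64(0.7823), 'q7': np.float64(1.29), 'wz': np.float64(-0.0027)} t 54.6 p [ 0.6514 -0.1276  0.5508] F [-0.4  0.2 -1. ] w 0.536 73.0
[-0.481  0.558  1.039  1.307 -0.474  1.538  1.285] [-0.02  0.01 -0.02 -0.01 -0.01  0.   -0.  ]
```

Request:
send_rows --plan '[{"jaw": 1,"x": 0.008,"y": -0.008,"z": 0.02,"wx": 0,"wy": 0,"wz": 0},{"jaw": 1,"x": 0.015,"y": -0.016,"z": 0.035,"wx": 0,"wy": 0,"wz": 0},{"jaw": 1,"x": 0.015,"y": -0.016,"z": 0.04,"wx": 0,"wy": 0,"wz": 0},{"jaw": 1,"x": 0.015,"y": -0.016,"z": 0.04,"wx": 0,"wy": 0,"wz": 0},{"jaw": 1,"x": 0.009,"y": -0.012,"z": 0.04,"wx": 0,"wy": 0,"wz": -0.003},{"jaw": 1,"x": 0.004,"y": -0.005,"z": 0.02,"wx": 0,"wy": 0,"wz": 0},{"jaw": 1,"x": 0,"y": 0,"z": 0.01,"wx": 0,"wy": 0,"wz": 0},{"jaw": 1,"x": 0,"y": 0,"z": 0,"wx": 0,"wy": 0,"wz": 0},{"jaw": 1,"x": 0,"y": 0,"z": 0,"wx": 0,"wy": 0,"wz": 0}]'

```text
time_s: 55.5
tool_pos: [0.5536, -0.1322, 0.347]
eef_rot: [-0.002, 0.382, 0.924, -0.0]
force: [-0.1, -0.4, -1.7]
grip_width: 0.53
gripper_force: 73.0
```

```bash
python3 - <<'E'
from h import *
go([0.5513,-0.1319,0.296],0.785)
print(st()[0]['joint_pos'].round(3),st()[0]['joint_velocities'].round(2))
shot('wrist','w16.png');ringc(load('w16.png'));house(load('w16.png'))
E
```

```text
{'d': array([ 0.0016, -0.0013,  0.051 ]), 'tilt': array([-0.0021, -0.0031,  0.    ]), 'cur': np.float64(0.7861), 'q7': np.float64(1.43), 'wz': np.float64(0.0011)} t 55.5 p [ 0.5536 -0.1322  0.347 ] F [-0.1 -0.4 -1.7] w 0.53 73.0
[-0.558  0.539  0.998  1.844 -0.519  1.051  1.432] [ 0.01 -0.01  0.01 -0.01  0.   -0.    0.  ]
ring px [  15   22   88   77 3498] [278.14751286 298.98542024]
rect [ 581.34 -102.44] [125.9 125.4] 0.08
stud [386 170  14  14 154] [ 0.5799 -0.0532  0.099 ] [ 0.5803 -0.053   0.0978]
stud [377 264  13  15 137] [ 0.629  -0.1018  0.099 ] [ 0.6299 -0.102   0.0975]
```

Request:
send_rows --plan '[{"jaw": 1,"x": 0.001,"y": -0.0013,"z": 0.02,"wx": 0,"wy": 0,"wz": 0},{"jaw": 1,"x": 0,"y": 0,"z": 0.02,"wx": 0,"wy": 0,"wz": 0},{"jaw": 1,"x": 0,"y": 0,"z": 0.01,"wx": 0,"wy": 0,"wz": 0},{"jaw": 1,"x": 0,"y": 0,"z": 0,"wx": 0,"wy": 0,"wz": 0},{"jaw": 1,"x": 0,"y": 0,"z": 0,"wx": 0,"wy": 0,"wz": 0}]'

```text
time_s: 56.05
tool_pos: [0.551, -0.1334, 0.2967]
eef_rot: [-0.002, 0.383, 0.924, -0.001]
force: [0.4, -0.2, 0.2]
grip_width: 0.537
gripper_force: 73.0
```

```bash
python3 - <<'E'
from h import *
go([0.5513,-0.1319,0.282],0.785)
E
```

```text
{'d': array([0.0008, 0.0013, 0.0147]), 'tilt': array([-0.0028, -0.0036, -0.    ]), 'cur': np.float64(0.7842), 'q7': np.float64(1.48), 'wz': np.float64(-0.0008)} t 56.05 p [ 0.551  -0.1334  0.2967] F [ 0.4 -0.2  0.2] w 0.537 73.0
```

Request:
send_rows --plan '[{"jaw": 1,"x": 0.0004,"y": 0.0013,"z": 0.003,"wx": -0.002,"wy": -0.003,"wz": 0},{"jaw": 1,"x": 0,"y": 0,"z": 0.003,"wx": 0,"wy": 0,"wz": 0},{"jaw": 1,"x": 0,"y": 0,"z": 0.002,"wx": 0,"wy": 0,"wz": 0},{"jaw": 1,"x": 0,"y": 0,"z": 0.002,"wx": 0,"wy": 0,"wz": 0},{"jaw": 1,"x": 0,"y": 0,"z": 0.001,"wx": 0,"wy": 0,"wz": 0},{"jaw": 1,"x": 0,"y": 0,"z": 0.001,"wx": 0,"wy": 0,"wz": 0}]'

```text
time_s: 56.65
tool_pos: [0.5512, -0.132, 0.2839]
eef_rot: [-0.001, 0.383, 0.924, -0.0]
force: [-0.7, -0.3, -1.6]
grip_width: 0.534
gripper_force: 73.0
```

Request:
send_rows --plan '[{"jaw": 1,"x": 0,"y": 0,"z": 0.002,"wx": 0,"wy": 0,"wz": 0},{"jaw": 1,"x": 0,"y": 0,"z": 0.002,"wx": 0,"wy": 0,"wz": 0},{"jaw": 1,"x": 0,"y": 0,"z": 0,"wx": 0,"wy": 0,"wz": 0}]'

```text
time_s: 56.95
tool_pos: [0.5511, -0.132, 0.2797]
eef_rot: [-0.001, 0.383, 0.924, -0.0]
force: [0.1, -0.9, -1.5]
grip_width: 0.532
gripper_force: 73.0
```

```bash
python3 - <<'E'
from h import *
go([0.5513,-0.1319,0.262],0.785)
E
```

```text
{'d': array([-0.0001,  0.0002,  0.0177]), 'tilt': array([-0.0013, -0.0015, -0.    ]), 'cur': np.float64(0.7842), 'q7': np.float64(1.5), 'wz': np.float64(-0.0008)} t 56.95 p [ 0.5511 -0.132   0.2797] F [ 0.1 -0.9 -1.5] w 0.532 73.0
```

Entered (foot about 9 mm in, no lateral force). On to the ring.

Request:
send_rows --plan '[{"jaw": 1,"x": 0,"y": 0,"z": 0.004,"wx": 0,"wy": 0,"wz": 0},{"jaw": 1,"x": 0,"y": 0,"z": 0.005,"wx": 0,"wy": 0,"wz": 0},{"jaw": 1,"x": 0,"y": 0,"z": 0.005,"wx": 0,"wy": 0,"wz": 0},{"jaw": 1,"x": 0,"y": 0,"z": 0.004,"wx": 0,"wy": 0,"wz": 0},{"jaw": 1,"x": 0,"y": 0,"z": 0.001,"wx": 0,"wy": 0,"wz": 0},{"jaw": 1,"x": 0,"y": 0,"z": 0,"wx": 0,"wy": 0,"wz": 0}]'

```text
time_s: 57.55
tool_pos: [0.5511, -0.1319, 0.2607]
eef_rot: [-0.001, 0.383, 0.924, -0.0]
force: [1.1, -1.2, -1.5]
grip_width: 0.537
gripper_force: 73.0
```

Request:
send_rows --plan '[{"jaw": 1,"x": 0,"y": 0,"z": 0.001,"wx": 0,"wy": 0,"wz": 0},{"jaw": 1,"x": 0,"y": 0,"z": 0.001,"wx": 0,"wy": 0,"wz": 0}]'

```text
time_s: 57.75
tool_pos: [0.5512, -0.1321, 0.2594]
eef_rot: [-0.001, 0.383, 0.924, -0.0]
force: [-0.9, -0.7, 6.4]
grip_width: 0.533
gripper_force: 73.8
```

Request:
send_rows --plan '[{"jaw": 1,"x": 0,"y": 0,"z": 0.001,"wx": 0,"wy": 0,"wz": 0},{"jaw": 1,"x": 0,"y": 0,"z": 0.001,"wx": 0,"wy": 0,"wz": 0}]'

```text
time_s: 57.95
tool_pos: [0.5512, -0.1321, 0.2575]
eef_rot: [-0.001, 0.383, 0.924, -0.0]
force: [-0.9, -0.5, 5.7]
grip_width: 0.538
gripper_force: 73.8
```

Request:
send_rows --plan '[{"jaw": 1,"x": 0,"y": 0,"z": 0.001,"wx": 0,"wy": 0,"wz": 0},{"jaw": 1,"x": 0,"y": 0,"z": 0.001,"wx": 0,"wy": 0,"wz": 0}]'

```text
time_s: 58.15
tool_pos: [0.5512, -0.1322, 0.2555]
eef_rot: [-0.001, 0.383, 0.924, -0.0]
force: [-0.9, -0.5, 5.9]
grip_width: 0.536
gripper_force: 73.8
```

Request:
send_rows --plan '[{"jaw": -1,"x": 0,"y": 0,"z": 0,"wx": 0,"wy": 0,"wz": 0},{"jaw": -1,"x": 0,"y": 0,"z": 0,"wx": 0,"wy": 0,"wz": 0},{"jaw": -1,"x": 0,"y": 0,"z": 0,"wx": 0,"wy": 0,"wz": 0},{"jaw": -1,"x": 0,"y": 0,"z": -0.02,"wx": 0,"wy": 0,"wz": 0},{"jaw": -1,"x": 0,"y": 0,"z": -0.03,"wx": 0,"wy": 0,"wz": 0},{"jaw": 1,"x": 0,"y": 0,"z": 0,"wx": 0,"wy": 0,"wz": 0},{"jaw": 1,"x": 0,"y": 0,"z": 0,"wx": 0,"wy": 0,"wz": 0},{"jaw": 1,"x": 0,"y": 0,"z": 0,"wx": 0,"wy": 0,"wz": 0},{"jaw": 1,"x": 0,"y": 0,"z": 0,"wx": 0,"wy": 0,"wz": 0},{"jaw": 1,"x": 0,"y": 0,"z": 0,"wx": 0,"wy": 0,"wz": 0}]' --force 30

```text
time_s: 59.15
tool_pos: [0.551, -0.1318, 0.3042]
eef_rot: [-0.002, 0.383, 0.924, -0.0]
force: [0.6, -0.4, 0.1]
grip_width: 0.145
gripper_force: 0.0
```

Request:
send_rows --plan '[{"jaw": 1,"x": 0,"y": 0,"z": 0,"wx": 0,"wy": 0,"wz": 0},{"jaw": 1,"x": 0,"y": 0,"z": 0,"wx": 0,"wy": 0,"wz": 0},{"jaw": 1,"x": 0,"y": 0,"z": 0.015,"wx": 0,"wy": 0,"wz": 0},{"jaw": 1,"x": 0,"y": 0,"z": 0.008,"wx": 0,"wy": 0,"wz": 0},{"jaw": 1,"x": 0,"y": 0,"z": 0.003,"wx": 0,"wy": 0,"wz": 0},{"jaw": 1,"x": 0,"y": 0,"z": 0.003,"wx": 0,"wy": 0,"wz": 0},{"jaw": 1,"x": 0,"y": 0,"z": 0.003,"wx": 0,"wy": 0,"wz": 0}]'

```text
time_s: 59.85
tool_pos: [0.5512, -0.1321, 0.2729]
eef_rot: [-0.001, 0.383, 0.924, -0.0]
force: [-2.5, 0.0, 5.9]
grip_width: 0.001
gripper_force: 2.9
```

Request:
send_rows --plan '[{"jaw": 1,"x": 0,"y": 0,"z": 0.003,"wx": 0,"wy": 0,"wz": 0},{"jaw": 1,"x": 0,"y": 0,"z": 0.003,"wx": 0,"wy": 0,"wz": 0},{"jaw": 1,"x": 0,"y": 0,"z": 0.003,"wx": 0,"wy": 0,"wz": 0}]'

```text
time_s: 60.15
tool_pos: [0.5511, -0.1321, 0.2643]
eef_rot: [-0.001, 0.383, 0.924, -0.0]
force: [-2.1, 0.9, 6.7]
grip_width: 0.001
gripper_force: 2.9
```

Request:
send_rows --plan '[{"jaw": 1,"x": 0,"y": 0,"z": 0.003,"wx": 0,"wy": 0,"wz": 0},{"jaw": 1,"x": 0,"y": 0,"z": 0.003,"wx": 0,"wy": 0,"wz": 0},{"jaw": 1,"x": 0,"y": 0,"z": 0.003,"wx": 0,"wy": 0,"wz": 0},{"jaw": 1,"x": 0,"y": 0,"z": 0.003,"wx": 0,"wy": 0,"wz": 0}]'

```text
time_s: 60.55
tool_pos: [0.5511, -0.1321, 0.2523]
eef_rot: [-0.001, 0.383, 0.924, -0.0]
force: [-1.9, 0.5, 5.4]
grip_width: 0.003
gripper_force: 2.9
```

Request:
send_rows --plan '[{"jaw": 1,"x": 0,"y": 0,"z": 0.001,"wx": 0,"wy": 0,"wz": 0},{"jaw": 1,"x": 0,"y": 0,"z": 0.001,"wx": 0,"wy": 0,"wz": 0}]'

```text
time_s: 60.75
tool_pos: [0.5511, -0.1321, 0.2503]
eef_rot: [-0.001, 0.383, 0.924, -0.0]
force: [-2.4, 0.8, 5.1]
grip_width: -0.0
gripper_force: 2.8
```

Request:
send_rows --plan '[{"jaw": 1,"x": 0,"y": 0,"z": 0.0007,"wx": 0,"wy": 0,"wz": 0},{"jaw": 1,"x": 0,"y": 0,"z": 0,"wx": 0,"wy": 0,"wz": 0}]'

```text
time_s: 60.95
tool_pos: [0.5511, -0.1321, 0.2496]
eef_rot: [-0.001, 0.383, 0.924, -0.0]
force: [-1.5, 1.1, 4.6]
grip_width: -0.005
gripper_force: 2.4
```

Request:
send_rows --plan '[{"jaw": 1,"x": 0,"y": 0,"z": 0.0006,"wx": 0,"wy": 0,"wz": 0},{"jaw": 1,"x": 0,"y": 0,"z": 0,"wx": 0,"wy": 0,"wz": 0}]'

```text
time_s: 61.15
tool_pos: [0.5511, -0.1322, 0.2495]
eef_rot: [-0.001, 0.383, 0.924, 0.0]
force: [-4.0, 0.4, 11.5]
grip_width: -0.001
gripper_force: 5.6
```

Request:
send_rows --plan '[{"jaw": 1,"x": 0,"y": 0,"z": 0.0004,"wx": 0,"wy": 0,"wz": 0},{"jaw": 1,"x": 0,"y": 0,"z": 0,"wx": 0,"wy": 0,"wz": 0},{"jaw": 1,"x": 0,"y": 0,"z": -0.02,"wx": 0,"wy": 0,"wz": 0},{"jaw": 1,"x": 0,"y": 0,"z": -0.04,"wx": 0,"wy": 0,"wz": 0},{"jaw": 0,"x": 0,"y": 0,"z": -0.045,"wx": 0,"wy": 0,"wz": 0},{"jaw": 0,"x": -0.005,"y": -0.01,"z": -0.045,"wx": 0,"wy": 0,"wz": 0},{"jaw": 0,"x": -0.01,"y": -0.03,"z": -0.02,"wx": 0,"wy": 0,"wz": 0},{"jaw": 0,"x": -0.015,"y": -0.04,"z": 0,"wx": 0,"wy": 0,"wz": 0},{"jaw": 0,"x": -0.016,"y": -0.04,"z": 0,"wx": 0,"wy": 0,"wz": 0},{"jaw": 0,"x": -0.016,"y": -0.04,"z": 0,"wx": 0,"wy": 0,"wz": 0}]'

```text
time_s: 62.15
tool_pos: [0.4813, -0.2899, 0.4186]
eef_rot: [-0.0, 0.383, 0.924, 0.0]
force: [-0.3, 0.2, -0.6]
grip_width: 0.495
gripper_force: 0.0
```

Request:
send_rows --plan '[{"jaw": 0,"x": -0.016,"y": -0.04,"z": 0,"wx": 0,"wy": 0,"wz": 0},{"jaw": 0,"x": -0.016,"y": -0.04,"z": 0,"wx": 0,"wy": 0,"wz": 0},{"jaw": 0,"x": -0.012,"y": -0.03,"z": 0,"wx": 0,"wy": 0,"wz": 0},{"jaw": 0,"x": -0.004,"y": -0.009,"z": 0,"wx": 0,"wy": 0,"wz": 0},{"jaw": 0,"x": 0,"y": 0,"z": 0,"wx": 0,"wy": 0,"wz": 0.12},{"jaw": 0,"x": 0,"y": 0,"z": 0,"wx": 0,"wy": 0,"wz": 0.14},{"jaw": 0,"x": 0,"y": 0,"z": 0,"wx": 0,"wy": 0,"wz": 0.1},{"jaw": 0,"x": 0,"y": 0,"z": 0,"wx": 0,"wy": 0,"wz": 0},{"jaw": 0,"x": 0,"y": 0,"z": 0,"wx": 0,"wy": 0,"wz": 0}]'

```text
time_s: 63.05
tool_pos: [0.4321, -0.4064, 0.4181]
eef_rot: [-0.001, 0.541, 0.841, -0.0]
force: [1.1, 0.3, -0.6]
grip_width: 0.501
gripper_force: 0.0
```

```bash
python3 - <<'E'
from h import *
go([0.404,-0.351,0.3],0.424)
print(st()[0]['joint_pos'].round(3))
shot('wrist','w17.png');k=load('w17.png');house(k)
P=cloud(k);h=P[...,2]
m=((h>.003)&(h<.014)&(np.hypot(P[...,0]-.405,P[...,1]+.352)<.13)).astype(np.uint8)
m=cv2.morphologyEx(m,cv2.MORPH_OPEN,np.ones((3,3)));n,l,s,c=cv2.connectedComponentsWithStats(m)
i=1+np.argmax(s[1:,4]);v,u=np.nonzero(l==i)
w=np.array([px2w(k,a,b,.008)[:2] for a,b in zip(u,v)]);print('plate',cv2.minAreaRect((w*1000).astype(np.float32)))
E
```

```text
{'d': array([ 0.0619, -0.0024,  0.1182]), 'tilt': array([-0.0019, -0.0013,  0.    ]), 'cur': np.float64(0.4281), 'q7': np.float64(1.59), 'wz': np.float64(0.0041)} t 63.05 p [ 0.4321 -0.4064  0.4181] F [ 1.1  0.3 -0.6] w 0.501 0.0
[-0.083  0.544  1.118  1.707 -0.516  1.225  1.59 ]
rect [ 567.65 -164.45] [21.   7.9] 0.46
plate ((406.0220031738281, -351.650390625), (125.65544128417969, 125.59257507324219), 26.060537338256836)
```

View pics/w17.png

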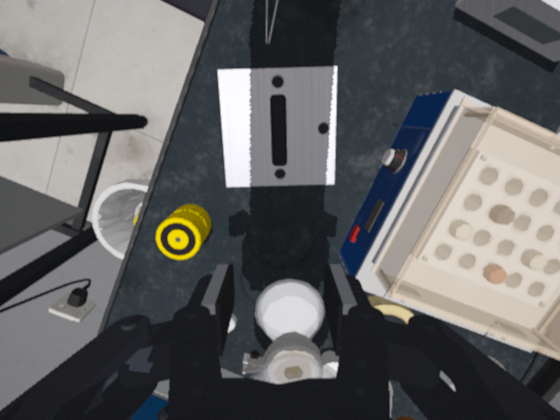

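```bash
python3 - <<'E'
from h import *
k=load('w17.png');P=cloud(k)
for u,v in [(290,285),(290,300),(290,325),(262,300),(285,345),(292,370),(232,322),(395,310)]: print(u,v,P[v,u].round(3))
for v,u in [(81,278),(174,280),(128,323)]: print(px2w(k,u,v,.008).round(4))
q=P[np.abs(P[...,2]-.049)<.006]; q=q[np.hypot(q[:,0]-.405,q[:,1]+.352)<.05]
print('handle',cv2.minAreaRect((q[:,:2]*1000).astype(np.float32)))
go([0.4048,-0.3528,0.3],0.4548)
E
```

```text
290 285 [ 0.498 -0.518  0.017]
290 300 [ 0.501 -0.526  0.038]
290 325 [ 0.505 -0.538  0.069]
262 300 [ 0.474 -0.551  0.018]
285 345 [ 0.495 -0.531  0.115]
292 370 [ 0.492 -0.513  0.169]
232 322 [ 0.452 -0.6    0.014]
395 310 [ 0.632 -0.491  0.023]
[ 0.3851 -0.3069  0.008 ]
[ 0.4286 -0.3967  0.008 ]
[ 0.4506 -0.3302  0.008 ]
handle ((405.8440856933594, -351.95684814453125), (15.95075798034668, 69.1039810180664), 24.855915069580078)
{'d': array([ 0.0599, -0.0023,  0.1183]), 'tilt': array([-0.0016, -0.0013,  0.    ]), 'cur': np.float64(0.4278), 'q7': np.float64(1.59), 'wz': np.float64(-0.027)} t 63.1 p [ 0.4319 -0.4064  0.4182] F [ 0.2  0.5 -1.1] w 0.499 0.0
```

Request:
send_rows --plan '[{"jaw": -0.2,"x": 0.015,"y": -0.001,"z": 0.01,"wx": 0,"wy": 0,"wz": 0},{"jaw": -0.2,"x": 0.025,"y": -0.001,"z": 0.03,"wx": 0,"wy": 0,"wz": 0},{"jaw": -0.2,"x": 0.02,"y": 0,"z": 0.04,"wx": 0,"wy": 0,"wz": 0},{"jaw": -0.2,"x": 0,"y": 0,"z": 0.03,"wx": 0,"wy": 0,"wz": -0.026},{"jaw": -0.2,"x": 0,"y": 0,"z": 0.01,"wx": 0,"wy": 0,"wz": 0},{"jaw": -0.2,"x": 0,"y": 0,"z": 0,"wx": 0,"wy": 0,"wz": 0},{"jaw": -0.2,"x": 0,"y": 0,"z": 0,"wx": 0,"wy": 0,"wz": 0}]'

```text
time_s: 63.8
tool_pos: [0.4051, -0.354, 0.2996]
eef_rot: [-0.0, 0.532, 0.847, -0.001]
force: [0.5, -0.5, 0.7]
grip_width: 0.596
gripper_force: 0.0
```

```bash
python3 - <<'E'
from h import *
go([0.4048,-0.3528,0.203],0.453)
E
```

```text
{'d': array([0.0013, 0.0004, 0.0966]), 'tilt': array([-0.0012,  0.0006, -0.    ]), 'cur': np.float64(0.4498), 'q7': np.float64(1.68), 'wz': np.float64(-0.0032)} t 63.8 p [ 0.4051 -0.354   0.2996] F [ 0.5 -0.5  0.7] w 0.596 0.0
```

Request:
send_rows --plan '[{"jaw": -0.2,"x": 0.001,"y": 0,"z": 0.03,"wx": 0,"wy": 0,"wz": -0.003},{"jaw": -0.2,"x": 0,"y": 0,"z": 0.035,"wx": 0,"wy": 0,"wz": 0},{"jaw": -0.2,"x": 0,"y": 0,"z": 0.025,"wx": 0,"wy": 0,"wz": 0},{"jaw": -0.2,"x": 0,"y": 0,"z": 0.011,"wx": 0,"wy": 0,"wz": 0},{"jaw": -0.2,"x": 0,"y": 0,"z": 0,"wx": 0,"wy": 0,"wz": 0},{"jaw": 1,"x": 0,"y": 0,"z": 0,"wx": 0,"wy": 0,"wz": 0},{"jaw": 1,"x": 0,"y": 0,"z": 0,"wx": 0,"wy": 0,"wz": 0},{"jaw": 1,"x": 0,"y": 0,"z": 0,"wx": 0,"wy": 0,"wz": 0},{"jaw": 1,"x": 0,"y": 0,"z": 0,"wx": 0,"wy": 0,"wz": 0},{"jaw": 1,"x": 0,"y": 0,"z": 0,"wx": 0,"wy": 0,"wz": 0}]' --force 80

```text
time_s: 64.8
tool_pos: [0.4049, -0.3525, 0.1991]
eef_rot: [0.001, 0.53, 0.848, -0.0]
force: [0.3, 1.0, 8.6]
grip_width: 0.17
gripper_force: 78.3
```

Request:
send_rows --plan '[{"jaw": 1,"x": 0,"y": 0,"z": 0,"wx": 0,"wy": 0,"wz": 0},{"jaw": 1,"x": 0,"y": 0,"z": 0,"wx": 0,"wy": 0,"wz": 0},{"jaw": 1,"x": 0,"y": 0,"z": 0,"wx": 0,"wy": 0,"wz": 0}]'

```text
time_s: 65.1
tool_pos: [0.4049, -0.3524, 0.1991]
eef_rot: [0.001, 0.53, 0.848, 0.0]
force: [0.0, 1.4, 8.6]
grip_width: 0.167
gripper_force: 78.3
```

```bash
python3 - <<'E'
from h import *
go([0.5812,-0.1019,0.36],0.0)
print(st()[0]['joint_pos'].round(3))
E
```

```text
{'d': array([ 0.1478,  0.2683, -0.1609]), 'tilt': array([ 0.0006,  0.0009, -0.    ]), 'cur': np.float64(0.4536), 'q7': np.float64(1.8), 'wz': np.float64(0.4536)} t 65.1 p [ 0.4049 -0.3524  0.1991] F [0.  1.4 8.6] w 0.167 78.3
[ 0.006  0.706  0.863  2.027 -0.782  0.775  1.803]
```

Request:
send_rows --plan '[{"jaw": 1,"x": 0,"y": 0,"z": -0.015,"wx": 0,"wy": 0,"wz": 0},{"jaw": 1,"x": 0,"y": 0,"z": -0.03,"wx": 0,"wy": 0,"wz": 0},{"jaw": 1,"x": 0,"y": 0,"z": -0.04,"wx": 0,"wy": 0,"wz": 0},{"jaw": 1,"x": 0,"y": 0,"z": -0.04,"wx": 0,"wy": 0,"wz": 0},{"jaw": 1,"x": 0,"y": 0,"z": -0.03,"wx": 0,"wy": 0,"wz": 0},{"jaw": 1,"x": 0,"y": 0,"z": -0.02,"wx": 0,"wy": 0,"wz": 0.1},{"jaw": 1,"x": 0,"y": 0,"z": 0,"wx": 0,"wy": 0,"wz": 0.13},{"jaw": 1,"x": 0,"y": 0,"z": 0,"wx": 0,"wy": 0,"wz": 0.13},{"jaw": 1,"x": 0,"y": 0,"z": 0,"wx": 0,"wy": 0,"wz": 0.093},{"jaw": 1,"x": 0,"y": 0,"z": 0,"wx": 0,"wy": 0,"wz": 0}]'

```text
time_s: 66.1
tool_pos: [0.4042, -0.3517, 0.3729]
eef_rot: [-0.001, 0.708, 0.707, -0.001]
force: [-0.1, -0.5, -3.7]
grip_width: 0.17
gripper_force: 78.9
```

```bash
python3 - <<'E'
from h import *
go([0.5812,-0.1019,0.36],0.0)
print(st()[0]['joint_pos'].round(3))
E
```

```text
{'d': array([0.2501, 0.1767, 0.0126]), 'tilt': array([-0.0025, -0.0005, -0.    ]), 'cur': np.float64(-0.0013), 'q7': np.float64(1.23), 'wz': np.float64(-0.0013)} t 66.1 p [ 0.4042 -0.3517  0.3729] F [-0.1 -0.5 -3.7] w 0.17 78.9
[-0.255  0.565  1.258  1.901 -0.597  1.129  1.234]
```

Request:
send_rows --plan '[{"jaw": 1,"x": 0.01,"y": 0.007,"z": 0,"wx": 0,"wy": 0,"wz": 0},{"jaw": 1,"x": 0.025,"y": 0.018,"z": 0,"wx": 0,"wy": 0,"wz": 0},{"jaw": 1,"x": 0.035,"y": 0.025,"z": 0,"wx": 0,"wy": 0,"wz": 0},{"jaw": 1,"x": 0.035,"y": 0.025,"z": 0,"wx": 0,"wy": 0,"wz": 0},{"jaw": 1,"x": 0.035,"y": 0.025,"z": 0,"wx": 0,"wy": 0,"wz": 0},{"jaw": 1,"x": 0.035,"y": 0.025,"z": 0,"wx": 0,"wy": 0,"wz": 0},{"jaw": 1,"x": 0.035,"y": 0.025,"z": 0,"wx": 0,"wy": 0,"wz": 0},{"jaw": 1,"x": 0.025,"y": 0.018,"z": 0,"wx": 0,"wy": 0,"wz": 0},{"jaw": 1,"x": 0.015,"y": 0.009,"z": 0,"wx": 0,"wy": 0,"wz": 0},{"jaw": 1,"x": 0,"y": 0,"z": 0,"wx": 0,"wy": 0,"wz": 0}]'

```text
time_s: 67.1
tool_pos: [0.5828, -0.0987, 0.3717]
eef_rot: [-0.001, 0.705, 0.71, -0.001]
force: [0.3, -0.2, -3.9]
grip_width: 0.173
gripper_force: 79.0
```

Request:
send_rows --plan '[{"jaw": 1,"x": 0,"y": 0,"z": 0.02,"wx": 0,"wy": 0,"wz": 0},{"jaw": 1,"x": 0,"y": 0,"z": 0.01,"wx": 0,"wy": 0,"wz": 0},{"jaw": 1,"x": 0,"y": 0,"z": 0,"wx": 0,"wy": 0,"wz": 0},{"jaw": 1,"x": 0,"y": 0,"z": 0,"wx": 0,"wy": 0,"wz": 0}]'

```text
time_s: 67.5
tool_pos: [0.581, -0.1029, 0.3425]
eef_rot: [-0.001, 0.707, 0.707, -0.001]
force: [-0.8, -1.0, -4.9]
grip_width: 0.171
gripper_force: 78.8
```

```bash
python3 - <<'E'
from h import *
go([0.5812,-0.1019,0.31],0.0)
print(st()[0]['joint_pos'].round(3))
shot('wrist','w18.png')
E
```

```text
{'d': array([0.001 , 0.0002, 0.0325]), 'tilt': array([-0.0021, -0.0002, -0.    ]), 'cur': np.float64(-0.001), 'q7': np.float64(0.78), 'wz': np.float64(-0.001)} t 67.5 p [ 0.581  -0.1029  0.3425] F [-0.8 -1.  -4.9] w 0.171 78.8
[-0.693  0.725  1.229  1.803 -0.743  1.174  0.777]
```

View pics/w18.png

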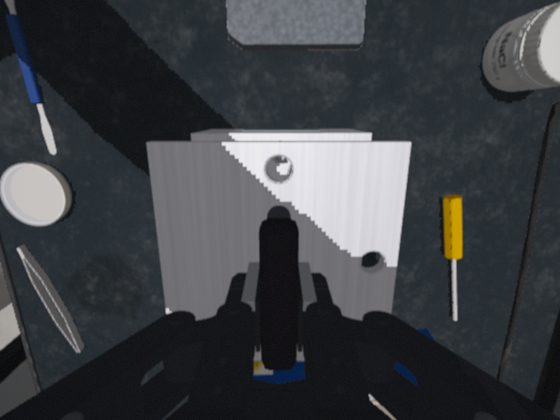

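```bash
python3 - <<'E'
from h import *
k=load('w18.png');z=st()[1][2]-.1991
P=cloud(k)
m=((np.abs(P[...,2]-(z+.008))<.006)&(np.hypot(P[...,0]-.581,P[...,1]+.10)<.1)).astype(np.uint8)
v,u=np.nonzero(m[:250]);w=np.array([px2w(k,a,b,z+.008)[:2] for a,b in zip(u,v)])
print('plate left/right x',w[:,0].min().round(4),w[:,0].max().round(4),'far y',np.percentile(w[:,1],99.8).round(4),z)
print('hole',px2w(k,279,168,z+.008).round(4),'hole2',px2w(k,372.5,261,z+.008).round(4))
print('stud',px2w(k,284,169,.102).round(4))
c=cv2.cvtColor(k['im'][130:290,230:430],cv2.COLOR_RGB2BGR);cv2.imwrite('pics/crop18.png',cv2.resize(c,None,fx=4,fy=4,interpolation=cv2.INTER_CUBIC)[:600,:800])
E
```

```text
plate left/right x 0.5179 0.6429 far y -0.0394 0.14372489336694366
hole [ 0.5808 -0.0522  0.1517] hole2 [ 0.63   -0.1013  0.1517]
stud [ 0.584  -0.0605  0.102 ]
```

View pics/crop18.png

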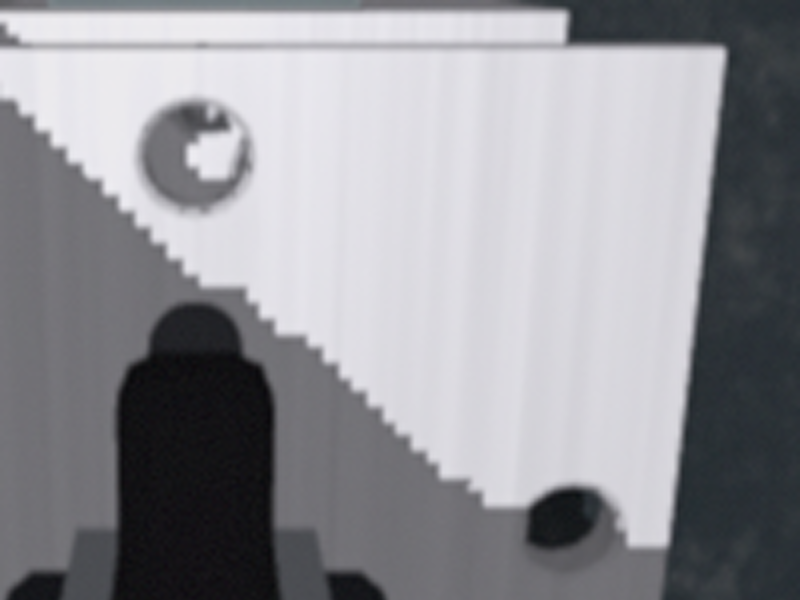

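Request:
send_rows --plan '[{"jaw": 1,"x": 0.001,"y": 0.0002,"z": 0.015,"wx": -0.002,"wy": 0,"wz": -0.001},{"jaw": 1,"x": 0,"y": 0,"z": 0.012,"wx": 0,"wy": 0,"wz": 0},{"jaw": 1,"x": 0,"y": 0,"z": 0.003,"wx": 0,"wy": 0,"wz": 0},{"jaw": 1,"x": 0,"y": 0,"z": 0,"wx": 0,"wy": 0,"wz": 0},{"jaw": 1,"x": 0,"y": 0,"z": 0,"wx": 0,"wy": 0,"wz": 0}]'

```text
time_s: 68.05
tool_pos: [0.5816, -0.1012, 0.3122]
eef_rot: [0.0, 0.707, 0.707, -0.0]
force: [-0.2, 0.1, -3.3]
grip_width: 0.171
gripper_force: 78.9
```

```bash
python3 - <<'E'
from h import *
go([0.5812,-0.1018,0.28],0.0)
shot('wrist','w19.png');k=load('w19.png')
c=cv2.cvtColor(k['im'][130:290,230:430],cv2.COLOR_RGB2BGR);cv2.imwrite('pics/crop19.png',cv2.resize(c,None,fx=4,fy=4,interpolation=cv2.INTER_CUBIC)[:600,:800])
E
```

```text
{'d': array([-0.0006, -0.0004,  0.0322]), 'tilt': array([-0.,  0.,  0.]), 'cur': np.float64(0.0011), 'q7': np.float64(0.8), 'wz': np.float64(0.0011)} t 68.05 p [ 0.5816 -0.1012  0.3122] F [-0.2  0.1 -3.3] w 0.171 78.9
```

View pics/crop19.png

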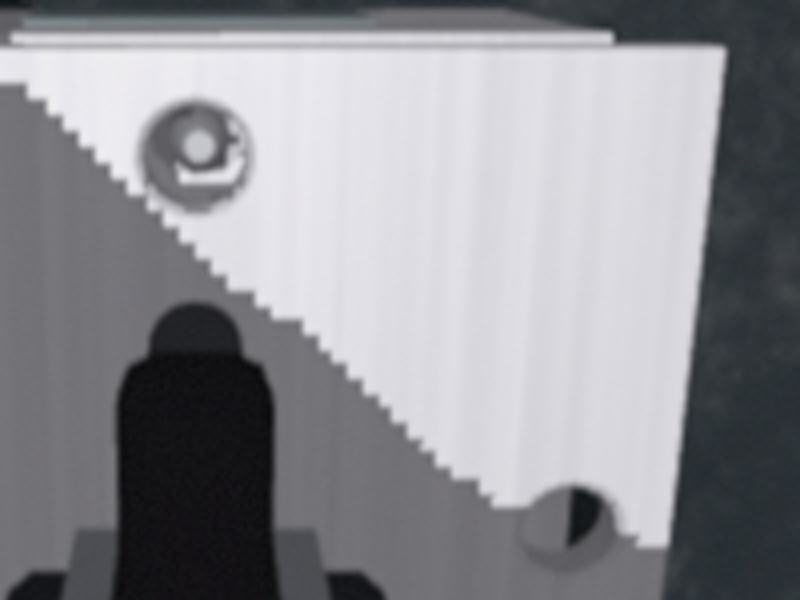

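```bash
python3 - <<'E'
from h import *
k=load('w19.png');z=st()[1][2]-.1991
for zz in (z,z+.008): print('hole',px2w(k,279,168.5,zz).round(4))
print('stud',px2w(k,280,166.5,.102).round(4))
E
```

```text
hole [ 0.5817 -0.052   0.1133]
hole [ 0.5817 -0.0508  0.1213]
stud [ 0.5823 -0.0527  0.102 ]
```

Request:
send_rows --plan '[{"jaw": 1,"x": -0.0012,"y": 0.0003,"z": 0.004,"wx": 0,"wy": 0,"wz": 0},{"jaw": 1,"x": 0,"y": 0,"z": 0.004,"wx": 0,"wy": 0,"wz": 0},{"jaw": 1,"x": 0,"y": 0,"z": 0.003,"wx": 0,"wy": 0,"wz": 0},{"jaw": 1,"x": 0,"y": 0,"z": 0.002,"wx": 0,"wy": 0,"wz": 0},{"jaw": 1,"x": 0,"y": 0,"z": 0,"wx": 0,"wy": 0,"wz": 0}]'

```text
time_s: 68.6
tool_pos: [0.5818, -0.1022, 0.2988]
eef_rot: [-0.0, 0.707, 0.708, -0.0]
force: [-0.3, -0.2, -3.7]
grip_width: 0.168
gripper_force: 79.0
```

Request:
send_rows --plan '[{"jaw": 1,"x": 0,"y": 0,"z": 0.003,"wx": 0,"wy": 0,"wz": 0},{"jaw": 1,"x": 0,"y": 0,"z": 0.003,"wx": 0,"wy": 0,"wz": 0},{"jaw": 1,"x": 0,"y": 0,"z": 0,"wx": 0,"wy": 0,"wz": 0}]'

```text
time_s: 68.9
tool_pos: [0.5818, -0.1021, 0.2927]
eef_rot: [-0.0, 0.707, 0.708, -0.0]
force: [0.6, 0.3, -3.9]
grip_width: 0.167
gripper_force: 79.0
```

Request:
send_rows --plan '[{"jaw": 1,"x": 0,"y": 0,"z": 0.004,"wx": 0,"wy": 0,"wz": 0},{"jaw": 1,"x": 0,"y": 0,"z": 0.004,"wx": 0,"wy": 0,"wz": 0},{"jaw": 1,"x": 0,"y": 0,"z": 0.003,"wx": 0,"wy": 0,"wz": 0},{"jaw": 1,"x": 0,"y": 0,"z": 0.001,"wx": 0,"wy": 0,"wz": 0},{"jaw": 1,"x": 0,"y": 0,"z": 0,"wx": 0,"wy": 0,"wz": 0}]'

```text
time_s: 69.4
tool_pos: [0.5818, -0.1023, 0.2809]
eef_rot: [-0.0, 0.707, 0.708, -0.0]
force: [0.4, 0.2, -4.1]
grip_width: 0.168
gripper_force: 79.0
```

Request:
send_rows --plan '[{"jaw": 1,"x": 0,"y": 0,"z": 0.001,"wx": 0,"wy": 0,"wz": 0},{"jaw": 1,"x": 0,"y": 0,"z": 0.0005,"wx": 0,"wy": 0,"wz": 0},{"jaw": 1,"x": 0,"y": 0,"z": 0,"wx": 0,"wy": 0,"wz": 0}]'

```text
time_s: 69.7
tool_pos: [0.5819, -0.1022, 0.2796]
eef_rot: [-0.0, 0.707, 0.708, 0.0]
force: [0.5, 0.3, -4.1]
grip_width: 0.164
gripper_force: 79.0
```

Request:
send_rows --plan '[{"jaw": 1,"x": 0,"y": 0,"z": 0.001,"wx": 0,"wy": 0,"wz": 0},{"jaw": 1,"x": 0,"y": 0,"z": 0,"wx": 0,"wy": 0,"wz": 0}]'

```text
time_s: 69.9
tool_pos: [0.5819, -0.1023, 0.2791]
eef_rot: [-0.0, 0.707, 0.708, 0.0]
force: [-1.9, 1.6, 2.5]
grip_width: 0.173
gripper_force: 79.7
```

Request:
send_rows --plan '[{"jaw": 1,"x": 0,"y": 0,"z": 0.0005,"wx": 0,"wy": 0,"wz": 0},{"jaw": 1,"x": 0,"y": 0,"z": 0,"wx": 0,"wy": 0,"wz": 0}]'

```text
time_s: 70.1
tool_pos: [0.5819, -0.1024, 0.2791]
eef_rot: [-0.0, 0.707, 0.708, 0.001]
force: [-3.3, 2.4, 8.7]
grip_width: 0.171
gripper_force: 80.7
```

Request:
send_rows --plan '[{"jaw": -0.1,"x": 0,"y": 0,"z": -0.0005,"wx": 0,"wy": 0,"wz": 0},{"jaw": -0.1,"x": 0,"y": 0,"z": 0,"wx": 0,"wy": 0,"wz": 0},{"jaw": -0.1,"x": 0,"y": 0,"z": 0,"wx": 0,"wy": 0,"wz": 0},{"jaw": -0.1,"x": 0,"y": 0,"z": 0,"wx": 0,"wy": 0,"wz": 0},{"jaw": -0.1,"x": 0,"y": 0,"z": -0.01,"wx": 0,"wy": 0,"wz": 0},{"jaw": -0.1,"x": 0,"y": 0,"z": -0.03,"wx": 0,"wy": 0,"wz": 0},{"jaw": -0.1,"x": 0,"y": 0,"z": -0.04,"wx": 0,"wy": 0,"wz": 0},{"jaw": -0.1,"x": -0.02,"y": 0,"z": -0.04,"wx": 0,"wy": 0,"wz": 0},{"jaw": -0.1,"x": -0.03,"y": 0,"z": -0.02,"wx": 0,"wy": 0,"wz": 0},{"jaw": -0.1,"x": -0.03,"y": 0,"z": 0,"wx": 0,"wy": 0,"wz": 0}]'

```text
time_s: 71.1
tool_pos: [0.5824, -0.1836, 0.4227]
eef_rot: [0.002, 0.706, 0.708, 0.001]
force: [0.9, 0.8, 0.4]
grip_width: 0.552
gripper_force: 0.0
```

Request:
send_rows --plan '[{"jaw": -0.1,"x": 0,"y": 0,"z": 0,"wx": 0,"wy": 0,"wz": 0},{"jaw": -0.1,"x": 0,"y": 0,"z": 0,"wx": 0,"wy": 0,"wz": 0},{"jaw": -0.1,"x": 0,"y": 0,"z": 0,"wx": 0,"wy": 0,"wz": 0}]'

```text
time_s: 71.4
tool_pos: [0.5822, -0.1814, 0.4184]
eef_rot: [-0.0, 0.706, 0.708, 0.0]
force: [0.7, -0.7, 0.6]
grip_width: 0.55
gripper_force: 0.0
```

```bash
python3 - <<'E'
from h import *
go([0.58,-0.1,0.4]);shot('wrist','w20.png');k=load('w20.png');P=cloud(k);h=P[...,2]
m=(np.hypot(P[...,0]-.582,P[...,1]+.102)<.1)&(h>.083)&(h<.093)
m=cv2.morphologyEx(m.astype(np.uint8),cv2.MORPH_OPEN,np.ones((3,3)));v,u=np.nonzero(m);q=P[v,u]
w=np.array([px2w(k,a,b,.088)[:2] for a,b in zip(u,v)]);print(np.median(q[:,2]),cv2.minAreaRect((w*1000).astype(np.float32)))
A=np.c_[q[:,:2],np.ones(len(q))];print('slope',np.linalg.lstsq(A,q[:,2],rcond=None)[0])
E
```

```text
{'d': array([ 0.0814, -0.002 ,  0.0185]), 'tilt': array([-0.0004, -0.001 ,  0.    ]), 'cur': np.float64(0.0021), 'q7': np.float64(0.83)} t 71.4 p [ 0.5822 -0.1814  0.4184] F [ 0.7 -0.7  0.6] w 0.55 0.0
0.0869553755406244 ((581.890869140625, -101.61103057861328), (125.57757568359375, 124.87181854248047), 0.09068180620670319)
slope [ 0.001425   -0.00057711  0.08607232]
```

View pics/w20.png

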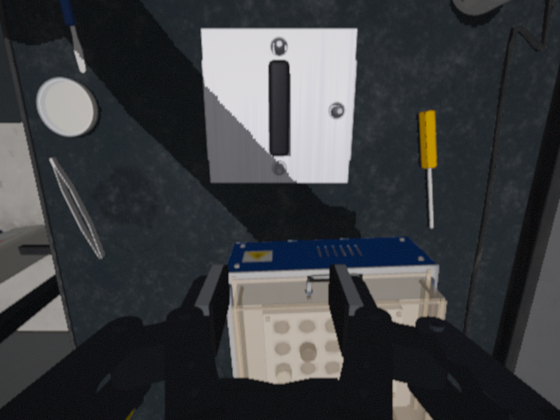

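The plate lies flat over all three studs (pins show in the holes at (279,46), (336,110) and (279,168)), at the right height with no tilt, and the robot touches nothing.

```bash
python3 -c "
from cell import *
print(job_done())"
```

```text
the job is handed in; nothing more can be done
None
```

The job is handed in: all four cartridges are pressed home on rising force (about 11 to 16 N at the shoulder, well under the 60 N limit), and the keeper plate sits flat and square on the stud collars with the gripper clear; no verdict was returned.

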